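# Load the tilting board jig, cover it and pin it at 40 degrees

### The job

Swing the jig's tray up level with the red lever, lay every converter module on the bench upright into a pocket of its own, and shut the clear cover. Then swing the loaded, covered tray to 40 degrees, its near edge down, and lock it there by pushing the index pin from its stand down through the green guide into the yellow-jawed notch until its head sits on the guide. Tip no module over and leave the jar, the screwdriver and the tape where they are.

Things in the scene. Friction and masses are not known exactly. Their poses are not given: they have to be found in the camera images.
- module1: converter module: black block with a finned aluminium heat sink on top, 50 (its x, along the fins) x 32 (y) x 22 mm (z), about 70 g; origin at the centre of its underside, z up. Starts upright on the bench, at any yaw. Two to four modules are there; an absent one reads None throughout
- module2: converter module: black block with a finned aluminium heat sink on top, 50 (its x, along the fins) x 32 (y) x 22 mm (z), about 70 g; origin at the centre of its underside, z up. Starts upright on the bench, at any yaw. Two to four modules are there; an absent one reads None throughout
- module3: converter module: black block with a finned aluminium heat sink on top, 50 (its x, along the fins) x 32 (y) x 22 mm (z), about 70 g; origin at the centre of its underside, z up. Starts upright on the bench, at any yaw. Two to four modules are there; an absent one reads None throughout
- module4: converter module: black block with a finned aluminium heat sink on top, 50 (its x, along the fins) x 32 (y) x 22 mm (z), about 70 g; origin at the centre of its underside, z up. Starts upright on the bench, at any yaw. Two to four modules are there; an absent one reads None throughout
- pocket0 (a point): floor centre of one of four pockets side by side across the white tray, 42 mm apart (pocket0 at the pin-guide end, pocket3 at the lever end). Each is 58 mm along the point's x and 38 mm along y, walls 4 mm thick and only 4 mm high; a module goes in with its length along x, either way round. Axes are the tray's: x away from the robot, z square to the floor
- pocket1 (a point): floor centre of one of four pockets side by side across the white tray, 42 mm apart (pocket0 at the pin-guide end, pocket3 at the lever end). Each is 58 mm along the point's x and 38 mm along y, walls 4 mm thick and only 4 mm high; a module goes in with its length along x, either way round. Axes are the tray's: x away from the robot, z square to the floor
- pocket2 (a point): floor centre of one of four pockets side by side across the white tray, 42 mm apart (pocket0 at the pin-guide end, pocket3 at the lever end). Each is 58 mm along the point's x and 38 mm along y, walls 4 mm thick and only 4 mm high; a module goes in with its length along x, either way round. Axes are the tray's: x away from the robot, z square to the floor
- pocket3 (a point): floor centre of one of four pockets side by side across the white tray, 42 mm apart (pocket0 at the pin-guide end, pocket3 at the lever end). Each is 58 mm along the point's x and 38 mm along y, walls 4 mm thick and only 4 mm high; a module goes in with its length along x, either way round. Axes are the tray's: x away from the robot, z square to the floor
- cradle (a joint): tilt of the white tray about its level axle (rad): 0 = level, also an end stop; grows as the near edge (robot side) goes down; other stop 0.87. 40 degrees is 0.698. Friction (0.35 N m, some 4 N at the lever grip) holds it at any angle when unpinned. Starts between 0.20 and 0.42
- axle (a point): centre of the axle, 110 mm above the bench, midway across the white tray (172 mm wide, 124 mm front to back, floor 10 mm below the axle). Axes belong to the fixed frame and do not tilt: y along the axle towards the lever, x level, away from the robot; the jig is turned up to 0.2 rad. Side uprights at y = -98 and +98 mm end 12 mm above the axle
- lever_grip (a point): middle of the free part of the swing lever's red grip bar at the jig's +y end: 16 mm diameter, parallel to the axle, free 25 mm to either side of this point; 100 mm from the axle line, 147 mm from the tray's middle. 34 mm above axle height at level, 34 mm below it at 40 degrees, on the robot's side. Grip from above, fingers closing across the bar
- cover (a joint): opening angle of the clear cover (rad): 0 = shut flat over the tray (end stop), 1.57 = square to the tray, up to 1.9. A stiff hinge (0.13 N m, under 2 N at the bar) holds it at any angle. Starts wide open, 1.6 to 1.85
- cover_bar (a point): middle of the cover's orange handle bar: 10 mm diameter, parallel to the axle, 90 mm long between its two legs, 42 mm clear of the cover's free edge. Can be gripped from above with the fingers closing across the bar, at any angle of the cover
- cover_hinge (a point): middle of the cover's hinge line, parallel to the axle, on the tray's far edge (58 mm beyond and 16 mm above the axle when the tray is level); the handle bar is 158 mm from it. The clear panel is 168 mm wide and 4 mm thick, and when shut passes 2 mm above seated modules
- guide (a point): mouth of the vertical 14 mm hole right through the green pin guide, a fixed block 40 x 34 x 22 mm at the jig's -y end; top 195 mm above the bench. Under it turns the tray's index sector (radius 60 mm) with two notches 15 mm wide: grey jaws under the hole when the tray is level, yellow jaws at 40 degrees. Elsewhere the pin stops on the sector, head about 15 mm too high
- pin: index pin, 80 g: steel shank 12 mm diameter, 40 mm long, its lowest 10 mm tapering to a 4 mm nose, under a red head 22 mm diameter, 32 mm high, whose flat underside is the stop. Origin at the tip of the nose, z up to the head. Home: head on the guide, tip 40 mm below its top. The taper draws the tray in from about 3 degrees off. Starts upright in its stand
- pin_stand: grey plastic block 52 x 52 x 45 mm fixed to the bench, with a vertical 14 mm hole through its middle in which the pin stands, head resting on the block; origin at the centre of its underside
- jar: bystander: small amber jar with white lid, 44 mm diameter, 50 mm high, standing among the modules; origin at the centre of its underside
- driver: bystander: green-handled screwdriver 170 mm long, lying on the bench beyond the jig; origin under its middle
- tape: bystander: yellow ring of tape, 80 mm diameter, 20 mm high, lying beyond the jig; origin at the centre of its underside
Mind the look-alikes: they are no part of the job. What is shaped like the module1 but pink is not meant. Leave any orange look-alike of the module2 alone.

How it is judged:
On the way, in this order (a step that is already met when the one before it is completed fails the run):
1. tray level, within about 5 degrees (value of joint cradle below 0.09 rad), for 0.2 s.
2. tray still level (within about 7 degrees), every module in a pocket and the cover shut (((distance between module1 and pocket0 below 0.009 m and angle between the z axis of module1 and the z axis of pocket0, either way round below 0.1 rad) or (distance between module1 and pocket1 below 0.009 m and angle between the z axis of module1 and the z axis of pocket1, either way round below 0.1 rad) or (distance between module1 and pocket2 below 0.009 m and angle between the z axis of module1 and the z axis of pocket2, either way round below 0.1 rad) or (distance between module1 and pocket3 below 0.009 m and angle between the z axis of module1 and the z axis of pocket3, either way round below 0.1 rad)) and ((distance between module2 and pocket0 below 0.009 m and angle between the z axis of module2 and the z axis of pocket0, either way round below 0.1 rad) or (distance between module2 and pocket1 below 0.009 m and angle between the z axis of module2 and the z axis of pocket1, either way round below 0.1 rad) or (distance between module2 and pocket2 below 0.009 m and angle between the z axis of module2 and the z axis of pocket2, either way round below 0.1 rad) or (distance between module2 and pocket3 below 0.009 m and angle between the z axis of module2 and the z axis of pocket3, either way round below 0.1 rad)) and ((distance between module3 and pocket0 below 0.009 m and angle between the z axis of module3 and the z axis of pocket0, either way round below 0.1 rad) or (distance between module3 and pocket1 below 0.009 m and angle between the z axis of module3 and the z axis of pocket1, either way round below 0.1 rad) or (distance between module3 and pocket2 below 0.009 m and angle between the z axis of module3 and the z axis of pocket2, either way round below 0.1 rad) or (distance between module3 and pocket3 below 0.009 m and angle between the z axis of module3 and the z axis of pocket3, either way round below 0.1 rad)) and ((distance between module4 and pocket0 below 0.009 m and angle between the z axis of module4 and the z axis of pocket0, either way round below 0.1 rad) or (distance between module4 and pocket1 below 0.009 m and angle between the z axis of module4 and the z axis of pocket1, either way round below 0.1 rad) or (distance between module4 and pocket2 below 0.009 m and angle between the z axis of module4 and the z axis of pocket2, either way round below 0.1 rad) or (distance between module4 and pocket3 below 0.009 m and angle between the z axis of module4 and the z axis of pocket3, either way round below 0.1 rad)) and value of joint cover below 0.06 rad and value of joint cradle below 0.12 rad), for 0.2 s.
3. tray swung to 40 degrees with the cover shut (value of joint cradle between 0.64 and 0.76 rad and value of joint cover below 0.06 rad), for 0.2 s.
4. pin home through the guide in the 40 degree notch (value of joint cradle between 0.64 and 0.76 rad and z of pin in the frame of guide below -0.036 m and horizontal distance between pin and guide below 0.005 m and angle between pin's own z axis and vertical below 0.12 rad), for 0.2 s.
At the end, for the whole second after the job is handed in: Every module present lies flat in its own pocket (within 9 mm of its centre and 0.1 rad of square), cover shut (under 0.06 rad), tray at 40 degrees (0.64 to 0.76 rad), pin upright in the guide, tip at least 36 mm below the guide's top; all at rest (all of step 4 and ((distance between module1 and pocket0 below 0.009 m and angle between the z axis of module1 and the z axis of pocket0, either way round below 0.1 rad) or (distance between module1 and pocket1 below 0.009 m and angle between the z axis of module1 and the z axis of pocket1, either way round below 0.1 rad) or (distance between module1 and pocket2 below 0.009 m and angle between the z axis of module1 and the z axis of pocket2, either way round below 0.1 rad) or (distance between module1 and pocket3 below 0.009 m and angle between the z axis of module1 and the z axis of pocket3, either way round below 0.1 rad)) and ((distance between module2 and pocket0 below 0.009 m and angle between the z axis of module2 and the z axis of pocket0, either way round below 0.1 rad) or (distance between module2 and pocket1 below 0.009 m and angle between the z axis of module2 and the z axis of pocket1, either way round below 0.1 rad) or (distance between module2 and pocket2 below 0.009 m and angle between the z axis of module2 and the z axis of pocket2, either way round below 0.1 rad) or (distance between module2 and pocket3 below 0.009 m and angle between the z axis of module2 and the z axis of pocket3, either way round below 0.1 rad)) and ((distance between module3 and pocket0 below 0.009 m and angle between the z axis of module3 and the z axis of pocket0, either way round below 0.1 rad) or (distance between module3 and pocket1 below 0.009 m and angle between the z axis of module3 and the z axis of pocket1, either way round below 0.1 rad) or (distance between module3 and pocket2 below 0.009 m and angle between the z axis of module3 and the z axis of pocket2, either way round below 0.1 rad) or (distance between module3 and pocket3 below 0.009 m and angle between the z axis of module3 and the z axis of pocket3, either way round below 0.1 rad)) and ((distance between module4 and pocket0 below 0.009 m and angle between the z axis of module4 and the z axis of pocket0, either way round below 0.1 rad) or (distance between module4 and pocket1 below 0.009 m and angle between the z axis of module4 and the z axis of pocket1, either way round below 0.1 rad) or (distance between module4 and pocket2 below 0.009 m and angle between the z axis of module4 and the z axis of pocket2, either way round below 0.1 rad) or (distance between module4 and pocket3 below 0.009 m and angle between the z axis of module4 and the z axis of pocket3, either way round below 0.1 rad)) and value of joint cover below 0.06 rad and linear speed of pin below 0.02 m/s and velocity of joint cradle below 0.05 rad/s); the robot touches nothing.
It fails at once if a bystander (jar, screwdriver, tape) moved more than 30 mm (distance of any of jar, driver, tape from where it was at the start of the episode above 0.03 m).
It fails at once if a module tipped over (angle between any of module1, module2, module3, module4's own z axis and vertical above 1.2 rad).
Of module1, module2, module3, module4 only 2 to 4 are there at a start; the rules pass over those that are not, and their reading is None.
At some moment in a run one of module1, module2, module3, module4 may be knocked a few centimetres aside while the robot is not near it.
It also fails if it takes over 210 s, if anything falls off the work surface, if the arm or the gripper's body presses on something with over 40 N, if the wrist force passes 120 N, or if a joint passes its speed limit or range.

### The arm

A 7-joint arm with a two-finger parallel gripper is mounted at the origin on the work surface. World frame = base frame: x ahead of the robot, y to its left, z up, the work surface at z = 0. Lengths are in m, angles in rad, forces in N, time in s.
With the tool pointing down it reaches from about 0.425 to 0.875 m from the base axis. Payload 4.7 kg.
Tool frame: the origin (TCP) lies midway between the tips of the shut fingers; the grasp point (between the pads) lies 19 mm behind it; y points along the fingers, z is the direction in which the jaws open and shut, and the axes are right-handed (so a half turn about y gives the same grasp; the last joint's range is limited). The gripper opens to 87 mm and grips with 3 to 60 N. Pads are 19 mm wide; open, the fingers measure 117 mm over their backs; the gripper's body (75 mm by 190 mm) begins 51 mm behind the grasp point.
Start: joints at [1.258, 0.321, -0.07, 1.45, 0.023, 1.371, -0.057], TCP at [0.209, -0.616, 0.223] pointing down, gripper open.
Joint ranges: [-2.86, 2.86], [-0.3, 2.09], [-1.38, 1.24], [0.06, 2.45], [-1.56, 4.7], [0.09, 2.05], [-2.69, 2.69]. Speed limits (rad/s): [2.57, 2.57, 3.14, 3.14, 3.14, 3.14, 3.14].

### API

Orientations are given as a rotation vector (axis times angle).
In Python, from bench import ctrl gives the robot as it stands.
- The arm moves only by the tool play_rows, never from a script. Its arguments are lists of equal length, an entry for each row: "translation": the shift along the tool's x, y, z in mm, a list of three; "turn": the turn, a rotation vector about the tool's x, y, z in rad, a list of three; "fingers": the opening, from -1 (shut) to 1 (fully open), so that 0 is half open. In form: {"translation": [[dx, dy, dz], ...], "turn": [[wx, wy, wz], ...], "fingers": [fingers, ...]}. A call has exactly 10 rows; each row shifts and turns the commanded pose from where the row before left it, along the tool's axes as they then stand; what a row does not reach is not made up. A row lasts 1/12 s, in which the tool goes at most 41.7 mm and 7.16 degrees, less where a joint would pass 70% of its speed; a pose out of reach is approached as far as the arm can. A call with a gripper value outside its range is refused whole. The fingers move at their own pace and stop on an object; "grip_force" is the grip in N (left out, the last holds). Time passes only in rows, so rows that do not move let the fingers close, or fill a call up. It gives the time, the measured TCP pose, the force and the opening at its end, in the units of the state.
- ctrl.get_state(): the state, without advancing time (a new reading comes with each control period).
- ctrl.get_image(name): name is "scene" or "side" or "wrist"; returns the picture (420x560x3 uint8, blue, green, red); there is no depth.
- ctrl.camera_info(name): a dict with "camera_matrix" (3x3 intrinsics, pixels), "k1" (the pictures are not rectified: a ray, as slopes to the right and down, at radius r is drawn at 1 + k1 r^2 times it, then the intrinsics apply), "R" (3x3) and "t" (3): a world point X has camera coordinates R X + t. Camera axes: x right, y down, z forward; pixel columns grow to the right and rows downward; lengths in m; the calibration is good to about 2 mm. A picture is of the moment at which its call begins: read the wrist's pose just before it. camera_info takes no time and is no camera call; for the wrist camera it gives the pose at the moment of the call.
- ctrl.close_job(): hands the job in, once; it reports no verdict.
The state is a dict: "time": time; "joint_positions": joint angles; "qd": joint speeds; "joint_torque": joint torques, N m; "position": TCP position; "tool_rot": TCP orientation; "ft_force": force on the tool from outside, world axes, zero at the start; "torque": the same for the moment, N m; "grip_width": opening from 0.0 (shut) to 1.0 (fully open).
Only numpy, scipy, OpenCV 4.12 (cv2) and the standard library are available. Lean on these libraries where they do the work, as an engineer would, in place of code of your own. Each camera call takes 0.05 s, during which the arm holds its last target.

## Working session

There is one attempt and no reset: what is moved stays moved. The work goes in short steps, Python scripts to look and compute and a tool call to move; the robot and the scene stay as the last step left them, time stands still between calls to the robot, and variables do not carry over. Pictures are saved under pics/ and viewed, and the job is handed in when it is done.

Besides the shell and the picture viewer there is one more tool, called in YAML: its name, and indented under it one key for each argument. play_rows: Moves the arm, as the interface text tells. Its arguments: {"type":"object","properties":{"translation":{"type":"array"},"turn":{"type":"array"},"fingers":{"type":"array"},"grip_force":{"type":"number"}},"required":["translation","turn","fingers"]}

```bash
ls; mkdir -p pics; python3 - <<'E'
from bench import ctrl
import cv2
print(ctrl.get_state())
for n in ["scene","side","wrist"]:
    print(n,ctrl.camera_info(n)); cv2.imwrite(f"pics/{n}0.png",ctrl.get_image(n))
E
```

```text
pics
{'time': 0.0, 'joint_positions': array([ 1.25812051,  0.32184112, -0.07011406,  1.45167049,  0.02264934,
        1.37078351, -0.05688771]), 'qd': array([-6.76632537e-04, -8.58342000e-04,  7.38214488e-05,  1.95022994e-03,
       -2.03609835e-03, -4.05741095e-04, -1.68852601e-04]), 'joint_torque': array([-1.53630954e-04, -4.91288245e+01, -4.03860016e-01, -3.12527204e+01,
       -6.37090998e-02,  4.38586471e-02,  1.72943287e-04]), 'position': array([ 0.20842178, -0.61510054,  0.22145225]), 'tool_rot': array([-0.33763178,  2.04664121, -2.04278159]), 'ft_force': array([ 0.3193783 ,  0.89345656, -0.39606952]), 'torque': array([0.00735562, 0.01758269, 0.02248465]), 'grip_width': 1.0030900399560585}
scene {'camera_matrix': array([[410.37893676,   0.        , 276.69934126],
       [  0.        , 410.37893676, 204.52029395],
       [  0.        ,   0.        ,   1.        ]]), 'k1': -0.08649254327088236, 'R': array([[ 0.4288417 ,  0.90335242, -0.00701444],
       [ 0.6343973 , -0.30667241, -0.70957177],
       [-0.64314451,  0.29984402, -0.70459825]]), 't': array([-0.28620438, -0.24291891,  1.51638782])}
side {'camera_matrix': array([[424.09788454,   0.        , 284.16844169],
       [  0.        , 424.09788454, 218.45871943],
       [  0.        ,   0.        ,   1.        ]]), 'k1': -0.01265389985860838, 'R': array([[-0.95882911, -0.28368228, -0.01308029],
       [-0.17112504,  0.61392364, -0.77059327],
       [ 0.22663395, -0.73662889, -0.637193  ]]), 't': array([0.54915471, 0.18815747, 1.22195756])}
wrist {'camera_matrix': array([[346.24797726,   0.        , 280.16998766],
       [  0.        , 346.24797726, 211.26224262],
       [  0.        ,   0.        ,   1.        ]]), 'k1': -0.056803472017850555, 'R': array([[ 0.32088917, -0.9471157 , -0.00140819],
       [-0.91830421, -0.3114909 ,  0.24431702],
       [-0.23183512, -0.07710554, -0.96969439]]), 't': array([-0.64975393, -0.02994756,  0.38865631])}
```

View pics/scene0.png

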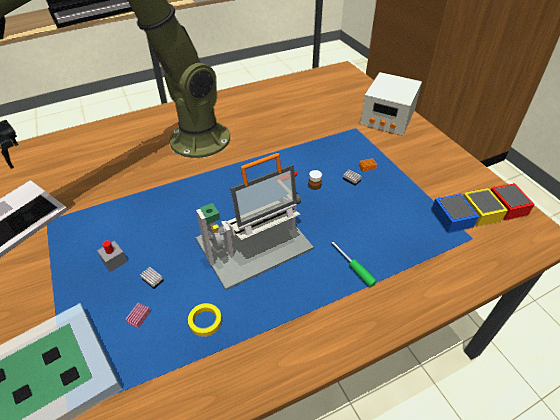

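View pics/side0.png

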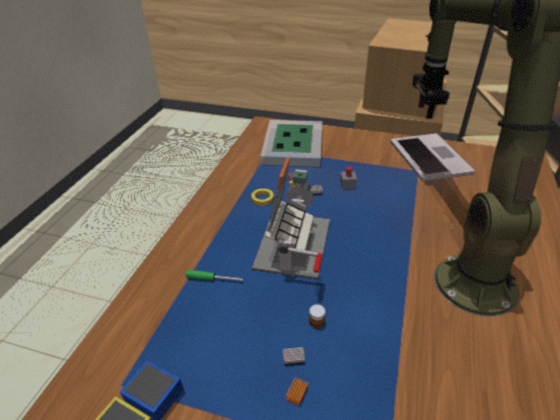

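View pics/wrist0.png

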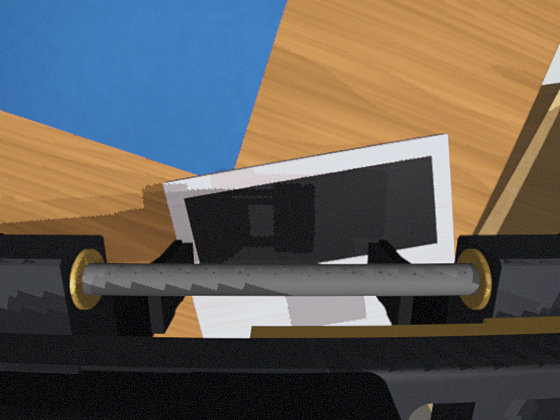

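```bash
cat > h.py <<'E'
import numpy as np, cv2
from scipy.spatial.transform import Rotation as Rn
from bench import ctrl
def cam(n): return ctrl.camera_info(n)
def ray(c,uv):
    uv=np.array(uv,float).reshape(-1,1,2)
    p=cv2.undistortPoints(uv,c["camera_matrix"],np.array([c["k1"],0,0,0.]))[:,0]
    d=np.c_[p,np.ones(len(p))]@c["R"]
    return -c["R"].T@c["t"], d/np.linalg.norm(d,axis=1,keepdims=True)
def plane(c,uv,z):
    o,d=ray(c,uv); return o+d*((z-o[2])/d[:,2])[:,None]
def tri(c1,uv1,c2,uv2):
    o1,d1=ray(c1,uv1);o2,d2=ray(c2,uv2);A=np.zeros((3,3));b=np.zeros(3)
    for o,d in((o1,d1[0]),(o2,d2[0])):
        P=np.eye(3)-np.outer(d,d);A+=P;b+=P@o
    x=np.linalg.solve(A,b); return x,[np.linalg.norm((np.eye(3)-np.outer(d,d))@(x-o)) for o,d in((o1,d1[0]),(o2,d2[0]))]
def proj(c,X):
    r,_=cv2.Rodrigues(c["R"]); return cv2.projectPoints(np.array(X,float).reshape(-1,1,3),r,c["t"],c["camera_matrix"],np.array([c["k1"],0,0,0.]))[0][:,0]
def snap(n,f,box=None,s=1):
    c=cam(n);im=ctrl.get_image(n);cv2.imwrite(f"raw_{f}.png",im)
    o=im
    if box: o=im[box[1]:box[3],box[0]:box[2]]
    o=cv2.resize(o,None,fx=s,fy=s,interpolation=cv2.INTER_CUBIC);cv2.imwrite(f"pics/{f}.png",o); return c,im
def st():
    s=ctrl.get_state(); R=Rn.from_rotvec(s["tool_rot"]); return s["time"],s["position"],R,s
def pr():
    t,p,R,s=st(); M=R.as_matrix()
    print("t",round(t,2),"p",np.round(p*1000,1),"ytool",np.round(M[:,1],3),"ztool",np.round(M[:,2],3),"F",np.round(s["ft_force"],1),"g",round(s["grip_width"],3),"q",np.round(s["joint_positions"],2))
def plan(target,zdir=None,ydir=(0,0,-1)):
    """deltas from measured pose to target TCP (m) with jaw dir zdir (nearest sign)"""
    t,p,R,s=st();M=R.as_matrix()
    if zdir is not None:
        z=np.array(zdir,float);y=np.array(ydir,float);y/=np.linalg.norm(y);z-=y*(y@z);z/=np.linalg.norm(z)
        best=None
        for sg in(1,-1):
            T=np.c_[np.cross(y,sg*z),y,sg*z]; w=(R.inv()*Rn.from_matrix(T)).as_rotvec()
            print("  turn",np.round(w,3),"deg",round(np.degrees(np.linalg.norm(w)),1), "total shift in FINAL tool frame",np.round(T.T@(np.array(target)-p)*1000,1))
    print("  shift in CURRENT tool frame",np.round(M.T@(np.array(target)-p)*1000,1))
E
python3 - <<'E'
import cv2
from h import *
pr()
for n,b,s in(("scene",(85,140,395,345),2.5),("side",(230,150,350,300),5),("side",(230,280,350,415),4)):
    im=cv2.imread(f"pics/{n}0.png")[b[1]:b[3],b[0]:b[2]];cv2.imwrite(f"pics/c_{n}_{b[1]}.png",cv2.resize(im,None,fx=s if s<4 else 4,fy=s if s<4 else 4,interpolation=2))
E
```

```text
t 0.15 p [ 208.5 -615.2  221.7] ytool [-0.001  0.001 -1.   ] ztool [ 0.321 -0.947 -0.002] F [0.4 0.9 0.3] g 0.996 q [ 1.26  0.32 -0.07  1.45  0.02  1.37 -0.06]
```

View pics/c_scene_140.png

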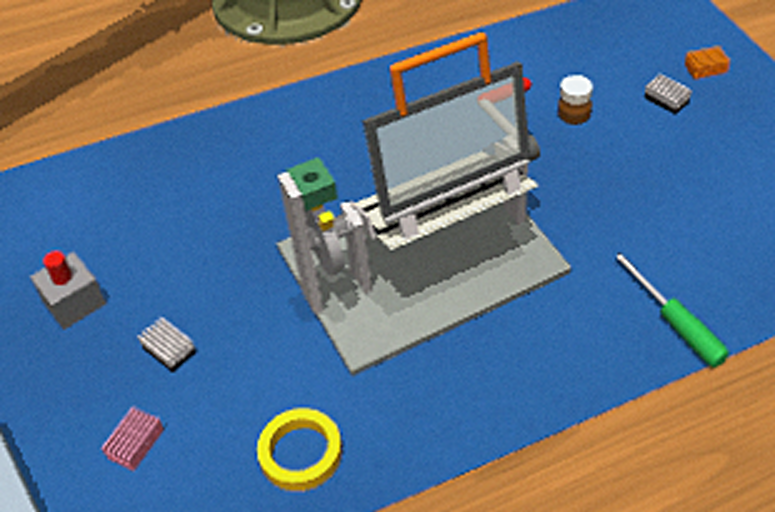

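View pics/c_side_150.png

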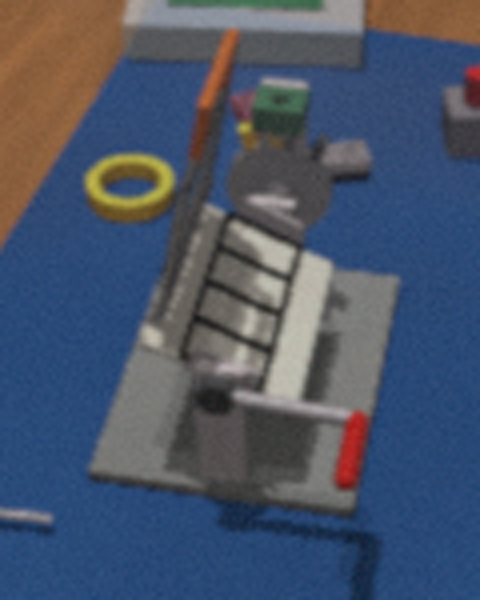

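View pics/c_side_280.png

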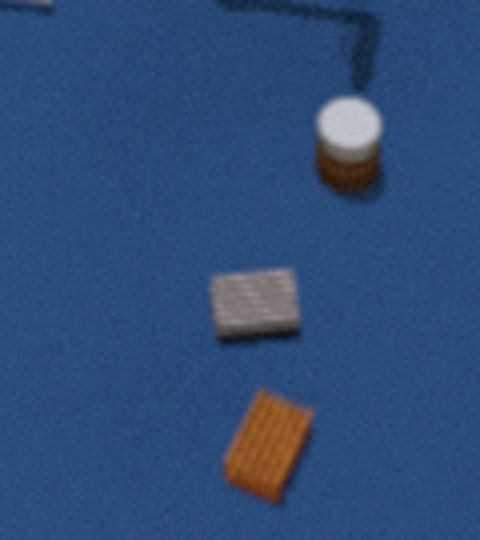

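```bash
python3 - <<'E'
from h import *
S=cam("scene");D=cam("side")
s=lambda x,y:[85+x/2.5,140+y/2.5]
d=lambda x,y:[230+x/4,150+y/4]
print("guide",tri(S,s(311,178),D,d(281,97)), plane(S,s(311,178),.195),plane(D,d(281,97),.195))
print("barA(-y)",tri(S,s(394,70),D,d(236,35)))
print("barB(+y)",tri(S,s(485,37),D,d(203,105)))
print("grip outer",tri(S,s(528,84),D,d(346,482)))
ims=cv2.imread("pics/scene0.png");imd=cv2.imread("pics/side0.png")
def blobs(im,lo,hi,minA=20):
    h=cv2.cvtColor(im,cv2.COLOR_BGR2HSV);m=cv2.inRange(h,lo,hi)
    n,l,st_,c=cv2.connectedComponentsWithStats(m)
    return [(st_[i].tolist(),np.round(c[i],1).tolist()) for i in range(1,n) if st_[i][4]>=minA]
for nm,lo,hi in(("red",(0,200,110),(3,255,255)),("orange",(5,180,120),(14,255,255)),("green",(65,90,60),(85,255,255)),("yellow",(24,180,120),(32,255,255))):
    print(nm,"S",blobs(ims,lo,hi));print(nm,"D",blobs(imd,lo,hi))
E
```

```text
guide (array([ 0.55875688, -0.12868275,  0.19331642]), [np.float64(0.003467369107596946), np.float64(0.0034673691075967966)]) [[ 0.56450455 -0.12755185  0.195     ]] [[ 0.55655052 -0.13078354  0.195     ]]
barA(-y) (array([ 0.56836262, -0.03859886,  0.30160345]), [np.float64(0.003022817211859922), np.float64(0.0030228172118596935)])
barB(+y) (array([0.56420974, 0.05471894, 0.30430842]), [np.float64(0.0029138365108512146), np.float64(0.0029138365108511725)])
grip outer (array([0.4337805 , 0.17244012, 0.1030702 ]), [np.float64(0.003600906503877741), np.float64(0.0036009065038778675)])
red S [([493, 187, 41, 33, 273], [515.4, 207.6]), ([103, 241, 8, 13, 66], [106.9, 246.5])]
red D [([315, 254, 6, 17, 37], [317.4, 262.0])]
orange S [([390, 123, 6, 6, 22], [392.3, 125.5]), ([241, 155, 40, 31, 170], [260.2, 167.2]), ([359, 163, 17, 8, 64], [367.4, 167.1])]
orange D [([287, 380, 19, 23, 254], [296.4, 391.3])]
green S [([200, 203, 20, 21, 223], [209.8, 212.6]), ([350, 259, 26, 28, 276], [362.7, 272.9]), ([0, 324, 92, 96, 4748], [40.1, 373.4])]
green D [([273, 125, 38, 27, 750], [293.0, 137.9]), ([187, 270, 28, 10, 209], [200.4, 274.6])]
yellow S [([464, 188, 44, 38, 362], [487.9, 210.2]), ([188, 304, 33, 29, 373], [204.0, 318.3])]
yellow D []
```

```bash
python3 - <<'E'
from h import *
S=cam("scene");D=cam("side")
s=lambda x,y:[85+x/2.5,140+y/2.5]
d=lambda x,y:[230+x/4,150+y/4]
d2=lambda x,y:[230+x/4,280+y/4]
print("pin head top",plane(S,s(55,253),.077))
print("modA top",plane(S,s(164,340),.022))
print("modB top",plane(S,s(668,90),.022),plane(D,d2(255,300),.022))
print("jar",plane(S,s(576,85),.05),plane(D,d2(349,123),.05))
print("pink",plane(S,s(133,435),.022),"or",plane(S,s(707,60),.022),"tape",plane(S,s(300,447),.01))
print("guide yaw", plane(S,[s(310,159),s(335,175),s(300,180)],.195))
W=cam("wrist");t,p,R,_=st();print("cam in tool",R.as_matrix().T@(-W["R"].T@W["t"]-p), R.as_matrix().T@W["R"].T)
plan((.43,.148,.2),(1,.045,0))
E
```

```text
pin head top [[ 0.43542262 -0.38542768  0.077     ]]
modA top [[ 0.55155466 -0.3073569   0.022     ]]
modB top [[0.44405992 0.37767599 0.022     ]] [[0.43545051 0.38119146 0.022     ]]
jar [[0.41130619 0.25718509 0.05      ]] [[0.40695678 0.25732929 0.05      ]]
pink [[ 0.64950108 -0.36162457  0.022     ]] or [[0.41476688 0.4589388  0.022     ]] tape [[ 0.72291956 -0.21748769  0.01      ]]
guide yaw [[ 0.5394456  -0.1200747   0.195     ]
 [ 0.57071956 -0.10543885  0.195     ]
 [ 0.56245867 -0.13792553  0.195     ]]
cam in tool [-0.06586783 -0.16175736  0.00053179] [[ 1.25791472e-04  9.69721571e-01  2.44213143e-01]
 [-4.08388539e-04 -2.44213075e-01  9.69721510e-01]
 [ 9.99999909e-01 -2.21716545e-04  3.65303254e-04]]
  turn [ 1.000e-03 -1.289e+00 -1.000e-03] deg 73.9 total shift in FINAL tool frame [-752.5   21.7  255.6]
  turn [1.000e-03 1.853e+00 2.000e-03] deg 106.1 total shift in FINAL tool frame [ 752.5   21.7 -255.6]
  shift in CURRENT tool frame [-454.8   22.6 -651.7]
```

```bash
cat >> h.py <<'E'
def rows(target,zdir=None,n=10,ydir=(0,0,-1),sgn=1,start=None):
    t,p,R,s=st()
    p=np.array(p)
    if zdir is None: w=np.zeros(3)
    else:
        z=np.array(zdir,float)*sgn;y=np.array(ydir,float);y/=np.linalg.norm(y);z-=y*(y@z);z/=np.linalg.norm(z)
        w=(R.inv()*Rn.from_matrix(np.c_[np.cross(y,z),y,z])).as_rotvec()
    dw=np.round(w/n,3);Rk=R;P=p.copy();T=[]
    for k in range(n):
        goal=p+(np.array(target)-p)*(k+1)/n
        d=np.round(Rk.inv().apply(goal-P)*1000,0 if k<n-1 else 1)
        P=P+Rk.apply(d/1000);Rk=Rk*Rn.from_rotvec(dw);T.append(d.tolist())
    print("translation",[[(int(x) if x==int(x) else x) for x in r] for r in T]);print("turn each",dw.tolist(),"total deg",round(np.degrees(np.linalg.norm(w)),1),"step mm",round(np.linalg.norm(np.array(target)-p)*1000/n,1))
E
python3 - <<'E'
from h import *
rows((.40,-.37,.30),(1,.045,0),n=10)
E
```

```text
translation [[-26, -8, -17], [-28, -8, -14], [-29, -7, -10], [-31, -8, -6], [-31, -8, -2], [-31, -8, 2], [-30, -8, 6], [-30, -7, 10], [-28, -8, 14], [-25.9, -8.1, 16.8]]
turn each [0.0, -0.129, -0.0] total deg 73.9 step mm 32.1
```

play_rows:
  translation:
    - [-26,-8,-17]
    - [-28,-8,-14]
    - [-29,-7,-10]
    - [-31,-8,-6]
    - [-31,-8,-2]
    - [-31,-8,2]
    - [-30,-8,6]
    - [-30,-7,10]
    - [-28,-8,14]
    - [-26,-8,17]
  turn:
    - [0,-0.124,0]
    - [0,-0.124,0]
    - [0,-0.124,0]
    - [0,-0.124,0]
    - [0,-0.124,0]
    - [0,-0.124,0]
    - [0,-0.124,0]
    - [0,-0.124,0]
    - [0,-0.124,0]
    - [0,-0.124,0]
  fingers: [1,1,1,1,1,1,1,1,1,1]
  grip_force: 20

```text
time: 0.98
position: [0.4064, -0.3732, 0.3007]
tool_rot: [-1.21, 1.208, -1.207]
ft_force: [0.6, -1.0, -0.2]
grip_width: 1.001
```

```bash
python3 - <<'E'
from h import *
pr(); c,im=snap("wrist","w1",s=1.4); np.save("w1.npy",c,allow_pickle=True)
rows((.42,.148,.30),(1,.045,0),n=13)
E
```

```text
t 0.98 p [ 406.4 -373.2  300.7] ytool [-0. -0. -1.] ztool [ 1.     0.002 -0.   ] F [ 0.6 -1.  -0.2] g 1.001 q [ 1.04  0.1  -0.38  1.56  0.04  1.48  0.67]
translation [[-40, 0, 1], [-39, 1, 2], [-40, 0, 1], [-39, 0, 2], [-40, 0, 1], [-39, 1, 2], [-40, 0, 2], [-40, 0, 1], [-39, 1, 2], [-40, 0, 2], [-39, 0, 2], [-40, 1, 3], [-39.3, -0.2, 1.8]]
turn each [-0.0, -0.002, -0.0] total deg 1.6 step mm 39.6
```

View pics/w1.png

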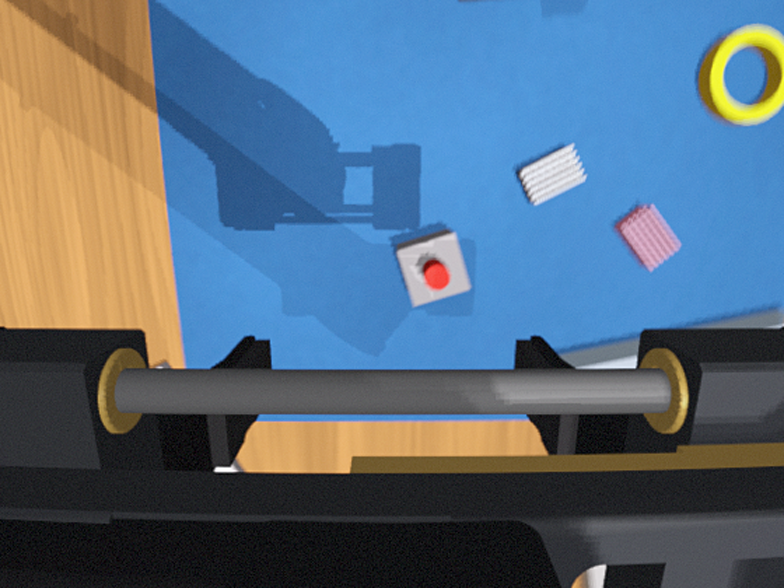

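play_rows:
  translation:
    - [-40,0,5]
    - [-40,0,5]
    - [-40,0,5]
    - [-40,0,5]
    - [-40,0,3]
    - [-40,0,2]
    - [-40,0,2]
    - [-40,0,2]
    - [-40,0,2]
    - [-40,0,2]
  turn:
    - [0,-0.005,0]
    - [0,-0.005,0]
    - [0,-0.005,0]
    - [0,-0.005,0]
    - [0,-0.005,0]
    - [0,-0.005,0]
    - [0,-0.005,0]
    - [0,-0.005,0]
    - [0,-0.005,0]
    - [0,0,0]
  fingers: [1,1,1,1,1,1,1,1,1,1]

```text
time: 1.87
position: [0.4308, 0.0274, 0.3004]
tool_rot: [-1.228, 1.179, -1.18]
ft_force: [1.7, 0.7, 1.2]
grip_width: 1.002
```

```bash
python3 - <<'E'
from h import *
pr(); c,im=snap("wrist","w2",s=1.4); np.save("w2.npy",c,allow_pickle=True)
W=np.load("w1.npy",allow_pickle=True).item()
f=lambda *a:[[x/1.4,y/1.4] for x,y in a]
print("pin head top",plane(W,f((436,275)),.077)); print("modA corners",plane(W,f((518,175),(571,145),(586,172),(533,204)),.022))
E
```

```text
t 1.87 p [430.8  27.4 300.4] ytool [ 0.    -0.001 -1.   ] ztool [0.999 0.04  0.   ] F [1.7 0.7 1.2] g 1.002 q [ 0.76 -0.21 -0.75  1.8  -0.14  1.49  0.07]
pin head top [[ 0.44142825 -0.38711517  0.077     ]]
modA corners [[ 0.51729854 -0.30761116  0.022     ]
 [ 0.56285869 -0.28129251  0.022     ]
 [ 0.5782817  -0.30430377  0.022     ]
 [ 0.53239476 -0.33294951  0.022     ]]
```

View pics/w2.png

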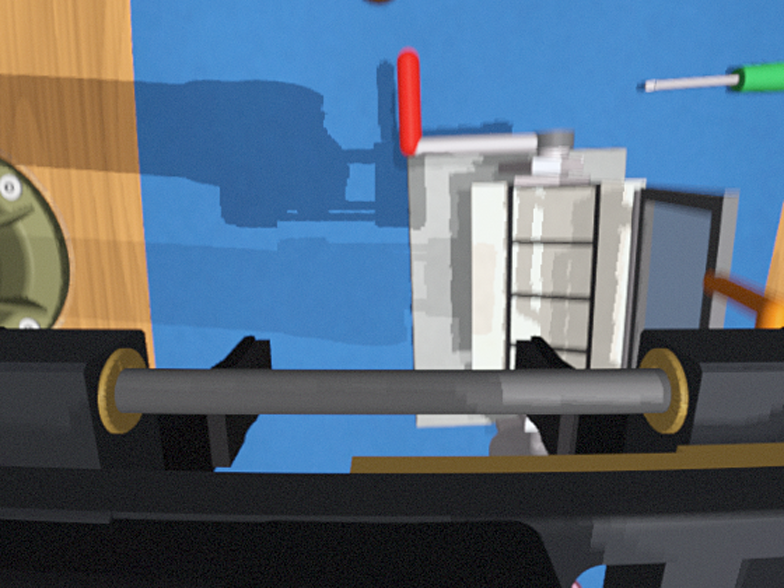

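```bash
python3 - <<'E'
from h import *
W=np.load("w2.npy",allow_pickle=True).item();D=cam("side")
f=lambda x,y:[x/1.4,y/1.4]
d=lambda x,y:[230+x/4,150+y/4]
a=tri(W,f(410,148),D,d(357,418));b=tri(W,f(408,55),D,d(347,478));print(a,b)
h=plane(W,[f(408,50),f(408,55),f(410,148),f(410,152)],(a[0][2]+b[0][2])/2);print(h)
dr=h[1]-h[2];print(dr,"yaw",np.degrees(np.arctan2(-dr[0],dr[1])))
# tray edges at about axle height
print(plane(W,[f(510,186),f(510,350),f(596,186),f(590,350)],.10))
print(plane(W,[f(410,160),f(414,425),f(625,150)],.01))
E
```

```text
(array([0.43848002, 0.11123989, 0.1063675 ]), [np.float64(0.0011574935035281078), np.float64(0.0011574935035280497)]) (array([0.43288744, 0.17170953, 0.10972353]), [np.float64(0.0024168187019432442), np.float64(0.0024168187019432226)])
[[0.43516755 0.17563278 0.10804551]
 [0.43531472 0.17244497 0.10804551]
 [0.43957153 0.11132448 0.10804551]
 [0.43970191 0.10860256 0.10804551]]
[-0.00425681  0.06112048  0.        ] yaw 3.9839963550297295
[[ 0.51437777  0.0881496   0.1       ]
 [ 0.52689837 -0.03892139  0.1       ]
 [ 0.57830259  0.09127465  0.1       ]
 [ 0.59152044 -0.03659061  0.1       ]]
[[ 0.44323488  0.10594491  0.01      ]
 [ 0.46036398 -0.15791695  0.01      ]
 [ 0.63834781  0.12426959  0.01      ]]
```

```bash
python3 - <<'E'
from h import *
rows((.4373,.144,.300),(.998,.068,0),n=4)
E
```

```text
translation [[-27, 0, 3], [-26, 1, 3], [-27, 0, 3], [-26.3, 0.1, 3.8]]
turn each [-0.0, -0.004, -0.001] total deg 0.9 step mm 26.8
```

play_rows:
  translation:
    - [-27,0,3]
    - [-27,0,3]
    - [-27,0,3]
    - [-26,0,3]
    - [0,35,0]
    - [0,40,0]
    - [0,40,0]
    - [0,40,0]
    - [0,38,0]
    - [0,18,0]
  turn:
    - [0,-0.004,0]
    - [0,-0.004,0]
    - [0,-0.004,0]
    - [0,-0.004,0]
    - [0,0,0]
    - [0,0,0]
    - [0,0,0]
    - [0,0,0]
    - [0,0,0]
    - [0,0,0]
  fingers: [1,1,1,1,1,1,1,1,1,1]

```text
time: 2.75
position: [0.4351, 0.1319, 0.0852]
tool_rot: [-1.24, 1.171, -1.165]
ft_force: [-0.6, 0.0, 0.5]
grip_width: 0.998
```

```bash
python3 - <<'E'
from h import *
pr(); c,im=snap("wrist","w3"); np.save("w3.npy",c,allow_pickle=True); pr()
snap("side","s3",(230,150,350,300),4)
E
```

```text
t 2.75 p [435.1 131.9  85.2] ytool [-0.006 -0.001 -1.   ] ztool [ 0.998  0.057 -0.006] F [-0.6  0.   0.5] g 0.998 q [ 0.64  0.11 -1.02  2.05  0.1   1.05 -0.37]
t 2.8 p [433.8 131.6  83.6] ytool [-0.01 -0.   -1.  ] ztool [ 0.998  0.057 -0.01 ] F [-1.1 -0.9 -2.2] g 1.0 q [ 0.64  0.11 -1.02  2.05  0.11  1.05 -0.37]
```

View pics/w3.png

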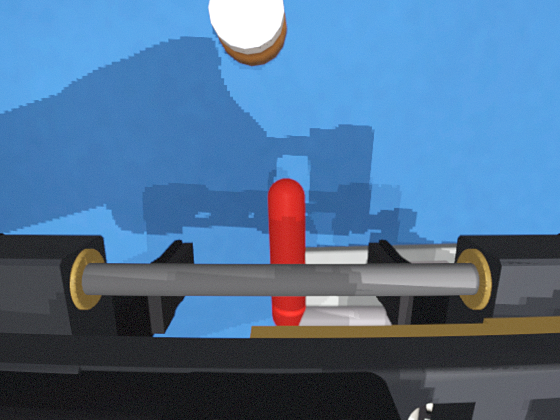

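View pics/s3.png

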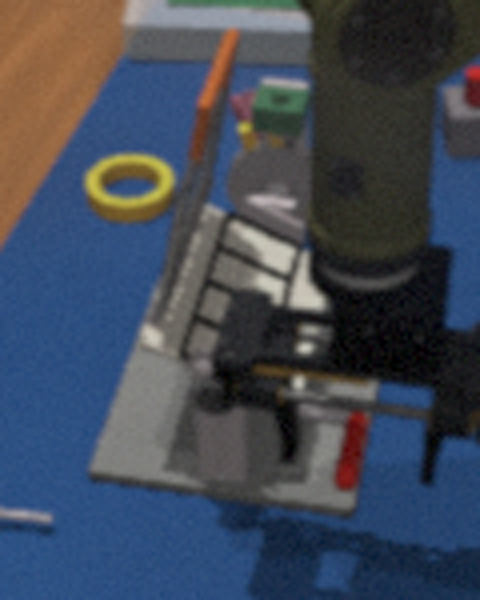

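play_rows:
  translation:
    - [-8,0,3]
    - [0,0,0]
    - [0,0,0]
    - [0,0,0]
    - [0,-6,0]
    - [0,-6,0.5]
    - [0,-6,1]
    - [0,-6,1]
    - [0,-6,1.5]
    - [0,-6,2]
  turn:
    - [0,0,0]
    - [0,0,0]
    - [0,0,0]
    - [0,0,0]
    - [0,0,0]
    - [0,0,0]
    - [0,0,0]
    - [0,0,0]
    - [0,0,0]
    - [0,0,0]
  fingers: [1,-1,-1,-1,-1,-1,-1,-1,-1,-1]
  grip_force: 25

```text
time: 3.68
position: [0.4471, 0.1415, 0.1264]
tool_rot: [-1.235, 1.167, -1.168]
ft_force: [0.4, -0.1, -0.3]
grip_width: 0.403
```

```bash
python3 - <<'E'
from h import *
pr(); snap("side","s4",(230,150,350,300),4);pr()
E
```

```text
t 3.68 p [447.1 141.5 126.4] ytool [ 0.001 -0.    -1.   ] ztool [0.998 0.057 0.001] F [ 0.4 -0.1 -0.3] g 0.403 q [ 0.64  0.07 -1.03  1.98  0.07  1.13 -0.35]
t 3.73 p [448.3 141.8 127.4] ytool [ 0.003  0.    -1.   ] ztool [0.998 0.057 0.003] F [0.4 0.6 0.3] g 0.354 q [ 0.64  0.07 -1.03  1.98  0.07  1.13 -0.35]
```

View pics/s4.png

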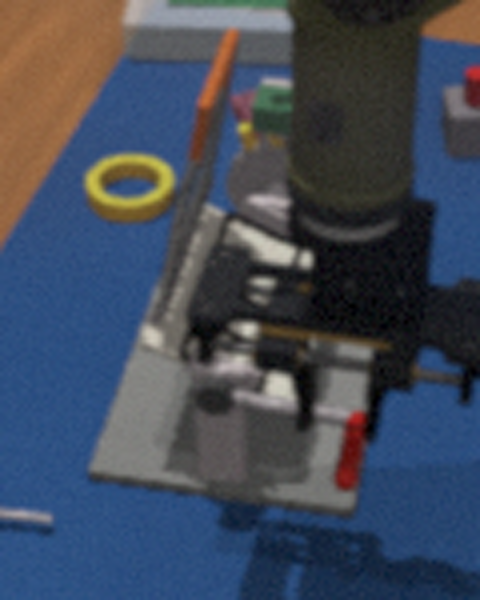

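play_rows:
  translation:
    - [0,0,-5]
    - [0,0,-5.5]
    - [0,0,0]
    - [0,10,0]
    - [0,15,0]
    - [0,14,0]
    - [0,0,0]
    - [0,0,0]
    - [0,0,0]
    - [0,0,0]
  turn:
    - [0,0,0]
    - [0,0,0]
    - [0,0,0]
    - [0,0,0]
    - [0,0,0]
    - [0,0,0]
    - [0,0,0]
    - [0,0,0]
    - [0,0,0]
    - [0,0,0]
  fingers: [0,0,0,0,0,-1,-1,-1,-1,-1]
  grip_force: 25

```text
time: 4.57
position: [0.4369, 0.1412, 0.0871]
tool_rot: [-1.235, 1.166, -1.167]
ft_force: [0.3, -0.2, -0.5]
grip_width: 0.204
```

```bash
python3 - <<'E'
from h import *
pr(); c,im=snap("wrist","w5"); pr()
E
```

```text
t 4.57 p [436.9 141.2  87.1] ytool [ 0.001  0.    -1.   ] ztool [0.998 0.057 0.001] F [ 0.3 -0.2 -0.5] g 0.204 q [ 0.63  0.11 -1.03  2.04  0.11  1.04 -0.4 ]
t 4.62 p [437.9 141.3  87.4] ytool [ 0.004  0.001 -1.   ] ztool [0.998 0.057 0.004] F [ 1.2  0.6 -1.2] g 0.173 q [ 0.63  0.11 -1.03  2.04  0.11  1.04 -0.4 ]
```

View pics/w5.png

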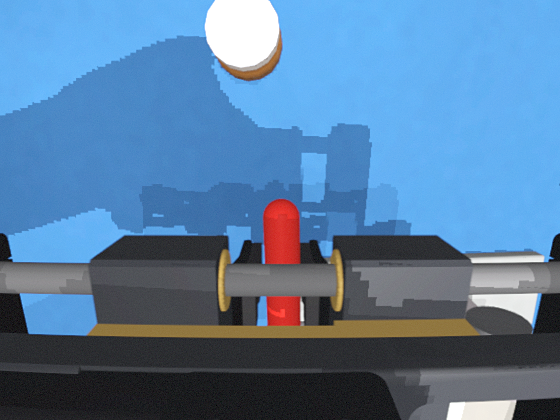

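play_rows:
  translation:
    - [0,0,0]
    - [0,0,0]
    - [0,-5,0]
    - [0,-6,0.3]
    - [0,-6,0.5]
    - [0,-6,1]
    - [0,-6,1.5]
    - [0,-6,2]
    - [0,-4,1.5]
    - [0,0,0]
  turn:
    - [0,0,0]
    - [0,0,0]
    - [0,0,0]
    - [0,0,0]
    - [0,0,0]
    - [0,0,0]
    - [0,0,0]
    - [0,0,0]
    - [0,0,0]
    - [0,0,0]
  fingers: [-1,-1,-1,-1,-1,-1,-1,-1,-1,-1]

```text
time: 5.45
position: [0.4423, 0.1416, 0.126]
tool_rot: [-1.238, 1.168, -1.166]
ft_force: [-2.8, 1.0, 2.3]
grip_width: 0.177
```

```bash
python3 - <<'E'
from h import *
pr(); snap("side","s6",(230,150,350,300),4);pr()
E
```

```text
t 5.45 p [442.3 141.6 126. ] ytool [-0.002 -0.    -1.   ] ztool [ 0.998  0.057 -0.002] F [-2.8  1.   2.3] g 0.177 q [ 0.65  0.06 -1.03  1.99  0.06  1.13 -0.35]
t 5.5 p [442.2 141.6 125.9] ytool [-0.002 -0.001 -1.   ] ztool [ 0.998  0.057 -0.002] F [-2.5  0.7  2.8] g 0.172 q [ 0.65  0.06 -1.03  1.99  0.06  1.13 -0.35]
```

View pics/s6.png

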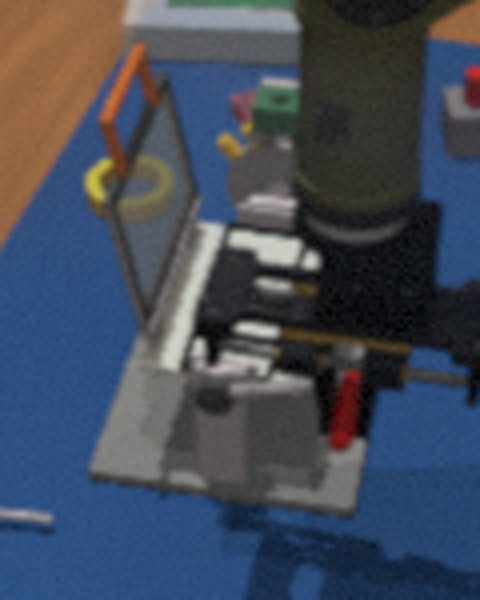

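play_rows:
  translation:
    - [0,-2,0.7]
    - [0,-2,0.7]
    - [0,-2,0.7]
    - [0,0,0]
    - [0,0,0]
    - [0,0,0]
    - [0,0,0]
    - [0,0,0]
    - [0,0,0]
    - [0,0,0]
  turn:
    - [0,0,0]
    - [0,0,0]
    - [0,0,0]
    - [0,0,0]
    - [0,0,0]
    - [0,0,0]
    - [0,0,0]
    - [0,0,0]
    - [0,0,0]
    - [0,0,0]
  fingers: [-1,-1,-1,-1,-1,1,1,1,1,1]

```text
time: 6.33
position: [0.4466, 0.1412, 0.1324]
tool_rot: [-1.234, 1.166, -1.169]
ft_force: [0.7, 0.6, -0.4]
grip_width: 0.465
```

```bash
python3 - <<'E'
from h import *
pr(); snap("side","s7",(230,150,350,300),4);pr()
E
```

```text
t 6.33 p [446.6 141.2 132.4] ytool [ 0.003 -0.    -1.   ] ztool [0.998 0.056 0.003] F [ 0.7  0.6 -0.4] g 0.465 q [ 0.65  0.06 -1.03  1.97  0.06  1.14 -0.34]
t 6.38 p [446.3 141.3 132.2] ytool [ 0.002 -0.    -1.   ] ztool [0.998 0.056 0.002] F [ 0.4  0.5 -0.1] g 0.508 q [ 0.65  0.06 -1.03  1.97  0.06  1.14 -0.34]
```

View pics/s7.png

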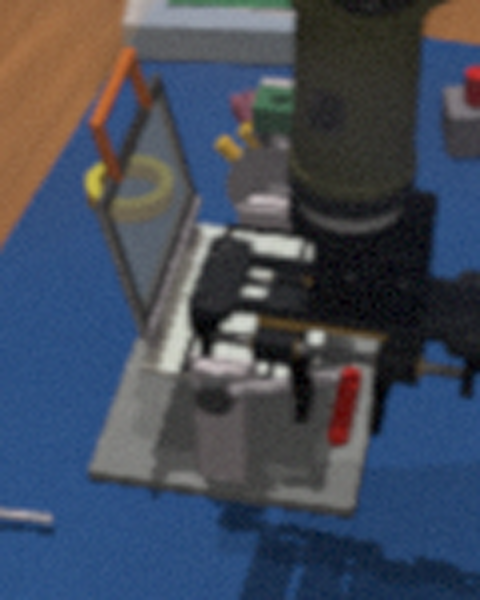

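play_rows:
  translation:
    - [0,0,0]
    - [0,0,0]
    - [0,-40,0]
    - [0,-40,0]
    - [0,-40,0]
    - [0,-40,0]
    - [0,-40,0]
    - [0,-20,0]
    - [0,0,0]
    - [0,0,0]
  turn:
    - [0,0,0]
    - [0,0,0]
    - [0,0,0]
    - [0,0,0]
    - [0,0,0]
    - [0,0,0]
    - [0,0,0]
    - [0,0,0]
    - [0,0,0]
    - [0,0,0]
  fingers: [1,1,1,1,1,1,1,1,1,1]

```text
time: 7.22
position: [0.4458, 0.1417, 0.3524]
tool_rot: [-1.234, 1.165, -1.168]
ft_force: [0.1, -0.0, -1.0]
grip_width: 0.997
```

```bash
python3 - <<'E'
from h import *
pr(); c,im=snap("wrist","w8",s=1.4); np.save("w8.npy",c,allow_pickle=True); pr()
snap("scene","c8",(180,130,340,300),4)
snap("side","s8",(230,150,350,300),4)
E
```

```text
t 7.22 p [445.8 141.7 352.4] ytool [ 0.002 -0.    -1.   ] ztool [0.998 0.057 0.002] F [ 0.1 -0.  -1. ] g 0.997 q [ 0.72 -0.13 -0.97  1.63 -0.1   1.58 -0.19]
t 7.27 p [445.1 141.5 351. ] ytool [-0. -0. -1.] ztool [ 0.998  0.057 -0.   ] F [-0.5  0.1 -0.5] g 0.999 q [ 0.72 -0.13 -0.97  1.63 -0.1   1.58 -0.19]
```

View pics/w8.png

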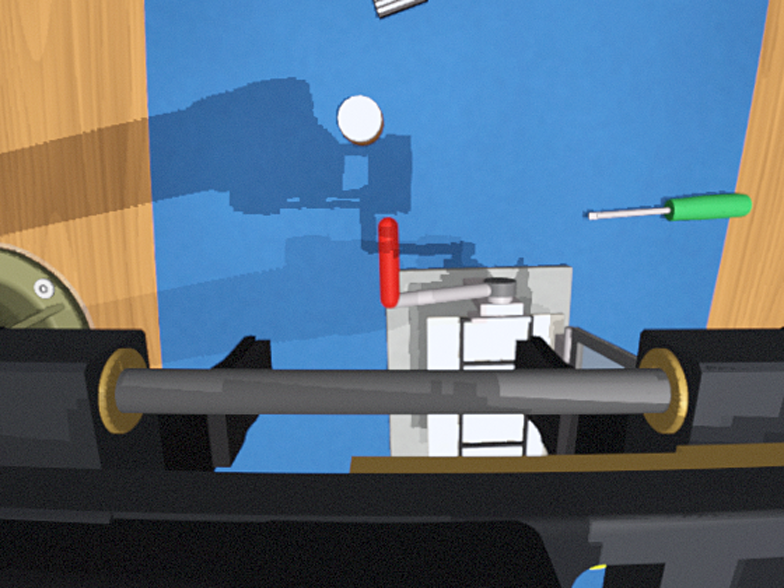

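View pics/c8.png

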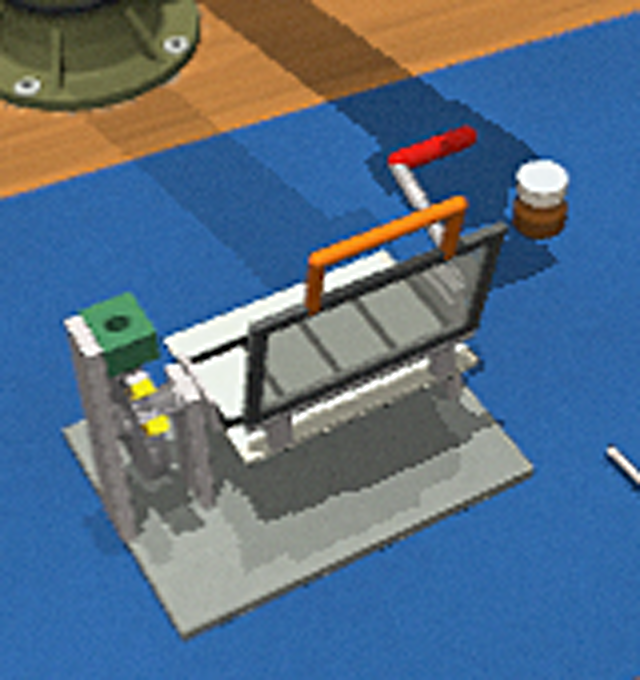

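View pics/s8.png

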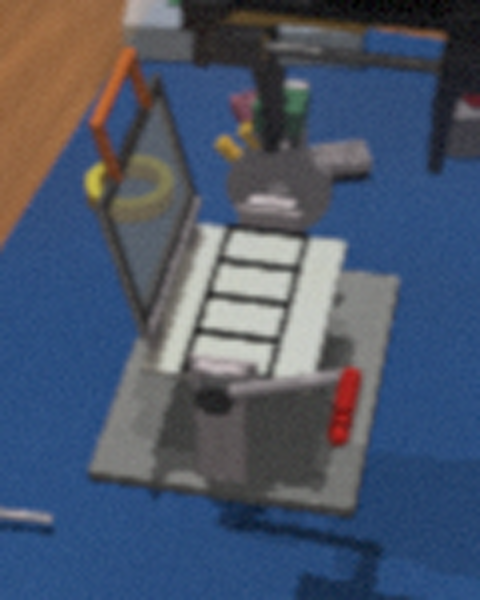

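```bash
cat >> h.py <<'E'
def trin(*cu):
    A=np.zeros((3,3));b=np.zeros(3);L=[]
    for c,uv in cu:
        o,d=ray(c,uv);P=np.eye(3)-np.outer(d[0],d[0]);A+=P;b+=P@o;L.append((P,o))
    x=np.linalg.solve(A,b);return np.round(x,4),[round(1000*np.linalg.norm(P@(x-o)),1) for P,o in L]
E
python3 - <<'E'
from h import *
W=np.load("w8.npy",allow_pickle=True).item();D=cam("side");S=cam("scene")
w=lambda x,y:[x/1.4,y/1.4]
d=lambda x,y:[230+x/4,150+y/4]
s=lambda x,y:[180+x/4,130+y/4]
print("outer",trin((W,w(388,222)),(D,d(338,440)),(S,s(472,133))))
print("inner",trin((W,w(389,303)),(D,d(350,372)),(S,s(395,161))))
print("barA",trin((D,d(130,55)),(S,s(315,262))),"barB",trin((D,d(97,122)),(S,s(463,203))))
print("guide",trin((S,s(117,323)),(D,d(281,97))),plane(S,s(117,323),.195))
# pocket walls on wrist at z=.104(top of wall)
print(plane(W,[w(463,320),w(463,362),w(525,362),w(460,408),w(525,318),w(463,445),w(523,445)],.104))
print("side walls", plane(D,[d(230,230),d(305,234),d(216,260),d(297,264),d(206,292),d(287,300),d(197,328),d(278,337),d(188,365)],.104))
print("hub",plane(W,w(501,290),.112))
# modB
h=plane(W,[w(352,95)],.05);print("jar",h)
E
```

```text
outer (array([0.4401, 0.1737, 0.1447]), [np.float64(2.1), np.float64(2.7), np.float64(3.2)])
inner (array([0.4455, 0.1102, 0.1462]), [np.float64(1.4), np.float64(1.5), np.float64(2.6)])
barA (array([ 0.6448, -0.0322,  0.2774]), [np.float64(1.8), np.float64(1.8)]) barB (array([0.6384, 0.0603, 0.2808]), [np.float64(3.6), np.float64(3.6)])
guide (array([ 0.5583, -0.1284,  0.1939]), [np.float64(3.0), np.float64(3.0)]) [[ 0.56291461 -0.12739026  0.195     ]]
[[ 5.11819836e-01  8.55853635e-02  1.04000000e-01]
 [ 5.15553827e-01  4.59891607e-02  1.04000000e-01]
 [ 5.72032632e-01  4.89788264e-02  1.04000000e-01]
 [ 5.17131766e-01  1.65355080e-04  1.04000000e-01]
 [ 5.66746709e-01  9.04795166e-02  1.04000000e-01]
 [ 5.23688284e-01 -3.84225235e-02  1.04000000e-01]
 [ 5.81213966e-01 -3.56736756e-02  1.04000000e-01]]
side walls [[ 5.81149333e-01 -7.03212372e-02  1.04000000e-01]
 [ 5.22900966e-01 -8.12174792e-02  1.04000000e-01]
 [ 5.81138751e-01 -3.13656945e-02  1.04000000e-01]
 [ 5.19689661e-01 -4.34133003e-02  1.04000000e-01]
 [ 5.77538023e-01  7.38532884e-03  1.04000000e-01]
 [ 5.16301468e-01 -5.28645363e-05  1.04000000e-01]
 [ 5.72078437e-01  4.85097114e-02  1.04000000e-01]
 [ 5.12091297e-01  4.20532279e-02  1.04000000e-01]
 [ 5.66567049e-01  8.86727887e-02  1.04000000e-01]]
hub [[0.54052946 0.11646682 0.112     ]]
jar [[0.40201668 0.27501808 0.05      ]]
```

```bash
python3 - <<'E'
from h import *
pr()
rows((.43,.36,.25),(-.29,.957,0),n=14)
E
```

```text
t 7.37 p [444.5 141.3 350.1] ytool [-0.002 -0.    -1.   ] ztool [ 0.998  0.057 -0.002] F [ 0.5  0.1 -0.4] g 1.0 q [ 0.72 -0.13 -0.97  1.64 -0.1   1.58 -0.19]
translation [[-16, 7, 0], [-15, 7, 2], [-15, 7, 4], [-15, 8, 5], [-14, 7, 8], [-12, 7, 9], [-11, 7, 11], [-10, 7, 13], [-8, 7, 13], [-7, 7, 14], [-4, 8, 15], [-3, 7, 16], [0, 7, 15], [1.4, 7, 16]]
turn each [0.0, -0.129, -0.0] total deg 103.6 step mm 17.2
```

play_rows:
  translation:
    - [-16,7,0]
    - [-15,7,2]
    - [-15,7,4]
    - [-15,7,5]
    - [-14,7,8]
    - [-12,7,9]
    - [-11,7,11]
    - [-10,7,13]
    - [-8,7,13]
    - [-7,7,14]
  turn:
    - [0,-0.124,0]
    - [0,-0.124,0]
    - [0,-0.124,0]
    - [0,-0.124,0]
    - [0,-0.124,0]
    - [0,-0.124,0]
    - [0,-0.124,0]
    - [0,-0.124,0]
    - [0,-0.124,0]
    - [0,-0.124,0]
  fingers: [1,1,1,1,1,1,1,1,1,1]

```text
time: 8.2
position: [0.4375, 0.298, 0.2797]
tool_rot: [-1.562, 0.211, -0.208]
ft_force: [0.9, -0.2, 0.5]
grip_width: 1.0
```

```bash
python3 - <<'E'
from h import *
pr(); c,im=snap("wrist","w9",s=1.4); np.save("w9.npy",c,allow_pickle=True); pr()
E
```

```text
t 8.2 p [437.5 298.  279.7] ytool [-0.002 -0.001 -1.   ] ztool [ 0.264  0.964 -0.002] F [ 0.9 -0.2  0.5] g 1.0 q [ 0.44  0.17 -1.19  1.63  0.15  1.45  0.54]
t 8.25 p [435.7 300.9 278.4] ytool [-0.005  0.001 -1.   ] ztool [0.255 0.967 0.   ] F [-0.8  0.3 -0.7] g 1.0 q [ 0.43  0.17 -1.19  1.63  0.15  1.45  0.54]
```

View pics/w9.png

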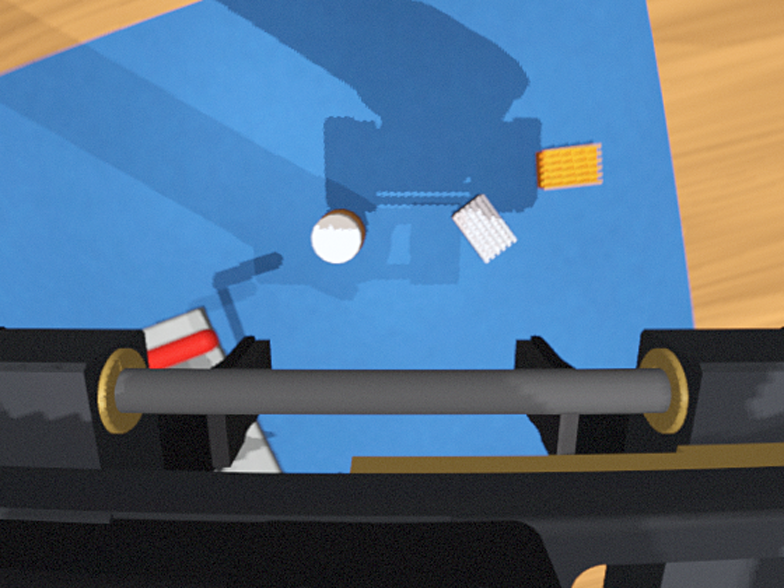

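```bash
cat >> h.py <<'E'
def mods(im,c,z=.022,show=True):
    """bright grey blobs -> minAreaRect on plane z"""
    h=cv2.cvtColor(im,cv2.COLOR_BGR2HSV);m=((h[...,1]<70)&(h[...,2]>110)).astype(np.uint8)
    m=cv2.morphologyEx(m,cv2.MORPH_CLOSE,np.ones((5,5)));out=[]
    for k in cv2.findContours(m,0,2)[0]:
        if cv2.contourArea(k)<150: continue
        P=plane(c,k[:,0].astype(float),z)[:,:2]
        r=cv2.minAreaRect((P*1000).astype(np.float32))
        (cx,cy),(w,hh),_=r;b=cv2.boxPoints(r)
        e=[b[1]-b[0],b[2]-b[1]];L=max(e,key=np.linalg.norm);a=np.degrees(np.arctan2(L[1],L[0]))%180
        if 25<min(w,hh)<60 and 35<max(w,hh)<70: print("rect c",round(cx,1),round(cy,1),"size",round(max(w,hh),1),round(min(w,hh),1),"long axis deg",round(a,1),"pix",np.round(k[:,0].mean(0)))
E
python3 - <<'E'
from h import *
W=np.load("w9.npy",allow_pickle=True).item();mods(cv2.imread("raw_w9.png"),W)
W=np.load("w1.npy",allow_pickle=True).item();mods(cv2.imread("raw_w1.png"),W)
mods(cv2.imread("pics/scene0.png"),cam("scene"));mods(cv2.imread("pics/side0.png"),cam("side"))
E
```

```text
rect c 598.3 115.1 size 65.3 47.9 long axis deg 131.6 pix [181. 321.]
rect c 411.7 253.1 size 43.6 42.5 long axis deg 118.4 pix [239. 170.]
rect c 436.9 378.8 size 51.7 34.2 long axis deg 22.8 pix [347. 165.]
rect c 443.6 -393.0 size 56.9 56.9 long axis deg 17.7 pix [308. 192.]
rect c 643.9 -361.7 size 54.5 38.0 long axis deg 131.4 pix [464. 169.]
rect c 547.6 -307.0 size 55.3 35.3 long axis deg 26.8 pix [395. 124.]
rect c 551.9 -306.6 size 58.1 34.9 long axis deg 26.6 pix [151. 276.]
rect c 418.8 -391.7 size 54.2 53.7 long axis deg 17.2 pix [109. 252.]
rect c 437.8 378.4 size 51.1 34.6 long axis deg 21.9 pix [294. 353.]
rect c 411.1 235.2 size 43.9 40.5 long axis deg 143.5 pix [315. 310.]
```

```bash
python3 - <<'E'
from h import *
pr(); rows((.437,.379,.10),(-.383,.924,0),n=7)
E
```

```text
t 8.25 p [435.7 300.9 278.4] ytool [-0.005  0.001 -1.   ] ztool [0.255 0.967 0.   ] F [-0.8  0.3 -0.7] g 1.0 q [ 0.43  0.17 -1.19  1.63  0.15  1.45  0.54]
translation [[-3, 26, 11], [-1, 25, 11], [-1, 26, 11], [1, 25, 11], [1, 26, 11], [3, 25, 11], [3.1, 25.5, 10.6]]
turn each [-0.0, -0.093, -0.001] total deg 37.3 step mm 27.8
```

play_rows:
  translation:
    - [-3,26,11]
    - [-1,25,11]
    - [-1,26,11]
    - [1,25,11]
    - [1,26,11]
    - [3,25,11]
    - [3,25,11]
    - [0,0,0]
    - [0,0,0]
    - [0,0,0]
  turn:
    - [0,-0.093,0]
    - [0,-0.093,0]
    - [0,-0.093,0]
    - [0,-0.093,0]
    - [0,-0.093,0]
    - [0,-0.093,0]
    - [0,-0.093,0]
    - [0,0,0]
    - [0,0,0]
    - [0,0,0]
  fingers: [1,1,1,1,1,1,1,0.3,0.3,0.3]

```text
time: 9.08
position: [0.4409, 0.3757, 0.1041]
tool_rot: [-1.551, -0.294, 0.294]
ft_force: [0.7, 0.3, 0.4]
grip_width: 0.856
```

```bash
python3 - <<'E'
from h import *
pr(); c,im=snap("wrist","w10"); pr();mods(im,c)
rows((.437,.379,.008),(-.383,.924,0),n=4)
E
```

```text
t 9.08 p [440.9 375.7 104.1] ytool [-0. -0. -1.] ztool [-0.366  0.931 -0.   ] F [0.7 0.3 0.4] g 0.856 q [ 0.16  0.52 -1.16  1.74  0.51  1.22  0.82]
t 9.13 p [441.5 375.8 104.8] ytool [ 0.002  0.    -1.   ] ztool [-0.366  0.931 -0.   ] F [ 0.1  0.1 -0.1] g 0.813 q [ 0.16  0.52 -1.16  1.74  0.51  1.22  0.82]
rect c 437.8 378.1 size 52.0 32.4 long axis deg 22.6 pix [284. 201.]
rect c 412.6 246.7 size 49.7 44.4 long axis deg 102.3 pix [124. 115.]
translation [[-1, 24, 1], [-1, 24, 1], [0, 25, 2], [-1.2, 23.8, 0.7]]
turn each [0.0, -0.005, 0.0] total deg 1.1 step mm 24.2
```

View pics/w10.png

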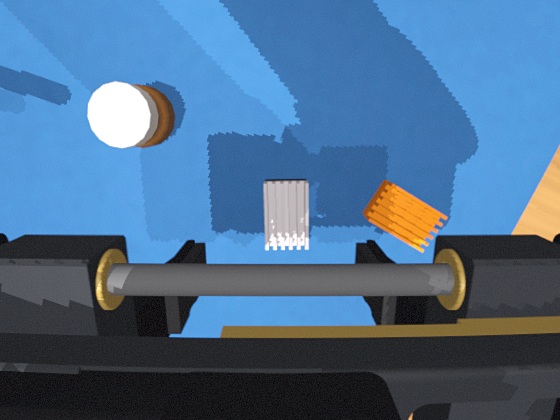

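play_rows:
  translation:
    - [-1,24,1]
    - [-1,24,1]
    - [-1,25,1]
    - [-1,24,1]
    - [0,0,0]
    - [0,0,0]
    - [0,0,0]
    - [0,0,0]
    - [0,0,0]
    - [0,0,0]
  turn:
    - [0,-0.005,0]
    - [0,-0.005,0]
    - [0,-0.005,0]
    - [0,-0.005,0]
    - [0,0,0]
    - [0,0,0]
    - [0,0,0]
    - [0,0,0]
    - [0,0,0]
    - [0,0,0]
  fingers: [0.3,0.3,0.3,0.3,-1,-1,-1,-1,-1,-1]
  grip_force: 20

```text
time: 9.97
position: [0.4369, 0.3789, 0.0085]
tool_rot: [-1.548, -0.313, 0.309]
ft_force: [-0.4, -1.5, 7.6]
grip_width: 0.366
```

```bash
python3 - <<'E'
from h import *
pr(); c,im=snap("wrist","w11"); pr()
rows((.437,.379,.30),n=8)
E
```

```text
t 9.97 p [436.9 378.9   8.5] ytool [ 0.003  0.001 -1.   ] ztool [-0.386  0.922  0.   ] F [-0.4 -1.5  7.6] g 0.366 q [ 0.08  0.62 -1.06  1.82  0.62  1.07  0.75]
t 10.02 p [436.8 379.    8.5] ytool [ 0.003  0.001 -1.   ] ztool [-0.386  0.922 -0.   ] F [ 0.2 -1.   6.4] g 0.369 q [ 0.08  0.62 -1.06  1.82  0.62  1.07  0.75]
translation [[0, -36, 0], [0, -37, 0], [0, -36, 0], [1, -37, 0], [0, -36, 0], [0, -37, 0], [0, -36, 0], [0, -36.5, 0]]
turn each [0.0, 0.0, 0.0] total deg 0.0 step mm 36.4
```

View pics/w11.png

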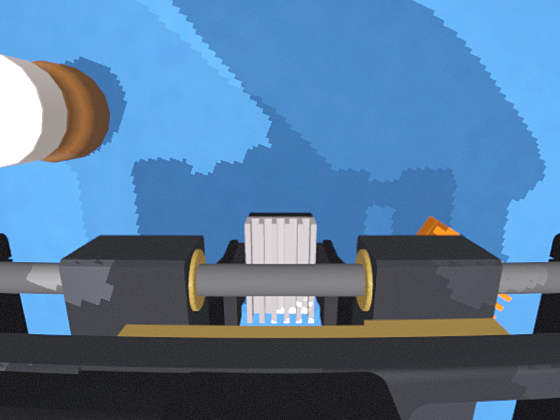

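play_rows:
  translation:
    - [0,-20,0]
    - [0,-30,0]
    - [0,-36,0]
    - [0,-36,0]
    - [0,-36,0]
    - [0,-36,0]
    - [0,-36,0]
    - [0,0,0]
    - [0,0,0]
    - [0,0,0]
  turn:
    - [0,0,0]
    - [0,0,0]
    - [0,0,0]
    - [0,0,0]
    - [0,0,0]
    - [0,0,0]
    - [0,0,0]
    - [0,0,0]
    - [0,0,0]
    - [0,0,0]
  fingers: [-1,-1,-1,-1,-1,-1,-1,-1,-1,-1]

```text
time: 10.85
position: [0.4355, 0.3779, 0.2362]
tool_rot: [-1.549, -0.312, 0.311]
ft_force: [-0.0, 0.1, -0.3]
grip_width: 0.363
```

```bash
python3 - <<'E'
from h import *
pr(); snap("wrist","w12"); snap("side","s12",(220,260,400,420),4);snap("scene","c12",(280,90,440,220),4)
c=cam("wrist")
t,p,R,s=st()
M=R.as_matrix()
for x in (-9.5,9.5):
  for z in (-16,-31,16,31):
    print(x,z,np.round(proj(c,p+M@np.array([x,0,z])/1000)))
e=np.array([-.078,.997,0]);pocket=np.array([.548,.003,.25])
E
```

```text
t 10.85 p [435.5 377.9 236.2] ytool [ 0.    -0.001 -1.   ] ztool [-0.387  0.922 -0.001] F [-0.   0.1 -0.3] g 0.363 q [ 0.24  0.41 -1.26  1.59  0.39  1.43  0.91]
-9.5 -16 [[249. 243.]]
-9.5 -31 [[218. 243.]]
-9.5 16 [[314. 243.]]
-9.5 31 [[344. 243.]]
9.5 -16 [[250. 279.]]
9.5 -31 [[220. 279.]]
9.5 16 [[313. 279.]]
9.5 31 [[342. 279.]]
```

View pics/w12.png

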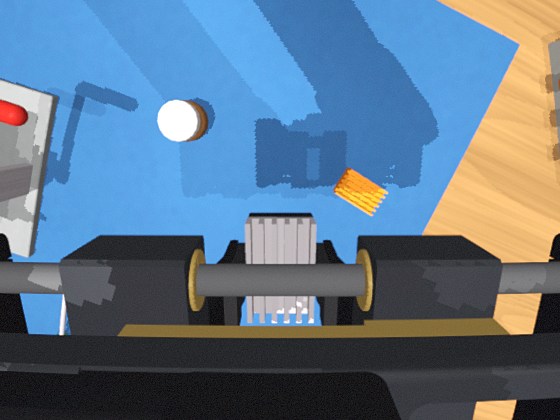

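View pics/s12.png

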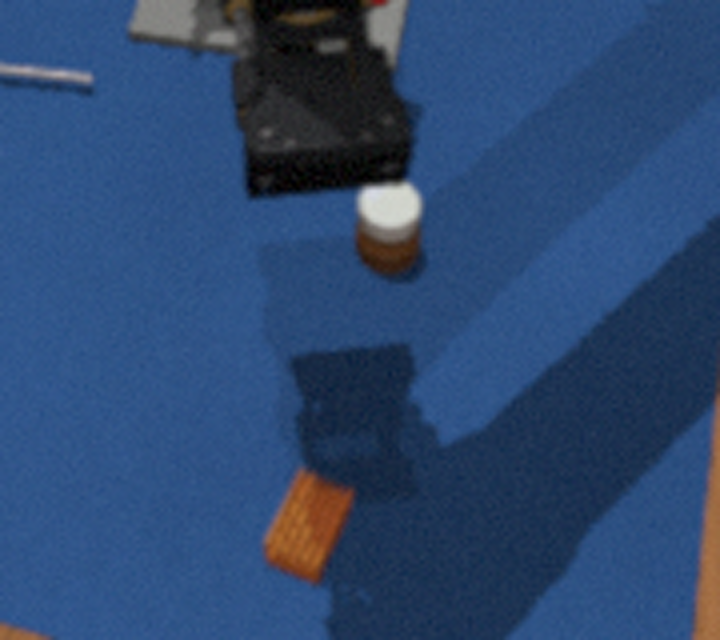

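View pics/c12.png

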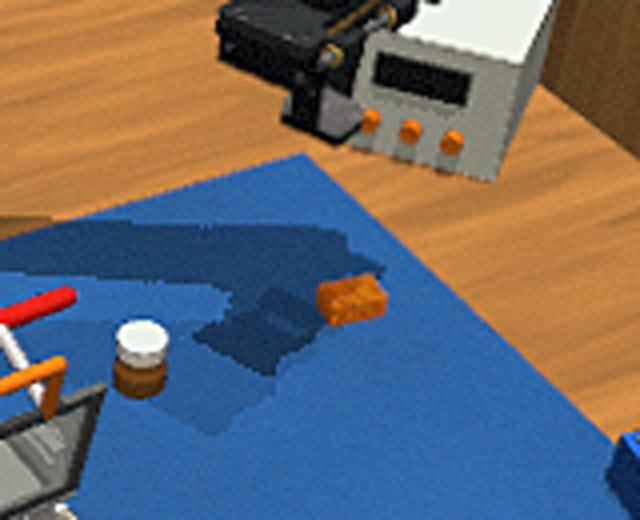

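```bash
python3 - <<'E'
import cv2
im=cv2.imread("raw_w12.png")[200:350,190:370];im=cv2.convertScaleAbs(im,alpha=2.5,beta=30);cv2.imwrite("pics/w12z.png",cv2.resize(im,None,fx=4,fy=4,interpolation=0))
im=cv2.imread("raw_c12.png")[90:130,330:400];im=cv2.convertScaleAbs(im,alpha=2,beta=30);cv2.imwrite("pics/c12z.png",cv2.resize(im,None,fx=10,fy=10,interpolation=0))
E
```

```text
(no output)
```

View pics/w12z.png

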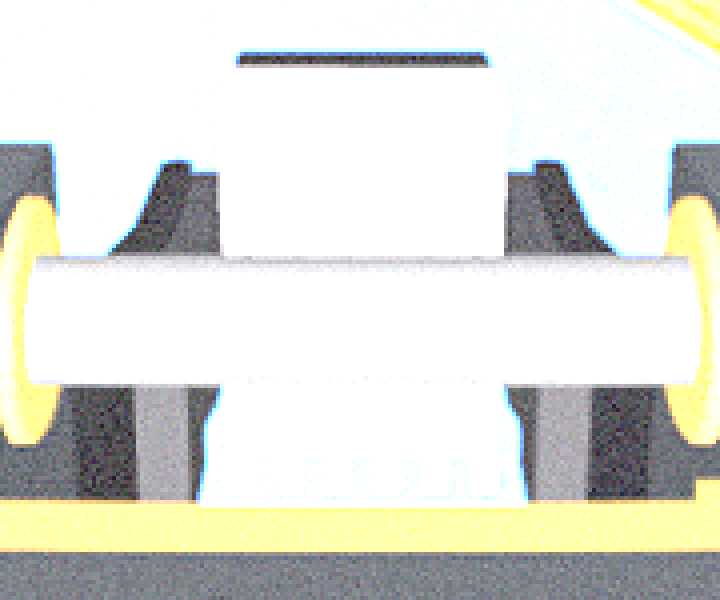

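View pics/c12z.png

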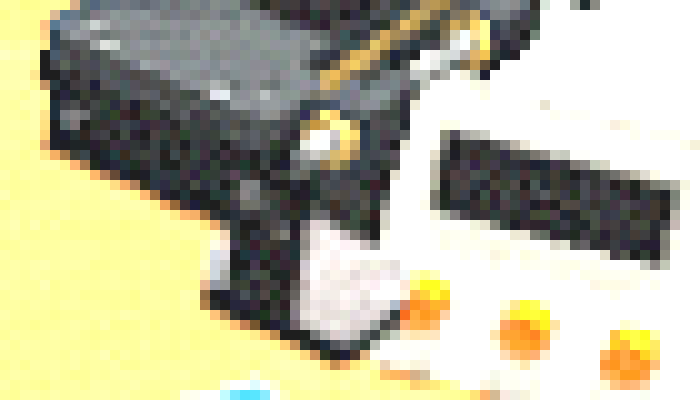

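```bash
python3 - <<'E'
from h import *
pr(); rows((.5433,.0658,.235),(-.075,.997,0),n=9)
E
```

```text
t 11.0 p [435.1 377.4 235. ] ytool [-0.002 -0.002 -1.   ] ztool [-0.387  0.922 -0.001] F [-0.5  0.4 -0.3] g 0.366 q [ 0.24  0.41 -1.26  1.59  0.39  1.43  0.91]
translation [[-2, 0, -37], [-1, 0, -36], [0, 0, -37], [2, 0, -37], [3, 0, -36], [4, 0, -36], [5, 0, -37], [7, 0, -36], [8.5, 0.3, -35.4]]
turn each [0.0, 0.036, -0.0] total deg 18.5 step mm 36.7
```

play_rows:
  translation:
    - [-2,0,-37]
    - [-1,0,-36]
    - [0,0,-37]
    - [2,0,-37]
    - [3,0,-36]
    - [4,0,-36]
    - [5,0,-37]
    - [7,0,-36]
    - [8,0,-35]
    - [0,0,0]
  turn:
    - [0,0.036,0]
    - [0,0.036,0]
    - [0,0.036,0]
    - [0,0.036,0]
    - [0,0.036,0]
    - [0,0.036,0]
    - [0,0.036,0]
    - [0,0.036,0]
    - [0,0.036,0]
    - [0,0,0]
  fingers: [-1,-1,-1,-1,-1,-1,-1,-1,-1,-1]

```text
time: 11.83
position: [0.5453, 0.0566, 0.2346]
tool_rot: [-1.574, -0.045, 0.048]
ft_force: [0.6, -2.0, -1.0]
grip_width: 0.362
```

```bash
python3 - <<'E'
from h import *
pr(); c,im=snap("wrist","w13",s=1.4);np.save("w13.npy",c,allow_pickle=True); pr()
E
```

```text
t 11.83 p [545.3  56.6 234.6] ytool [-0.002 -0.003 -1.   ] ztool [-0.059  0.998 -0.003] F [ 0.6 -2.  -1. ] g 0.362 q [ 0.88  0.28 -1.2   1.66  0.27  1.39  1.27]
t 11.88 p [544.   61.2 234.9] ytool [-0.002 -0.001 -1.   ] ztool [-0.064  0.998 -0.   ] F [-0.2  0.6 -0.8] g 0.365 q [ 0.88  0.28 -1.21  1.66  0.26  1.39  1.27]
```

View pics/w13.png

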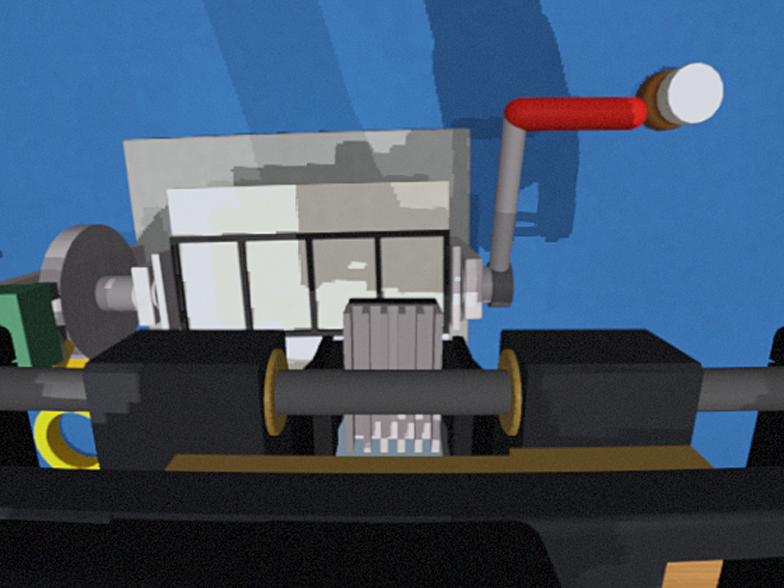

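```bash
python3 - <<'E'
from h import *
W=np.load("w13.npy",allow_pickle=True).item()
g=cv2.cvtColor(cv2.imread("raw_w13.png"),cv2.COLOR_BGR2GRAY).astype(int)
def dark(row,a,b):
    r=g[row,a:b];xs=np.where(r<70)[0]+a
    return np.split(xs,np.where(np.diff(xs)>1)[0]+1)
res=[]
for row in(182,190,200,208):
    L=[ (x[0]+x[-1])/2 for x in dark(row,118,330) if 2<=len(x)<=8]; print(row,L)
    for u in L: res.append((u,row))
for col in(150,200,245,290):
    r=g[150:242,col];xs=np.where(r<70)[0]+150
    print(col,[ (x[0],x[-1]) for x in np.split(xs,np.where(np.diff(xs)>1)[0]+1) if len(x)])
P=plane(W,res,.104)
yaw=.075
for yaw in (.065,.075,.085):
    ex=np.array([np.cos(yaw),np.sin(yaw)]);ey=np.array([-np.sin(yaw),np.cos(yaw)])
    print(yaw,np.round(np.c_[P[:,:2]@ex,P[:,:2]@ey]*1000,1).tolist())
E
```

```text
182 [np.float64(124.5), np.float64(172.5), np.float64(220.5), np.float64(269.5), np.float64(319.0)]
190 [np.float64(125.5), np.float64(173.5), np.float64(221.5), np.float64(270.0), np.float64(319.0)]
200 [np.float64(126.5), np.float64(174.5), np.float64(221.5), np.float64(270.0), np.float64(319.0)]
208 [np.float64(127.5), np.float64(175.5), np.float64(223.0), np.float64(270.0), np.float64(319.0)]
150 [(np.int64(169), np.int64(171)), (np.int64(236), np.int64(241))]
200 [(np.int64(167), np.int64(170)), (np.int64(236), np.int64(241))]
245 [(np.int64(166), np.int64(169))]
290 [(np.int64(165), np.int64(168)), (np.int64(213), np.int64(216))]
0.065 [[527.7, -114.6], [528.1, -72.5], [528.4, -31.0], [528.7, 10.9], [528.9, 53.1], [534.7, -114.5], [535.1, -72.1], [535.4, -30.5], [535.6, 11.2], [535.8, 53.2], [543.6, -114.6], [543.9, -72.0], [544.1, -30.9], [544.4, 11.1], [544.6, 53.4], [550.8, -114.5], [551.0, -71.6], [551.3, -29.9], [551.5, 11.0], [551.7, 53.5]]
0.075 [[526.5, -119.8], [527.3, -77.7], [528.1, -36.3], [528.8, 5.6], [529.4, 47.8], [533.6, -119.8], [534.3, -77.5], [535.0, -35.8], [535.7, 5.8], [536.3, 47.9], [542.4, -120.0], [543.1, -77.4], [543.8, -36.3], [544.5, 5.6], [545.1, 48.0], [549.6, -120.0], [550.3, -77.1], [550.9, -35.4], [551.6, 5.5], [552.2, 48.0]]
0.085 [[525.3, -125.1], [526.5, -83.0], [527.7, -41.6], [528.8, 0.3], [529.9, 42.5], [532.3, -125.1], [533.5, -82.8], [534.6, -41.2], [535.7, 0.5], [536.8, 42.5], [541.2, -125.4], [542.3, -82.8], [543.4, -41.8], [544.5, 0.2], [545.6, 42.5], [548.4, -125.5], [549.5, -82.6], [550.6, -40.9], [551.6, -0.0], [552.7, 42.5]]
```

```bash
python3 - <<'E'
from h import *
W=np.load("w13.npy",allow_pickle=True).item()
uv=[(150,170),(200,168.5),(245,167.5),(290,166.5)]
N=plane(W,uv,.104)[:,:2];F=plane(W,[(200,238.5),(228,238)],.104)[:,:2]
print(N,F);y=-np.polyfit(N[:,1],N[:,0],1)[0];print("yaw",y)
yaw=.073
ex=np.array([np.cos(yaw),np.sin(yaw)]);ey=np.array([-np.sin(yaw),np.cos(yaw)])
print(N@ex,F@ex)
E
```

```text
[[ 0.52239811 -0.05733051]
 [ 0.51874484 -0.01431991]
 [ 0.51571841  0.023856  ]
 [ 0.51263958  0.06177041]] [[ 0.5812261  -0.01408652]
 [ 0.57920537  0.01091536]]
yaw 0.0817129386340997
[0.51682538 0.51631883 0.51608483 0.51577949] [0.5786507  0.57845887]
```

```bash
python3 - <<'E'
from h import *
pr(); rows((.5435,.0687,.130),(-.078,.997,0),n=5)
E
```

```text
t 11.88 p [544.   61.2 234.9] ytool [-0.002 -0.001 -1.   ] ztool [-0.064  0.998 -0.   ] F [-0.2  0.6 -0.8] g 0.365 q [ 0.88  0.28 -1.21  1.66  0.26  1.39  1.27]
translation [[0, 21, 2], [0, 21, 1], [0, 21, 2], [0, 21, 1], [0.1, 20.9, 1.6]]
turn each [0.0, -0.003, -0.001] total deg 0.8 step mm 21.0
```

play_rows:
  translation:
    - [0,21,1]
    - [0,21,1]
    - [0,21,0.5]
    - [0,21,0]
    - [0,21,0]
    - [0,0,0]
    - [0,0,0]
    - [0,0,0]
    - [0,0,0]
    - [0,0,0]
  turn:
    - [0,-0.003,0]
    - [0,-0.003,0]
    - [0,-0.003,0]
    - [0,-0.003,0]
    - [0,-0.003,0]
    - [0,0,0]
    - [0,0,0]
    - [0,0,0]
    - [0,0,0]
    - [0,0,0]
  fingers: [-1,-1,-1,-1,-1,-1,-1,-1,-1,-1]

```text
time: 12.72
position: [0.5438, 0.0698, 0.1328]
tool_rot: [-1.57, -0.071, 0.068]
ft_force: [0.5, -0.3, -0.9]
grip_width: 0.364
```

```bash
python3 - <<'E'
from h import *
pr(); c,im=snap("wrist","w14",s=1.4);np.save("w14.npy",c,allow_pickle=True); pr()
plan((.5435,.0687,.109),(-.078,.997,0))
E
```

```text
t 12.72 p [543.8  69.8 132.8] ytool [ 0.002 -0.    -1.   ] ztool [-0.088  0.996 -0.   ] F [ 0.5 -0.3 -0.9] g 0.364 q [ 0.8   0.38 -1.15  1.79  0.37  1.21  1.2 ]
t 12.77 p [543.7  69.6 132.6] ytool [ 0.002 -0.    -1.   ] ztool [-0.088  0.996 -0.   ] F [-0.3 -0.1 -1.2] g 0.365 q [ 0.8   0.38 -1.15  1.79  0.37  1.21  1.2 ]
  turn [0.    0.01  0.002] deg 0.6 total shift in FINAL tool frame [-0.3 23.6 -0.9]
  turn [ 3.000e-03 -3.131e+00 -1.000e-03] deg 179.4 total shift in FINAL tool frame [ 0.3 23.6  0.9]
  shift in CURRENT tool frame [-0.3 23.6 -0.9]
```

View pics/w14.png

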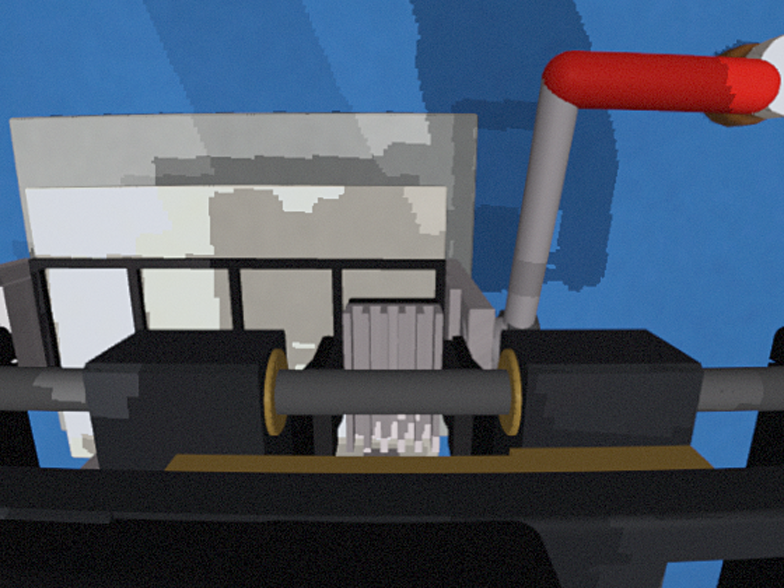

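```bash
python3 - <<'E'
from h import *
W=np.load("w14.npy",allow_pickle=True).item()
g=cv2.cvtColor(cv2.imread("raw_w14.png"),cv2.COLOR_BGR2GRAY).astype(int)
for row in(196,200,204):
    xs=np.where(g[row,20:325]<60)[0]+20;L=[((x[0]+x[-1])/2,len(x)) for x in np.split(xs,np.where(np.diff(xs)>1)[0]+1)];print(row,L)
for col in(60,120,200,270,300):
    xs=np.where(g[150:212,col]<60)[0]+150;print(col,[(x[0],x[-1]) for x in np.split(xs,np.where(np.diff(xs)>1)[0]+1) if len(x)])
t,p,R,s=st();M=R.as_matrix()
f=lambda uv,z:np.round((plane(W,uv,z)-p)@M*1000,1)
print("module near edge in tool",f([(247,218),(314,218)],.1328-.0085+.022))
E
```

```text
196 [(np.float64(26.5), 10), (np.float64(95.5), 8), (np.float64(167.5), 8), (np.float64(240.0), 7), (np.float64(314.5), 8)]
200 [(np.float64(27.0), 11), (np.float64(96.0), 9), (np.float64(167.5), 8), (np.float64(240.5), 6), (np.float64(314.0), 7)]
204 [(np.float64(28.0), 11), (np.float64(96.5), 8), (np.float64(167.5), 8), (np.float64(240.5), 6), (np.float64(314.5), 8)]
60 [(np.int64(185), np.int64(190))]
120 [(np.int64(185), np.int64(190))]
200 [(np.int64(185), np.int64(191))]
270 [(np.int64(185), np.int64(191))]
300 [(np.int64(185), np.int64(191))]
module near edge in tool [[-25.8 -13.7 -15.2]
 [-25.9 -13.7  14.5]]
```

```bash
python3 - <<'E'
from h import *
W=np.load("w14.npy",allow_pickle=True).item()
t,p,R,s=st();M=R.as_matrix()
f=lambda uv,z:np.round((plane(W,uv,z)-p)@M*1000,1)
print("walls",f([(240.4,200),(314.3,200),(167.5,200)],.104).tolist())
print("near wall",f([(60,187.5),(120,187.5),(270,188),(300,188)],.104).tolist())
E
```

```text
walls [[-24.9, 28.6, -22.9], [-24.9, 28.6, 18.7], [-24.9, 28.6, -64.3]]
near wall [[-32.3, 28.6, -126.3], [-32.2, 28.6, -90.9], [-31.7, 28.6, -6.2], [-31.8, 28.6, 10.6]]
```

play_rows:
  translation:
    - [0,6,-1]
    - [0,6,0]
    - [0,6,0]
    - [0,5,0]
    - [0,0,0]
    - [0,0,0]
    - [0,0,0]
    - [0,0,0]
    - [0,0,0]
    - [0,0,0]
  turn:
    - [0,0,0]
    - [0,0,0]
    - [0,0,0]
    - [0,0,0]
    - [0,0,0]
    - [0,0,0]
    - [0,0,0]
    - [0,0,0]
    - [0,0,0]
    - [0,0,0]
  fingers: [-1,-1,-1,-1,-1,-1,-0.12,-0.12,-0.12,-0.12]

```text
time: 13.6
position: [0.5444, 0.0633, 0.1086]
tool_rot: [-1.576, -0.067, 0.066]
ft_force: [1.1, -10.6, 7.5]
grip_width: 0.434
```

```bash
python3 - <<'E'
from h import *
pr(); c,im=snap("wrist","w15",s=1.4);np.save("w15.npy",c,allow_pickle=True); pr()
E
```

```text
t 13.6 p [544.4  63.3 108.6] ytool [ 0.001 -0.007 -1.   ] ztool [-0.084  0.996 -0.007] F [  1.1 -10.6   7.5] g 0.434 q [ 0.78  0.4  -1.12  1.82  0.4   1.18  1.18]
t 13.65 p [544.4  63.2 108.7] ytool [ 0.001 -0.007 -1.   ] ztool [-0.084  0.996 -0.007] F [  1.2 -11.7   7.7] g 0.434 q [ 0.78  0.4  -1.12  1.82  0.4   1.18  1.18]
```

View pics/w15.png

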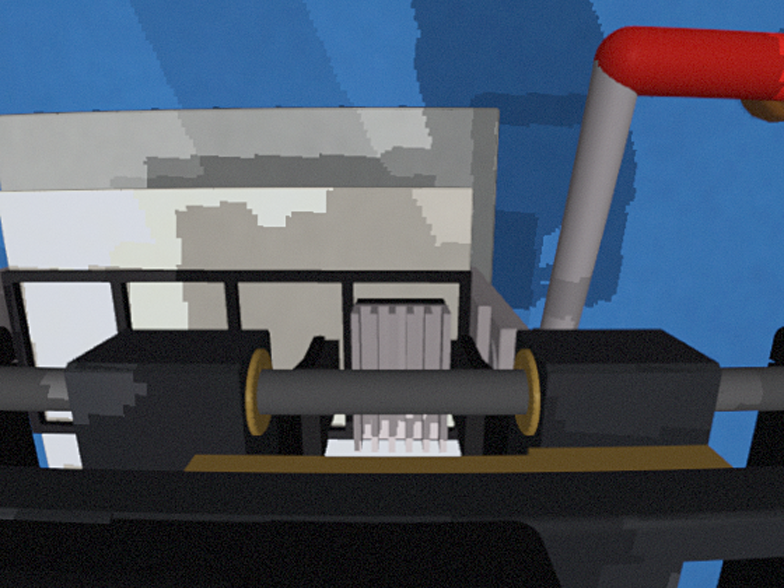

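play_rows:
  translation:
    - [0,0,-2]
    - [0,0,-2]
    - [0,0,0]
    - [0,-3,0]
    - [0,-6,0]
    - [0,-10,0]
    - [0,-20,0]
    - [0,-30,0]
    - [0,-30,0]
    - [0,0,0]
  turn:
    - [0,0,0]
    - [0,0,0]
    - [0,0,0]
    - [0,0,0]
    - [0,0,0]
    - [0,0,0]
    - [0,0,0]
    - [0,0,0]
    - [0,0,0]
    - [0,0,0]
  fingers: [-0.12,-0.12,-0.12,-0.12,-0.12,-0.12,0,0.2,0.5,0.5]

```text
time: 14.48
position: [0.5459, 0.0681, 0.2133]
tool_rot: [-1.567, -0.078, 0.065]
ft_force: [1.6, 0.4, 0.1]
grip_width: 0.642
```

```bash
python3 - <<'E'
from h import *
pr(); c,im=snap("wrist","w16",s=1.4);np.save("w16.npy",c,allow_pickle=True); pr();mods(im,c,z=.122)
E
```

```text
t 14.48 p [545.9  68.1 213.3] ytool [ 0.008  0.003 -1.   ] ztool [-0.091  0.996  0.002] F [1.6 0.4 0.1] g 0.642 q [ 0.87  0.3  -1.21  1.69  0.28  1.34  1.27]
t 14.53 p [544.9  67.3 210.8] ytool [ 0.005  0.002 -1.   ] ztool [-0.09   0.996  0.002] F [-0.8 -0.4  0.3] g 0.683 q [ 0.86  0.3  -1.21  1.7   0.29  1.34  1.27]
rect c 554.3 -100.8 size 45.6 42.8 long axis deg 4.6 pix [ 65. 205.]
rect c 545.1 -10.5 size 52.6 34.7 long axis deg 4.9 pix [172. 205.]
rect c 547.7 -49.2 size 51.4 34.1 long axis deg 4.8 pix [124. 206.]
rect c 425.8 209.2 size 36.4 30.6 long axis deg 106.3 pix [495.  67.]
```

View pics/w16.png

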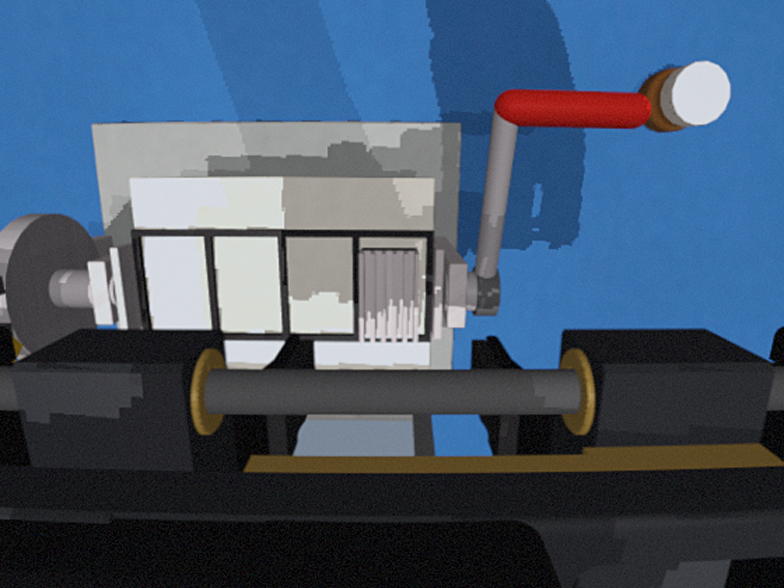

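```bash
python3 - <<'E'
from h import *
W=np.load("w16.npy",allow_pickle=True).item()
w=lambda x,y:[x/1.4,y/1.4]
yaw=.078;ex=np.array([np.cos(yaw),np.sin(yaw)]);ey=np.array([-np.sin(yaw),np.cos(yaw)])
def f(uv,z):
    P=plane(W,uv,z)[:,:2];return np.round(np.c_[P@ex,P@ey]*1000,1).tolist()
print("mod TL,TR,BL,BR",f([w(360,250),w(417,250),w(358,340),w(419,340)],.122))
print("walls",f([w(284,260),w(357,260),w(429,260)],.104),"near/far",f([w(320,234),w(320,336)],.104))
E
python3 - <<'E'
import cv2
im=cv2.imread("raw_w16.png")[150:260,190:350];cv2.imwrite("pics/w16z.png",cv2.resize(im,None,fx=4.5,fy=4.5,interpolation=0))
E
```

```text
mod TL,TR,BL,BR [[522.7, 7.5], [522.4, 37.5], [572.8, 6.3], [572.3, 39.9]]
walls [[531.8, -36.7], [531.3, 4.7], [530.8, 45.4]] near/far [[516.8, -15.9], [577.0, -17.4]]
```

View pics/w16z.png

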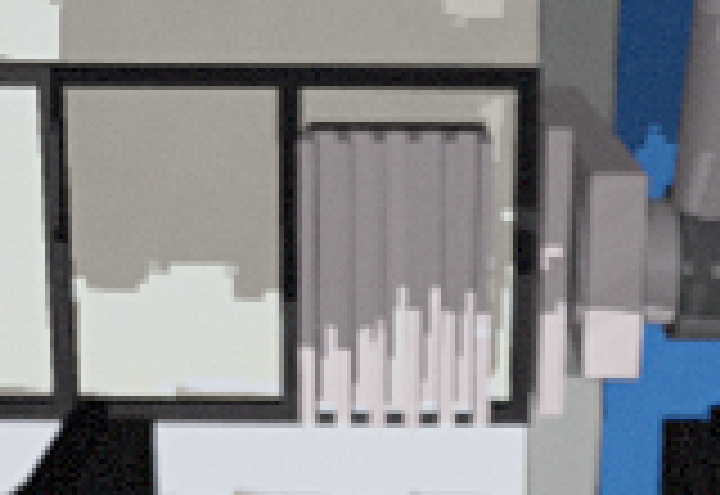

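```bash
python3 - <<'E'
from h import *
pr(); rows((.5462,.0347,.140),(-.078,.997,0),n=5)
E
```

```text
t 14.53 p [544.9  67.3 210.8] ytool [ 0.005  0.002 -1.   ] ztool [-0.09   0.996  0.002] F [-0.8 -0.4  0.3] g 0.683 q [ 0.86  0.3  -1.21  1.7   0.29  1.34  1.27]
translation [[0, 14, -7], [-1, 14, -6], [0, 14, -7], [0, 15, -6], [-0.7, 13.7, -6.8]]
turn each [-0.0, 0.002, 0.001] total deg 0.8 step mm 15.6
```

play_rows:
  translation:
    - [0,0,-11]
    - [0,0,-11]
    - [0,0,-11]
    - [0,14,0]
    - [0,14,0]
    - [0,14,0]
    - [0,14,0]
    - [0,14,0]
    - [0,0,0]
    - [0,0,0]
  turn:
    - [0,0.01,0]
    - [0,0,0]
    - [0,0,0]
    - [0,0,0]
    - [0,0,0]
    - [0,0,0]
    - [0,0,0]
    - [0,0,0]
    - [0,0,0]
    - [0,0,0]
  fingers: [-1,-1,-1,-1,-1,-1,-1,-1,-1,-1]

```text
time: 15.37
position: [0.5453, 0.0321, 0.1363]
tool_rot: [-1.569, -0.061, 0.064]
ft_force: [0.7, 0.3, -0.2]
grip_width: 0.078
```

```bash
python3 - <<'E'
from h import *
pr(); c,im=snap("wrist","w17",s=1.4);np.save("w17.npy",c,allow_pickle=True); pr()
t,p,R,s=st();M=R.as_matrix()
for z in (0,7,15,-7): print(z,proj(c,p+M@np.array([-9.5,0,z])/1000)*1.4,proj(c,p+M@np.array([9.5,0,z])/1000)*1.4)
E
```

```text
t 15.37 p [545.3  32.1 136.3] ytool [-0.002  0.001 -1.   ] ztool [-0.079  0.997  0.001] F [ 0.7  0.3 -0.2] g 0.078 q [ 0.87  0.37 -1.15  1.79  0.36  1.22  1.27]
t 15.42 p [546.1  32.2 137.3] ytool [-0.     0.001 -1.   ] ztool [-0.079  0.997  0.001] F [ 0.8 -0.3 -0.1] g 0.046 q [ 0.87  0.37 -1.15  1.79  0.36  1.22  1.27]
0 [[394.05393693 343.35591747]] [[393.99689951 393.18696077]]
7 [[414.02377992 343.35513494]] [[413.41023555 393.18152693]]
15 [[436.83094296 343.34297987]] [[435.58258885 393.15341982]]
-7 [[374.08354978 343.34750728]] [[374.58307077 393.17451642]]
```

View pics/w17.png

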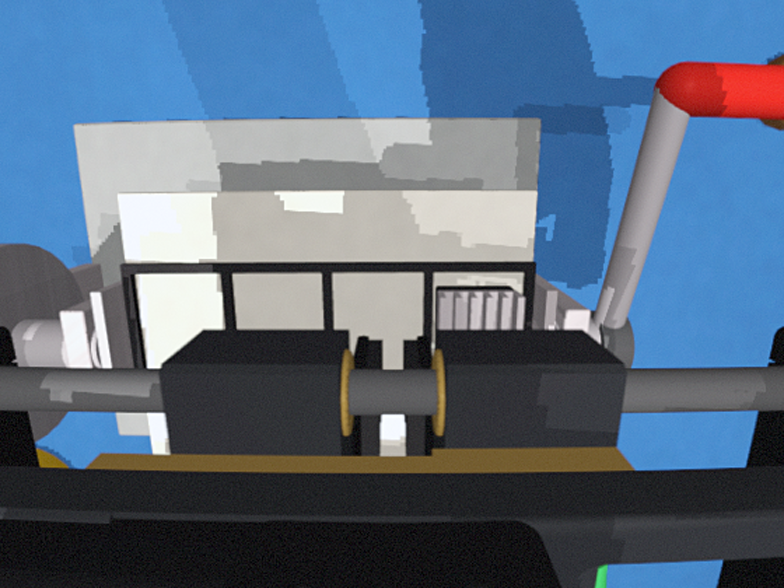

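```bash
python3 - <<'E'
from h import *
W=np.load("w17.npy",allow_pickle=True).item()
t,p,R,s=st();M=R.as_matrix()
w=lambda x,y:[x/1.4,y/1.4]
f=lambda uv,z:np.round((plane(W,uv,z)-p)@M*1000,1).tolist()
print("B near edge",f([w(437,290),w(521,290)],.122)); print("walls",f([w(328,285),w(428,285),w(527,285)],.104), "near",f([w(300,267)],.104))
E
```

```text
B near edge [[-25.1, 15.4, 16.1], [-25.1, 15.4, 47.6]]
walls [[-23.0, 33.3, -27.0], [-23.0, 33.4, 14.0], [-23.0, 33.4, 54.9]] near [[-30.5, 33.3, -38.2]]
```

play_rows:
  translation:
    - [0,6,0]
    - [0,8,0]
    - [0,8,0]
    - [0,7,0]
    - [0,0,3]
    - [0,0,3]
    - [0,0,3]
    - [0,0,0]
    - [0,0,0]
    - [0,0,0]
  turn:
    - [0,0,0]
    - [0,0,0]
    - [0,0,0]
    - [0,0,0]
    - [0,0,0]
    - [0,0,0]
    - [0,0,0]
    - [0,0,0]
    - [0,0,0]
    - [0,0,0]
  fingers: [-1,-1,-1,-1,-1,-1,-1,-1,-1,-1]

```text
time: 16.25
position: [0.5457, 0.0406, 0.1088]
tool_rot: [-1.57, -0.062, 0.061]
ft_force: [0.3, 0.3, -0.2]
grip_width: 0.007
```

```bash
python3 - <<'E'
from h import *
pr(); c,im=snap("wrist","w18",s=1.4);np.save("w18.npy",c,allow_pickle=True); pr()
E
```

```text
t 16.25 p [545.7  40.6 108.8] ytool [ 0.001 -0.    -1.   ] ztool [-0.078  0.997 -0.   ] F [ 0.3  0.3 -0.2] g 0.007 q [ 0.83  0.4  -1.12  1.82  0.39  1.17  1.22]
t 16.3 p [545.7  40.4 108.8] ytool [ 0. -0. -1.] ztool [-0.078  0.997 -0.   ] F [0.2 0.2 0.1] g 0.006 q [ 0.83  0.4  -1.12  1.82  0.39  1.17  1.22]
```

View pics/w18.png

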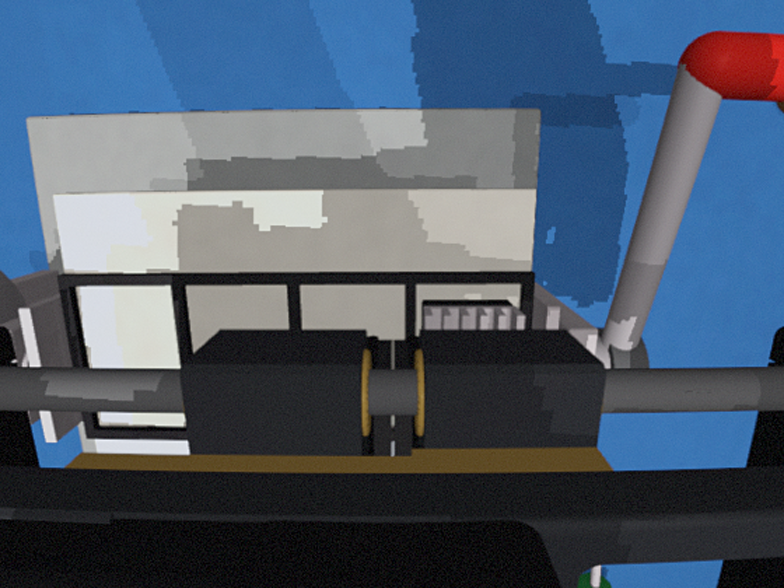

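```bash
cat > b.py <<'E'
import sys
from h import *
n=sys.argv[1];W=np.load(n+".npy",allow_pickle=True).item()
v=list(map(float,sys.argv[2:]))
t,p,R,s=st();M=R.as_matrix()
w=lambda x,y:[x/1.4,y/1.4]
f=lambda uv,z:np.round((plane(W,uv,z)-p)@M*1000,1).tolist()
print("B",f([w(v[0],v[1]),w(v[2],v[1])],.122),"walls",f([w(v[3],v[4]),w(v[5],v[4])],.104))
E
python3 b.py w18 423 303 523 411 296 528
```

```text
B [[-26.6, -13.3, 9.3], [-26.6, -13.3, 41.1]] walls [[-24.4, 4.8, 6.1], [-24.4, 4.7, 47.8]]
```

play_rows:
  translation:
    - [0,0,1]
    - [0,0,1]
    - [0,0,1]
    - [0,0,1]
    - [0,0,0]
    - [0,0,0]
    - [0,0,-3]
    - [0,0,-3]
    - [0,-10,0]
    - [0,-20,0]
  turn:
    - [0,0,0]
    - [0,0,0]
    - [0,0,0]
    - [0,0,0]
    - [0,0,0]
    - [0,0,0]
    - [0,0,0]
    - [0,0,0]
    - [0,0,0]
    - [0,0,0]
  fingers: [-1,-1,-1,-1,-1,-1,-1,-1,-1,-1]

```text
time: 17.13
position: [0.544, 0.0377, 0.1373]
tool_rot: [-1.569, -0.058, 0.064]
ft_force: [-0.1, -0.2, 0.1]
grip_width: 0.002
```

```bash
python3 - <<'E'
from h import *
pr(); c,im=snap("wrist","w19",s=1.4);np.save("w19.npy",c,allow_pickle=True); pr()
E
```

```text
t 17.13 p [544.   37.7 137.3] ytool [-0.004  0.    -1.   ] ztool [-0.078  0.997  0.001] F [-0.1 -0.2  0.1] g 0.002 q [ 0.86  0.37 -1.15  1.79  0.35  1.22  1.26]
t 17.18 p [547.2  38.9 142.4] ytool [ 0.003  0.    -1.   ] ztool [-0.078  0.997 -0.   ] F [2.2 1.6 2.3] g 0.006 q [ 0.86  0.36 -1.15  1.78  0.35  1.22  1.26]
```

View pics/w19.png

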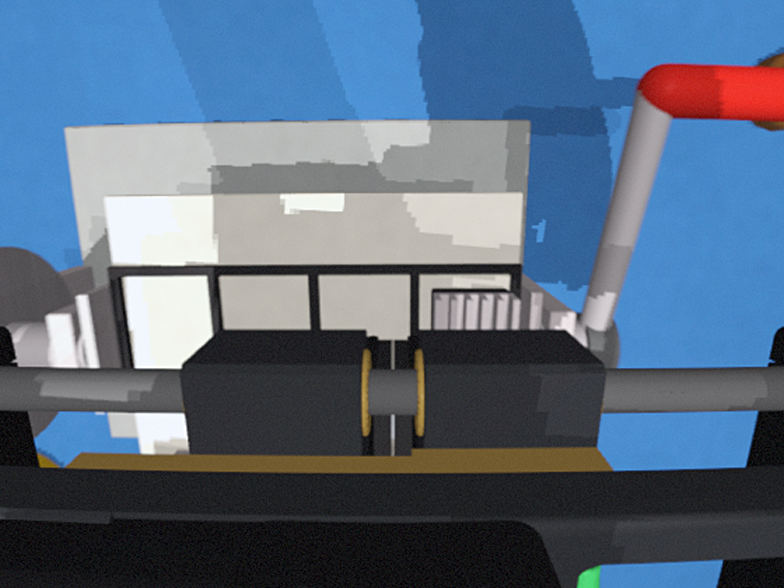

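```bash
python3 b.py w19 432 291 517 414 287 514; python3 - <<'E'
from h import *
pr();rows((.54,-.25,.26),n=8)
E
```

```text
B [[-27.1, 20.3, 13.4], [-27.1, 20.3, 45.5]] walls [[-24.6, 38.3, 7.5], [-24.6, 38.3, 49.0]]
t 17.18 p [547.2  38.9 142.4] ytool [ 0.003  0.    -1.   ] ztool [-0.078  0.997 -0.   ] F [2.2 1.6 2.3] g 0.006 q [ 0.86  0.36 -1.15  1.78  0.35  1.22  1.26]
translation [[-4, -15, -36], [-3, -14, -36], [-4, -15, -36], [-4, -15, -36], [-3, -15, -36], [-4, -14, -36], [-4, -15, -36], [-3.3, -14.7, -35.4]]
turn each [0.0, 0.0, 0.0] total deg 0.0 step mm 39.0
```

play_rows:
  translation:
    - [0,-35,0]
    - [0,-38,0]
    - [0,-38,0]
    - [-3,0,-40]
    - [-3,0,-40]
    - [-3,0,-40]
    - [-3,0,-40]
    - [-3,0,-40]
    - [-3,0,-40]
    - [-3,0,-40]
  turn:
    - [0,0,0]
    - [0,0,0]
    - [0,0,0]
    - [0,0,0]
    - [0,0,0]
    - [0,-0.06,0]
    - [0,-0.06,0]
    - [0,-0.06,0]
    - [0,-0.06,0]
    - [0,-0.06,0]
  fingers: [-1,-1,-1,0.3,0.3,0.3,0.3,0.3,0.3,0.3]

```text
time: 18.02
position: [0.5701, -0.2429, 0.2505]
tool_rot: [-1.552, -0.298, 0.298]
ft_force: [0.3, 0.1, 1.1]
grip_width: 0.451
```

```bash
python3 - <<'E'
from h import *
pr(); c,im=snap("wrist","w20",s=1.4);np.save("w20.npy",c,allow_pickle=True); pr();mods(im,c)
rows((.548,-.307,.10),(-.454,.891,0),n=9)
E
```

```text
t 18.02 p [ 570.1 -242.9  250.5] ytool [ 0.    -0.002 -1.   ] ztool [-0.371  0.929 -0.002] F [0.3 0.1 1.1] g 0.451 q [ 1.2   0.46 -1.13  1.46  0.41  1.48  2.02]
t 18.07 p [ 570.4 -254.1  248.7] ytool [ 0.001 -0.004 -1.   ] ztool [-0.362  0.932 -0.004] F [-1.1 -8.7 -0.8] g 0.495 q [ 1.2   0.47 -1.12  1.45  0.42  1.48  2.02]
rect c 754.6 169.2 size 41.1 35.1 long axis deg 112.4 pix [500. 408.]
rect c 609.5 111.1 size 59.4 41.2 long axis deg 22.2 pix [526. 314.]
rect c 808.7 -489.3 size 45.9 41.4 long axis deg 22.7 pix [ 37. 288.]
rect c 644.3 -366.2 size 56.6 33.7 long axis deg 130.9 pix [159. 205.]
rect c 548.8 -310.6 size 50.2 36.7 long axis deg 27.0 pix [230. 143.]
rect c 444.6 -397.5 size 58.8 42.4 long axis deg 108.3 pix [185.  20.]
translation [[-4, 17, -5], [-5, 16, -4], [-4, 17, -4], [-5, 16, -5], [-5, 17, -4], [-4, 16, -4], [-5, 17, -4], [-5, 16, -5], [-4.7, 16.8, -3.7]]
turn each [0.0, -0.011, -0.0] total deg 5.8 step mm 17.7
```

View pics/w20.png

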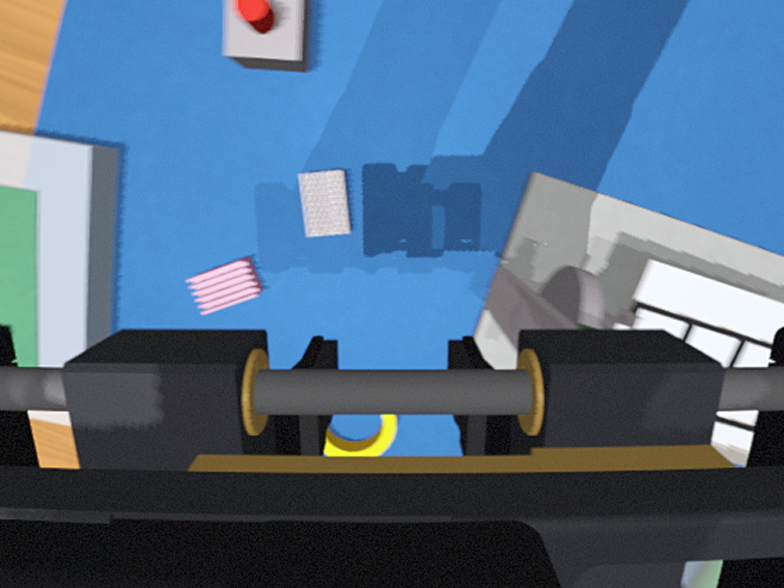

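play_rows:
  translation:
    - [-4,17,-4]
    - [-5,16,-4]
    - [-4,17,-4]
    - [-5,16,-4]
    - [-5,17,-4]
    - [-4,16,-4]
    - [-5,17,-4]
    - [-5,16,-4]
    - [-4,16,-4]
    - [0,0,0]
  turn:
    - [0,-0.011,0]
    - [0,-0.011,0]
    - [0,-0.011,0]
    - [0,-0.011,0]
    - [0,-0.011,0]
    - [0,-0.011,0]
    - [0,-0.011,0]
    - [0,-0.011,0]
    - [0,-0.011,0]
    - [0,0,0]
  fingers: [0.3,0.3,0.3,0.3,0.3,0.3,0.3,0.3,0.3,0.3]

```text
time: 18.9
position: [0.5451, -0.291, 0.0979]
tool_rot: [-1.536, -0.369, 0.376]
ft_force: [-0.2, -0.5, -0.2]
grip_width: 0.651
```

```bash
python3 - <<'E'
from h import *
pr(); c,im=snap("wrist","w21",s=1.4);np.save("w21.npy",c,allow_pickle=True); pr();mods(im,c)
rows((.548,-.309,.008),(-.454,.891,0),n=4)
E
```

```text
t 18.9 p [ 545.1 -291.    97.9] ytool [-0.005  0.002 -1.   ] ztool [-0.458  0.889  0.004] F [-0.2 -0.5 -0.2] g 0.651 q [ 1.25  0.58 -1.07  1.65  0.53  1.24  2.12]
t 18.95 p [ 546.4 -290.2   99.7] ytool [-0.003  0.002 -1.   ] ztool [-0.458  0.889  0.003] F [0.1 1.1 0.6] g 0.65 q [ 1.25  0.58 -1.07  1.65  0.53  1.24  2.12]
rect c 548.0 -309.1 size 51.9 32.6 long axis deg 27.2 pix [257. 222.]
rect c 449.9 -392.9 size 59.7 32.3 long axis deg 110.2 pix [209.  28.]
translation [[-2, 23, -4], [-1, 23, -5], [-2, 23, -4], [-2, 22.7, -4.6]]
turn each [-0.001, 0.001, -0.0] total deg 0.3 step mm 23.4
```

View pics/w21.png

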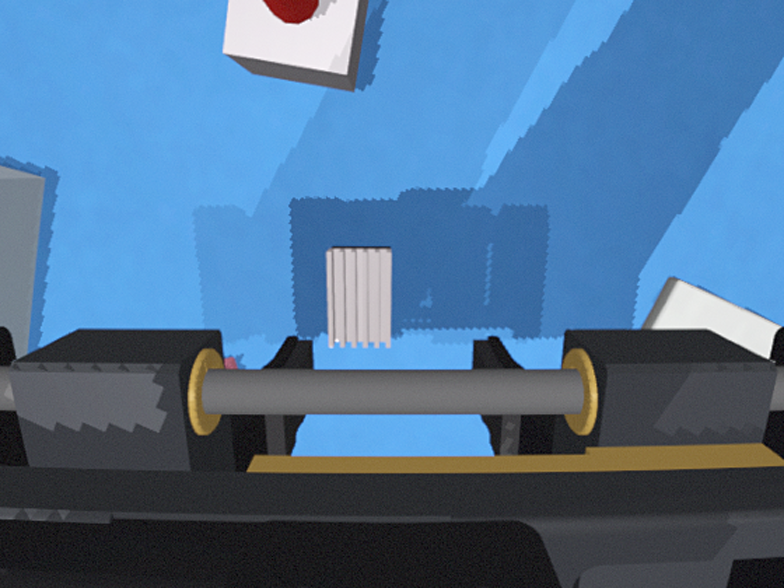

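play_rows:
  translation:
    - [-3,0,-9]
    - [-4,0,-9]
    - [0,22,0]
    - [0,24,0]
    - [0,24,0]
    - [0,20,0]
    - [0,0,0]
    - [0,0,0]
    - [0,0,0]
    - [0,0,0]
  turn:
    - [0,0,0]
    - [0,0,0]
    - [0,0,0]
    - [0,0,0]
    - [0,0,0]
    - [0,0,0]
    - [0,0,0]
    - [0,0,0]
    - [0,0,0]
    - [0,0,0]
  fingers: [0.3,0.3,0.3,0.3,0.3,0.3,-1,-1,-1,-1]

```text
time: 19.78
position: [0.5514, -0.3096, 0.0137]
tool_rot: [-1.541, -0.376, 0.372]
ft_force: [-0.3, 0.2, 1.0]
grip_width: 0.433
```

```bash
python3 - <<'E'
from h import *
pr(); c,im=snap("wrist","w22",s=1.4);np.save("w22.npy",c,allow_pickle=True); pr();mods(im,c)
E
```

```text
t 19.78 p [ 551.4 -309.6   13.7] ytool [ 0.003 -0.002 -1.   ] ztool [-0.459  0.888 -0.003] F [-0.3  0.2  1. ] g 0.433 q [ 1.2   0.69 -0.98  1.68  0.63  1.12  2.09]
t 19.83 p [ 551.2 -309.4   13.5] ytool [ 0.003 -0.002 -1.   ] ztool [-0.459  0.888 -0.003] F [1.  0.3 0.9] g 0.385 q [ 1.2   0.69 -0.98  1.68  0.63  1.12  2.09]
```

View pics/w22.png

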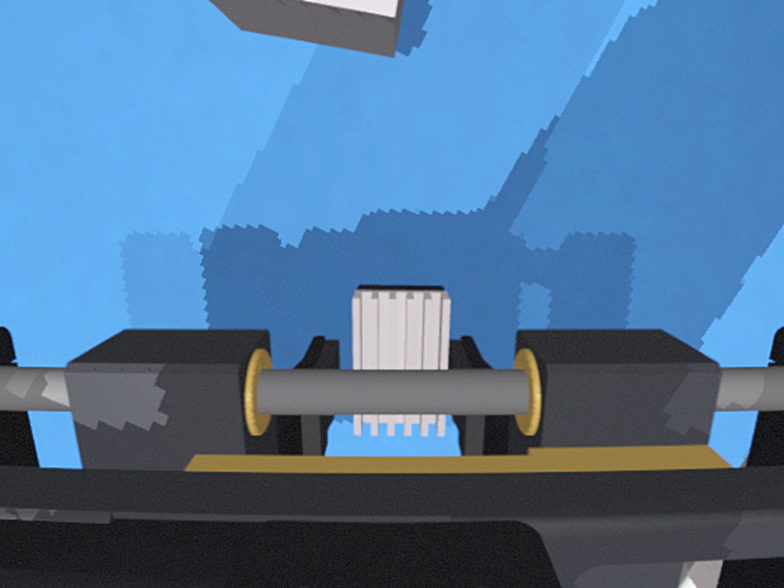

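play_rows:
  translation:
    - [-3,0,0]
    - [0,4,0]
    - [0,0,0]
    - [0,0,0]
    - [0,0,0]
    - [0,0,0]
    - [0,-10,0]
    - [0,-30,0]
    - [0,-35,0]
    - [0,-38,0]
  turn:
    - [0,0,0]
    - [0,0,0]
    - [0,0,0]
    - [0,0,0]
    - [0,0,0]
    - [0,0,0]
    - [0,0,0]
    - [0,0,0]
    - [0,0,0]
    - [0,0,0]
  fingers: [0,0,-1,-1,-1,-1,-1,-1,-1,-1]

```text
time: 20.67
position: [0.5464, -0.3096, 0.1214]
tool_rot: [-1.536, -0.373, 0.376]
ft_force: [0.8, -0.4, -0.6]
grip_width: 0.366
```

```bash
python3 - <<'E'
from h import *
pr()
rows((.547,.022,.24),(-.078,.997,0),n=10)
E
```

```text
t 20.67 p [ 546.4 -309.6  121.4] ytool [-0.002  0.001 -1.   ] ztool [-0.46   0.888  0.002] F [ 0.8 -0.4 -0.6] g 0.366 q [ 1.27  0.58 -1.07  1.6   0.52  1.28  2.16]
translation [[15, -12, 29], [14, -12, 30], [13, -11, 31], [12, -12, 31], [10, -12, 32], [9, -12, 32], [8, -12, 32], [7, -12, 32], [5, -11, 33], [4.1, -12.1, 33]]
turn each [-0.0, 0.04, -0.0] total deg 22.9 step mm 35.2
```

play_rows:
  translation:
    - [0,-38,0]
    - [0,-38,0]
    - [0,-36,0]
    - [15,0,30]
    - [15,0,36]
    - [14,0,37]
    - [13,0,37]
    - [11,0,38]
    - [9,0,38]
    - [7,0,38]
  turn:
    - [0,0,0]
    - [0,0,0]
    - [0,0,0]
    - [0,0.06,0]
    - [0,0.06,0]
    - [0,0.06,0]
    - [0,0.06,0]
    - [0,0.06,0]
    - [0,0.05,0]
    - [0,0.05,0]
  fingers: [-1,-1,-1,-1,-1,-1,-1,-1,-1,-1]

```text
time: 21.5
position: [0.5533, -0.0396, 0.2334]
tool_rot: [-1.571, -0.06, 0.059]
ft_force: [0.9, -0.1, -0.4]
grip_width: 0.367
```

```bash
python3 - <<'E'
from h import *
pr()
rows((.547,.022,.20),(-.078,.997,0),n=4)
E
```

```text
t 21.5 p [553.3 -39.6 233.4] ytool [ 0.001 -0.001 -1.   ] ztool [-0.075  0.997 -0.001] F [ 0.9 -0.1 -0.4] g 0.367 q [ 1.03  0.29 -1.18  1.65  0.28  1.39  1.46]
translation [[0, 8, 15], [-1, 9, 16], [0, 8, 15], [-0.6, 8.3, 15.9]]
turn each [0.0, -0.001, 0.0] total deg 0.2 step mm 17.6
```

play_rows:
  translation:
    - [0,8,13]
    - [-1,8,13]
    - [0,8,13]
    - [-1,8,12]
    - [0,25,0]
    - [0,25,0]
    - [0,0,0]
    - [0,0,0]
    - [0,0,0]
    - [0,0,0]
  turn:
    - [0,0,0]
    - [0,0,0]
    - [0,0,0]
    - [0,0,0]
    - [0,0,0]
    - [0,0,0]
    - [0,0,0]
    - [0,0,0]
    - [0,0,0]
    - [0,0,0]
  fingers: [-1,-1,-1,-1,-1,-1,-1,-1,-1,-1]

```text
time: 22.33
position: [0.5489, 0.0086, 0.1521]
tool_rot: [-1.57, -0.062, 0.058]
ft_force: [0.7, -0.3, 1.3]
grip_width: 0.367
```

```bash
python3 - <<'E'
from h import *
pr(); c,im=snap("wrist","w23",s=1.4);np.save("w23.npy",c,allow_pickle=True); pr()
E
```

```text
t 22.33 p [548.9   8.6 152.1] ytool [ 0.002 -0.    -1.   ] ztool [-0.076  0.997 -0.   ] F [ 0.7 -0.3  1.3] g 0.367 q [ 0.92  0.35 -1.16  1.77  0.34  1.24  1.32]
t 22.38 p [548.8   8.6 152.1] ytool [ 0.002 -0.    -1.   ] ztool [-0.076  0.997 -0.   ] F [ 1.   0.2 -1.2] g 0.365 q [ 0.92  0.35 -1.16  1.77  0.34  1.24  1.32]
```

View pics/w23.png

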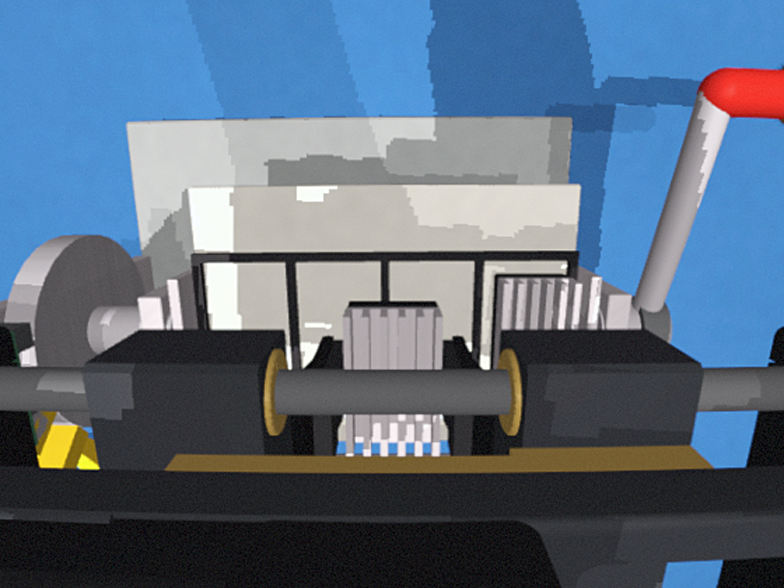

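```bash
cat > wl.py <<'E'
import sys
from h import *
n=sys.argv[1];row=int(sys.argv[2]);W=np.load(n+".npy",allow_pickle=True).item()
g=cv2.cvtColor(cv2.imread("raw_"+n+".png"),cv2.COLOR_BGR2GRAY).astype(int)
xs=np.where(g[row,100:430]<60)[0]+100;L=[(x[0]+x[-1])/2 for x in np.split(xs,np.where(np.diff(xs)>1)[0]+1) if 3<len(x)<11]
t,p,R,s=st();M=R.as_matrix()
f=lambda uv,z:np.round((plane(W,uv,z)-p)@M*1000,1).tolist()
print(L,[q[2] for q in f([(u,row) for u in L],.104)])
for col in(190,230,300):
    xs=np.where(g[150:205,col]<60)[0]+150;m=(xs[0]+xs[-1])/2; print("near",xs[0],xs[-1],f([(col,m)],.104))
E
python3 wl.py w23 193; python3 - <<'E'
from h import *
W=np.load("w23.npy",allow_pickle=True).item();t,p,R,s=st();M=R.as_matrix()
f=lambda uv,z:np.round((plane(W,uv,z)-p)@M*1000,1).tolist()
print(f([(344.5/1.4,304/1.4),(441.5/1.4,304/1.4)],p[2]-.0095+.022), f([(498/1.4,278/1.4)],.122))
E
```

```text
[np.float64(139.0), np.float64(207.5), np.float64(274.5), np.float64(341.5), np.float64(408.0)] [-88.6, -45.6, -4.2, 37.1, 78.7]
near 181 186 [[-31.3, 48.0, -56.2]]
near 181 185 [[-31.5, 48.0, -31.5]]
near 180 185 [[-31.8, 48.0, 11.4]]
[[-26.1, -12.6, -15.9], [-26.1, -12.6, 15.0]] [[-25.6, 30.0, 42.1]]
```

play_rows:
  translation:
    - [0,0,7]
    - [0,0,7]
    - [0,8,0]
    - [0,8,0]
    - [0,8,0]
    - [0,8,0]
    - [0,0,0]
    - [0,0,0]
    - [0,0,0]
    - [0,0,0]
  turn:
    - [0,0,0]
    - [0,0,0]
    - [0,0,0]
    - [0,0,0]
    - [0,0,0]
    - [0,0,0]
    - [0,0,0]
    - [0,0,0]
    - [0,0,0]
    - [0,0,0]
  fingers: [-1,-1,-1,-1,-1,-1,-1,-1,-1,-1]

```text
time: 23.22
position: [0.547, 0.0228, 0.1188]
tool_rot: [-1.57, -0.061, 0.06]
ft_force: [-0.1, 0.4, -0.3]
grip_width: 0.366
```

```bash
python3 - <<'E'
from h import *
pr(); c,im=snap("wrist","w24",s=1.4);np.save("w24.npy",c,allow_pickle=True); pr()
E
python3 wl.py w24 197
```

```text
t 23.22 p [547.   22.8 118.8] ytool [ 0.001  0.    -1.   ] ztool [-0.077  0.997 -0.   ] F [-0.1  0.4 -0.3] g 0.366 q [ 0.87  0.39 -1.13  1.81  0.38  1.19  1.27]
t 23.27 p [547.   22.8 118.9] ytool [ 0.001 -0.    -1.   ] ztool [-0.077  0.997 -0.   ] F [ 1.2  0.7 -0.9] g 0.366 q [ 0.87  0.39 -1.13  1.81  0.38  1.19  1.27]Traceback (most recent call last):
  File "wl.py", line 8, in <module>
    print(L,[q[2] for q in f([(u,row) for u in L],.104)])
                           ~^^^^^^^^^^^^^^^^^^^^^^^^^^^
  File "wl.py", line 7, in <lambda>
    f=lambda uv,z:np.round((plane(W,uv,z)-p)@M*1000,1).tolist()
                            ~~~~~^^^^^^^^
  File "h.py", line 11, in plane
    o,d=ray(c,uv); return o+d*((z-o[2])/d[:,2])[:,None]
        ~~~^^^^^^
  File "h.py", line 7, in ray
    p=cv2.undistortPoints(uv,c["camera_matrix"],np.array([c["k1"],0,0,0.]))[:,0]
      ~~~~~~~~~~~~~~~~~~~^^^^^^^^^^^^^^^^^^^^^^^^^^^^^^^^^^^^^^^^^^^^^^^^^^
cv2.error: OpenCV(4.12.0) /io/opencv/modules/calib3d/src/undistort.dispatch.cpp:347: error: (-215:Assertion failed) CV_IS_MAT(_src) && CV_IS_MAT(_dst) && (_src->rows == 1 || _src->cols == 1) && (_dst->rows == 1 || _dst->cols == 1) && _src->cols + _src->rows - 1 == _dst->rows + _dst->cols - 1 && (CV_MAT_TYPE(_src->type) == CV_32FC2 || CV_MAT_TYPE(_src->type) == CV_64FC2) && (CV_MAT_TYPE(_dst->type) == CV_32FC2 || CV_MAT_TYPE(_dst->type) == CV_64FC2) in function 'cvUndistortPointsInternal'
```

View pics/w24.png

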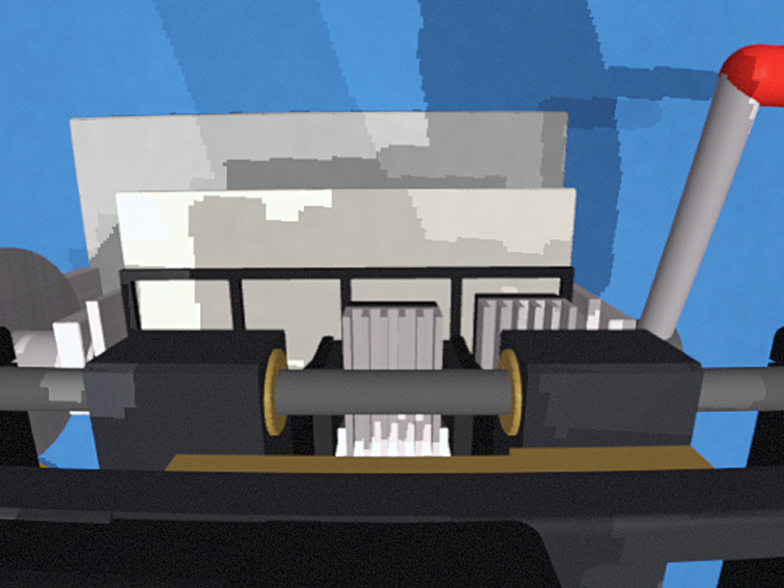

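```bash
python3 wl.py w24 204
```

```text
[np.float64(167.5), np.float64(246.5), np.float64(325.5), np.float64(404.0)] [-59.9, -18.2, 23.1, 64.6]
near 192 198 [[-30.8, 14.9, -47.7]]
near 192 198 [[-30.7, 14.9, -26.7]]
near 191 197 [[-31.3, 14.9, 9.7]]
```

play_rows:
  translation:
    - [0.5,0,0.8]
    - [0,4,0]
    - [0,4,0]
    - [0,0,0]
    - [0,0,0]
    - [0,0,0]
    - [0,0,0]
    - [0,0,0]
    - [0,0,0]
    - [0,0,0]
  turn:
    - [0,0,0]
    - [0,0,0]
    - [0,0,0]
    - [0,0,0]
    - [0,0,0]
    - [0,0,0]
    - [0,0,0]
    - [0,0,0]
    - [0,0,0]
    - [0,0,0]
  fingers: [-1,-1,-1,-1,-1,-0.17,-0.17,-0.17,-0.17,-0.17]

```text
time: 24.1
position: [0.5472, 0.0236, 0.1106]
tool_rot: [-1.57, -0.061, 0.06]
ft_force: [-0.7, 0.4, 0.2]
grip_width: 0.416
```

```bash
python3 - <<'E'
from h import *
pr(); c,im=snap("wrist","w25",s=1.4);np.save("w25.npy",c,allow_pickle=True); pr()
E
python3 wl.py w25 204
```

```text
t 24.1 p [547.2  23.6 110.6] ytool [ 0. -0. -1.] ztool [-0.077  0.997 -0.   ] F [-0.7  0.4  0.2] g 0.416 q [ 0.86  0.4  -1.12  1.81  0.39  1.18  1.26]
t 24.15 p [547.2  23.6 110.6] ytool [ 0. -0. -1.] ztool [-0.077  0.997 -0.   ] F [-0.1  0.1  0.3] g 0.416 q [ 0.86  0.4  -1.12  1.81  0.39  1.18  1.26]
[np.float64(161.0), np.float64(243.0), np.float64(326.0), np.float64(408.5)] [-60.5, -19.2, 22.2, 63.8]
near 194 201 [[-31.1, 6.6, -45.6]]
near 194 201 [[-31.0, 6.6, -25.6]]
near 194 200 [[-31.3, 6.6, 9.2]]
```

View pics/w25.png

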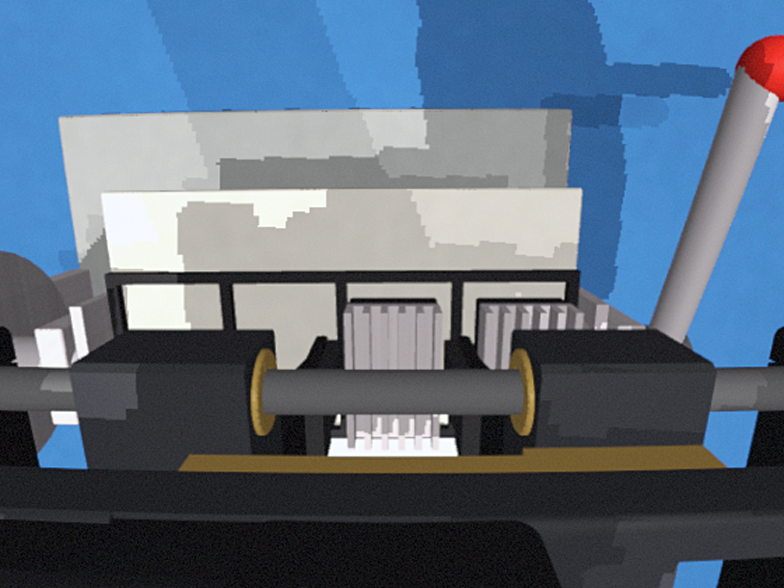

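play_rows:
  translation:
    - [0,-3,0]
    - [0,-8,0]
    - [0,-25,0]
    - [0,-40,0]
    - [0,-40,0]
    - [0,-40,0]
    - [0,-40,0]
    - [0,-30,0]
    - [0,0,0]
    - [0,0,0]
  turn:
    - [0,0,0]
    - [0,0,0]
    - [0,0,0]
    - [0,0,0]
    - [0,0.12,0]
    - [0,0.12,0]
    - [0,0.12,0]
    - [0,0.12,0]
    - [0,0.12,0]
    - [0,0.12,0]
  fingers: [-0.17,-0.17,-0.17,0.3,0.3,0.3,0.3,0.3,0.3,0.3]

```text
time: 24.98
position: [0.5482, 0.0244, 0.3398]
tool_rot: [-1.509, 0.503, -0.511]
ft_force: [-1.0, -0.5, -0.5]
grip_width: 0.647
```

```bash
python3 - <<'E'
from h import *
pr(); c,im=snap("wrist","w26",s=1.4);np.save("w26.npy",c,allow_pickle=True); pr()
rows((.635,.010,.35),(.997,.078,0),n=8)
E
```

```text
t 24.98 p [548.2  24.4 339.8] ytool [ 0.005 -0.001 -1.   ] ztool [0.604 0.797 0.003] F [-1.  -0.5 -0.5] g 0.647 q [ 0.88  0.19 -1.1   1.48  0.17  1.57  0.7 ]
t 25.03 p [547.6  24.2 338.6] ytool [ 0.003 -0.001 -1.   ] ztool [0.608 0.794 0.001] F [-0.   0.2 -0.2] g 0.654 q [ 0.88  0.19 -1.1   1.49  0.17  1.57  0.7 ]
translation [[10, -1, 5], [9, -2, 6], [8, -1, 8], [8, -2, 8], [7, -1, 8], [6, -1, 10], [4, -2, 10], [4.2, -1.1, 10.1]]
turn each [-0.0, 0.105, 0.0] total deg 48.1 step mm 11.2
```

View pics/w26.png

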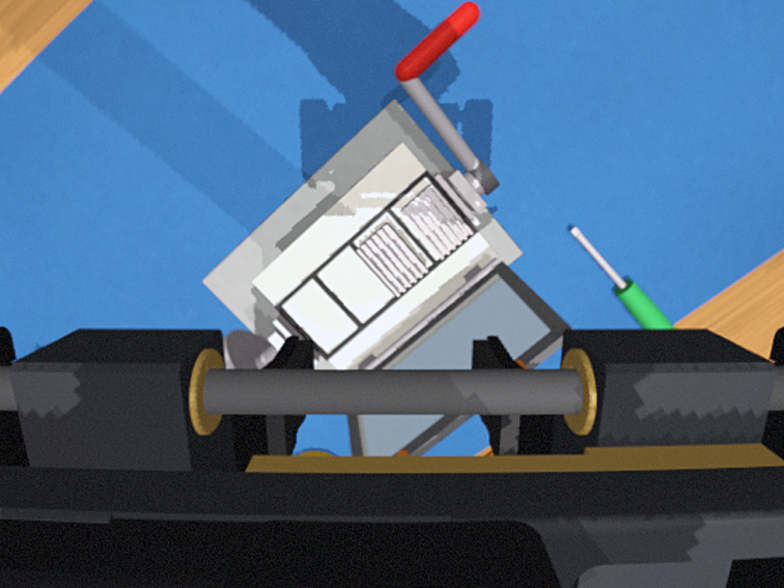

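Both modules sit in pockets 2 and 3 (px 392,258 and 437,222). Now to the cover bar.

play_rows:
  translation:
    - [10,-1,5]
    - [9,-1,6]
    - [8,-1,8]
    - [8,-1,8]
    - [7,-1,8]
    - [6,-1,10]
    - [4,-2,10]
    - [4,-1,10]
    - [0,0,0]
    - [0,0,0]
  turn:
    - [0,0.105,0]
    - [0,0.105,0]
    - [0,0.105,0]
    - [0,0.105,0]
    - [0,0.105,0]
    - [0,0.105,0]
    - [0,0.105,0]
    - [0,0.105,0]
    - [0,0,0]
    - [0,0,0]
  fingers: [0.3,0.3,0.3,0.3,0.3,0.3,0.3,0.3,0.3,0.3]

```text
time: 25.87
position: [0.6344, 0.0108, 0.3453]
tool_rot: [-1.252, 1.142, -1.14]
ft_force: [-0.1, 0.1, -1.0]
grip_width: 0.648
```

```bash
python3 - <<'E'
from h import *
pr(); c,im=snap("wrist","w27",s=1.4);np.save("w27.npy",c,allow_pickle=True); pr()
snap("scene","c27",(180,130,340,300),4)
snap("side","s27",(230,140,370,270),4)
E
```

```text
t 25.87 p [634.4  10.8 345.3] ytool [-0.001  0.001 -1.   ] ztool [ 0.996  0.092 -0.001] F [-0.1  0.1 -1. ] g 0.648 q [ 0.59  0.39 -0.91  1.26  0.3   1.64 -0.17]
t 25.92 p [634.1  10.9 345.5] ytool [-0.001  0.    -1.   ] ztool [ 0.996  0.092 -0.001] F [-0.3 -0.5 -0.5] g 0.652 q [ 0.59  0.38 -0.91  1.26  0.3   1.64 -0.17]
```

View pics/w27.png

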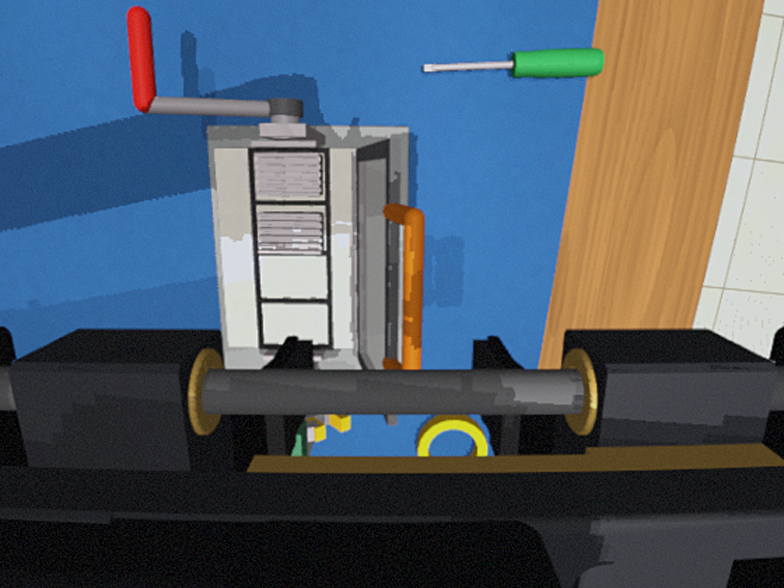

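View pics/c27.png

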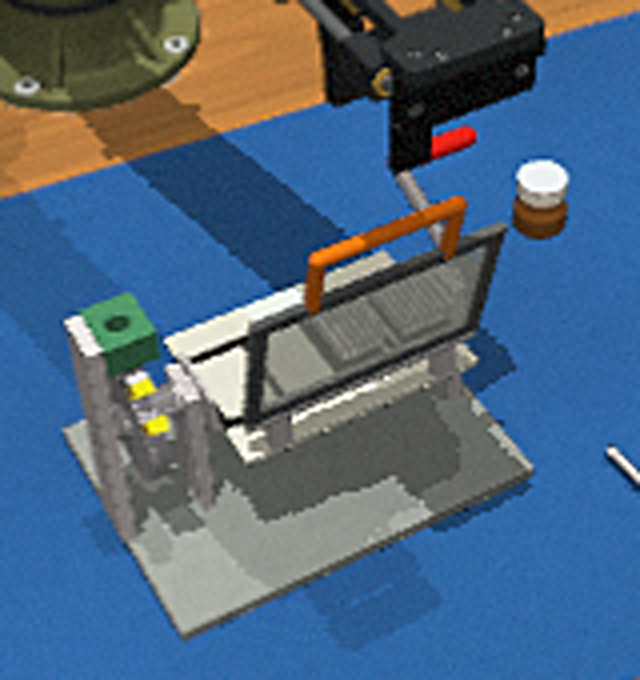

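```bash
python3 - <<'E'
from h import *
W=np.load("w27.npy",allow_pickle=True).item();D=cam("side");S=cam("scene")
w=lambda x,y:[x/1.4,y/1.4]
s=lambda x,y:[180+x/4,130+y/4]
print(trin((W,w(416,214)),(S,s(463,203)),(D,[230+97/4,150+122/4])))
P=plane(W,[w(416,214),w(414,290),w(413,360)],.280);print(P)
m=np.array([.6416,.0135,.261])
pr();rows((.641,.0135,.262),(.997,.078,0),n=6)
E
```

```text
(array([0.6394, 0.0596, 0.281 ]), [np.float64(1.2), np.float64(3.4), np.float64(4.0)])
[[ 0.64063414  0.05914611  0.28      ]
 [ 0.64343248  0.02299656  0.28      ]
 [ 0.64665473 -0.01282667  0.28      ]]
t 26.02 p [633.9  10.9 345.7] ytool [-0. -0. -1.] ztool [ 0.996  0.091 -0.   ] F [ 0.6 -0.1  0.1] g 0.649 q [ 0.59  0.38 -0.91  1.26  0.3   1.64 -0.17]
translation [[0, 14, 1], [-1, 14, 1], [0, 14, 2], [0, 14, 1], [-1, 14, 1], [0, 13.7, 1.3]]
turn each [0.0, 0.002, 0.0] total deg 0.7 step mm 14.0
```

play_rows:
  translation:
    - [-1,10,3]
    - [-1,12,3]
    - [-1,15,4]
    - [0,16,0]
    - [0,16,0]
    - [0,14,0]
    - [0,0,0]
    - [0,0,0]
    - [0,0,0]
    - [0,0,0]
  turn:
    - [0,0.01,0]
    - [0,0,0]
    - [0,0,0]
    - [0,0,0]
    - [0,0,0]
    - [0,0,0]
    - [0,0,0]
    - [0,0,0]
    - [0,0,0]
    - [0,0,0]
  fingers: [0.3,0.3,0.3,0.3,0.3,0.3,-1,-1,-1,-1]
  grip_force: 10

```text
time: 26.85
position: [0.6447, 0.0146, 0.2633]
tool_rot: [-1.244, 1.15, -1.152]
ft_force: [-0.8, -0.2, 0.3]
grip_width: 0.432
```

```bash
python3 - <<'E'
from h import *
pr(); c,im=snap("wrist","w28",s=1.4);np.save("w28.npy",c,allow_pickle=True); pr()
E
```

```text
t 26.85 p [644.7  14.6 263.3] ytool [ 0.001  0.    -1.   ] ztool [0.997 0.078 0.001] F [-0.8 -0.2  0.3] g 0.432 q [ 0.59  0.42 -0.9   1.38  0.33  1.49 -0.21]
t 26.9 p [644.7  14.6 263.5] ytool [ 0.002  0.    -1.   ] ztool [0.997 0.078 0.002] F [ 0.   0.9 -0. ] g 0.384 q [ 0.59  0.42 -0.9   1.38  0.33  1.49 -0.21]
```

View pics/w28.png

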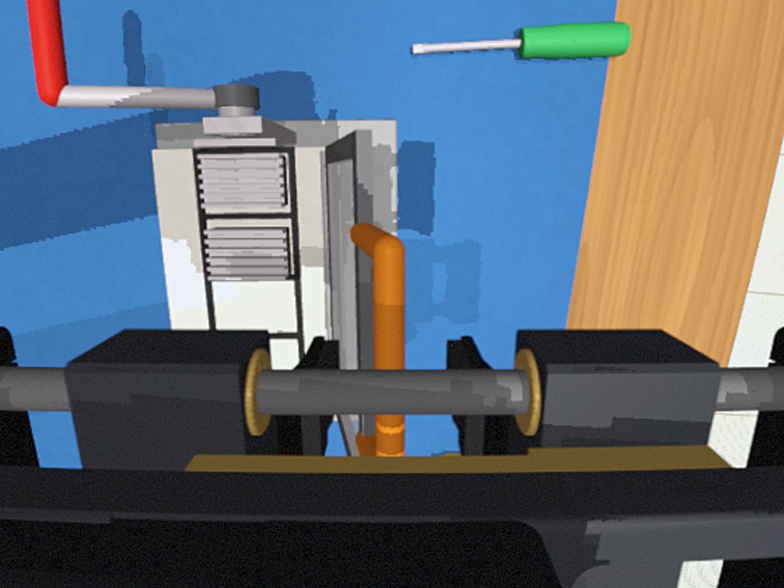

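```bash
python3 - <<'E'
import numpy as np
th=np.linspace(1.814,0,17);ex=-158*np.cos(th);z=158*np.sin(th)
for k in range(16): print(k,round(th[k+1],3),[0,round(-(z[k+1]-z[k]),1),round(ex[k+1]-ex[k],1)])
E
```

```text
0 1.701 [0, np.float64(-3.3), np.float64(-17.6)]
1 1.587 [0, np.float64(-1.3), np.float64(-17.9)]
2 1.474 [0, np.float64(0.7), np.float64(-17.9)]
3 1.36 [0, np.float64(2.7), np.float64(-17.7)]
4 1.247 [0, np.float64(4.7), np.float64(-17.3)]
5 1.134 [0, np.float64(6.6), np.float64(-16.6)]
6 1.02 [0, np.float64(8.5), np.float64(-15.8)]
7 0.907 [0, np.float64(10.2), np.float64(-14.7)]
8 0.794 [0, np.float64(11.8), np.float64(-13.5)]
9 0.68 [0, np.float64(13.3), np.float64(-12.0)]
10 0.567 [0, np.float64(14.5), np.float64(-10.5)]
11 0.454 [0, np.float64(15.6), np.float64(-8.7)]
12 0.34 [0, np.float64(16.5), np.float64(-6.9)]
13 0.227 [0, np.float64(17.2), np.float64(-5.0)]
14 0.113 [0, np.float64(17.6), np.float64(-3.0)]
15 0.0 [0, np.float64(17.9), np.float64(-1.0)]
```

play_rows:
  translation:
    - [0,0,0]
    - [0,0,0]
    - [0,0,0]
    - [0,0,0]
    - [0,-3,-18]
    - [0,-1,-18]
    - [0,1,-18]
    - [0,3,-18]
    - [0,5,-17]
    - [0,7,-17]
  turn:
    - [0,0,0]
    - [0,0,0]
    - [0,0,0]
    - [0,0,0]
    - [0,0,0]
    - [0,0,0]
    - [0,0,0]
    - [0,0,0]
    - [0,0,0]
    - [0,0,0]
  fingers: [-1,-1,-1,-1,-1,-1,-1,-1,-1,-1]
  grip_force: 10

```text
time: 27.73
position: [0.5387, 0.0061, 0.2512]
tool_rot: [-1.243, 1.149, -1.153]
ft_force: [1.5, -0.4, 0.3]
grip_width: 0.109
```

```bash
python3 - <<'E'
from h import *
pr(); c,im=snap("wrist","w29",s=1.2);pr()
E
```

```text
t 27.73 p [538.7   6.1 251.2] ytool [ 0.003 -0.    -1.   ] ztool [0.997 0.078 0.003] F [ 1.5 -0.4  0.3] g 0.109 q [ 0.81  0.15 -0.95  1.66  0.13  1.39 -0.08]
t 27.78 p [534.9   5.7 249.5] ytool [-0.003 -0.003 -1.   ] ztool [ 0.997  0.078 -0.003] F [-3.1  1.1  0.4] g 0.106 q [ 0.81  0.15 -0.95  1.67  0.13  1.39 -0.08]
```

View pics/w29.png

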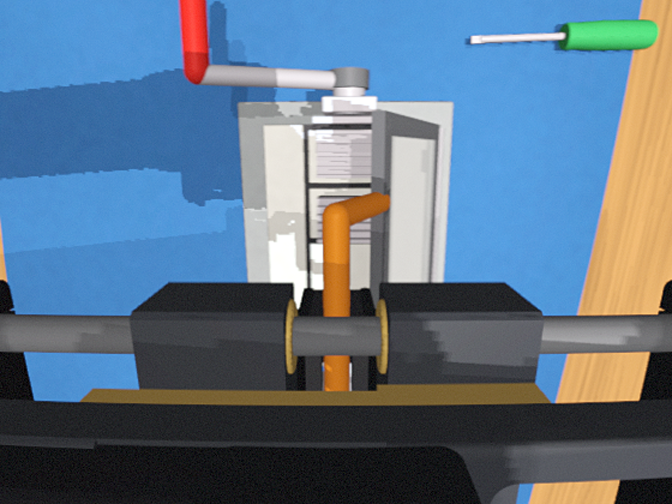

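Cover bar is held and following (bar at 336,260). Continue the arc.

play_rows:
  translation:
    - [0,8,-16]
    - [0,10,-15]
    - [0,12,-14]
    - [0,13,-12]
    - [0,15,-11]
    - [0,16,-9]
    - [0,17,-7]
    - [0,17,-5]
    - [0,18,-3]
    - [0,18,-1]
  turn:
    - [0,0,0]
    - [0,0,0]
    - [0,0,0]
    - [0,0,0]
    - [0,0,0]
    - [0,0,0]
    - [0,0,0]
    - [0,0,0]
    - [0,0,0]
    - [0,0,0]
  fingers: [-1,-1,-1,-1,-1,-1,-1,-1,-1,-1]

```text
time: 28.62
position: [0.4488, -0.0012, 0.1075]
tool_rot: [-1.241, 1.145, -1.156]
ft_force: [-0.3, -1.3, 3.2]
grip_width: 0.108
```

```bash
python3 - <<'E'
from h import *
pr(); c,im=snap("side","s30",(230,150,350,300),4);pr()
c,im=snap("wrist","w30",s=1.2);pr()
E
```

```text
t 28.62 p [448.8  -1.2 107.5] ytool [ 0.007 -0.001 -1.   ] ztool [0.997 0.078 0.007] F [-0.3 -1.3  3.2] g 0.108 q [ 0.9   0.02 -0.95  2.05  0.02  1.08  0.02]
t 28.67 p [448.2  -1.2 104.8] ytool [ 0.006  0.    -1.   ] ztool [0.997 0.078 0.006] F [ 7.1 -1.4 -2.3] g 0.11 q [ 0.9   0.02 -0.95  2.05  0.02  1.07  0.02]
t 28.72 p [448.1  -1.2 106. ] ytool [ 0.005  0.    -1.   ] ztool [0.997 0.079 0.005] F [ 5.5 -1.1 -1. ] g 0.109 q [ 0.9   0.02 -0.95  2.05  0.02  1.07  0.02]
```

View pics/s30.png

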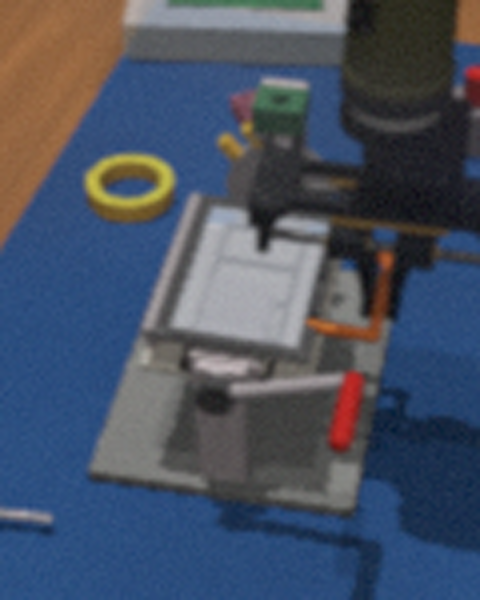

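View pics/w30.png

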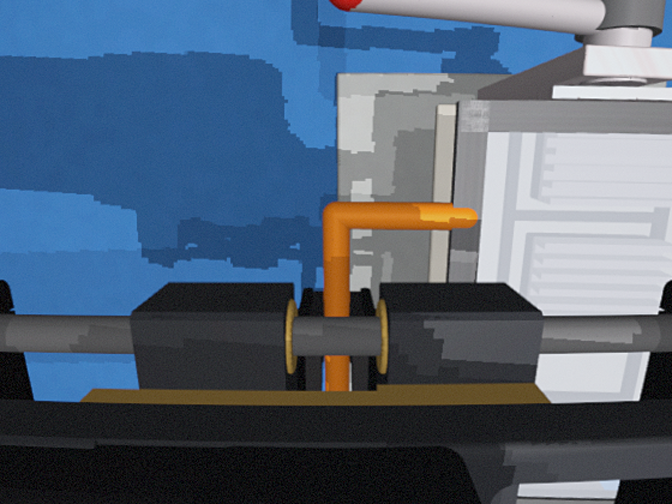

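play_rows:
  translation:
    - [0,1,0]
    - [0,1,0]
    - [0,1,0]
    - [0,0,0]
    - [0,0,0]
    - [0,0,0]
    - [0,0,0]
    - [0,0,0]
    - [0,0,0]
    - [0,0,0]
  turn:
    - [0,0,0]
    - [0,0,0]
    - [0,0,0]
    - [0,0,0]
    - [0,0,0]
    - [0,0,0]
    - [0,0,0]
    - [0,0,0]
    - [0,0,0]
    - [0,0,0]
  fingers: [-1,-1,-1,-1,-1,-1,0.3,0.3,0.3,0.3]

```text
time: 29.55
position: [0.4448, -0.0011, 0.1031]
tool_rot: [-1.247, 1.153, -1.15]
ft_force: [-0.5, -0.2, -0.2]
grip_width: 0.326
```

```bash
python3 - <<'E'
from h import *
pr()
E
```

```text
t 29.55 p [444.8  -1.1 103.1] ytool [-0.002 -0.    -1.   ] ztool [ 0.997  0.078 -0.002] F [-0.5 -0.2 -0.2] g 0.326 q [ 0.9   0.03 -0.95  2.05  0.02  1.07  0.01]
```

play_rows:
  translation:
    - [0,0,0]
    - [0,-15,0]
    - [0,-30,0]
    - [0,-35,0]
    - [0,-35,0]
    - [0,-35,0]
    - [0,-20,0]
    - [0,0,0]
    - [0,0,0]
    - [0,0,0]
  turn:
    - [0,0,0]
    - [0,0,0]
    - [0,0,0]
    - [0,0,0]
    - [0,0,0]
    - [0,0,0]
    - [0,0,0]
    - [0,0,0]
    - [0,0,0]
    - [0,0,0]
  fingers: [0.3,0.3,0.3,0.3,0.3,0.3,0.3,0.3,0.3,0.3]

```text
time: 30.38
position: [0.4451, -0.0011, 0.2725]
tool_rot: [-1.246, 1.153, -1.15]
ft_force: [-0.2, 0.5, 0.1]
grip_width: 0.649
```

```bash
python3 - <<'E'
from h import *
pr(); c,im=snap("side","s31",(230,150,350,300),4);pr()
c,im=snap("wrist","w31",s=1.4);np.save("w31.npy",c,allow_pickle=True);pr()
c,im=snap("scene","c31",(180,130,340,300),4)
E
```

```text
t 30.38 p [445.1  -1.1 272.5] ytool [-0.002  0.    -1.   ] ztool [ 0.997  0.078 -0.002] F [-0.2  0.5  0.1] g 0.649 q [ 0.94 -0.17 -0.87  1.82 -0.13  1.43  0.17]
t 30.43 p [444.9  -1.2 272.1] ytool [-0.003  0.    -1.   ] ztool [ 0.997  0.078 -0.003] F [-0.2  0.1  0.3] g 0.649 q [ 0.94 -0.17 -0.87  1.82 -0.13  1.43  0.17]
t 30.48 p [444.9  -1.1 272. ] ytool [-0.003  0.001 -1.   ] ztool [ 0.997  0.078 -0.003] F [0.  0.6 0.1] g 0.65 q [ 0.94 -0.17 -0.87  1.82 -0.13  1.43  0.17]
```

View pics/s31.png

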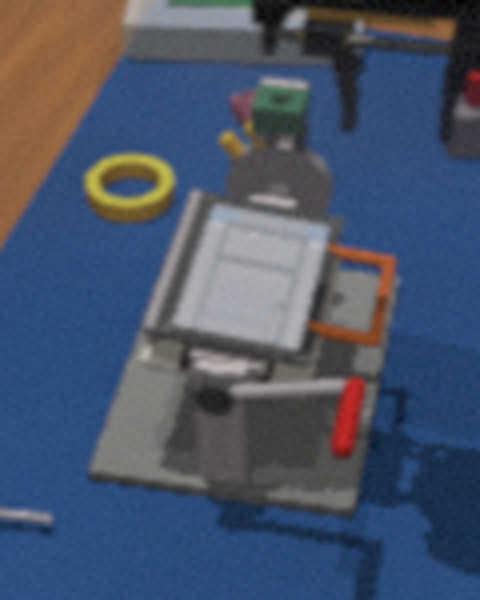

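View pics/w31.png

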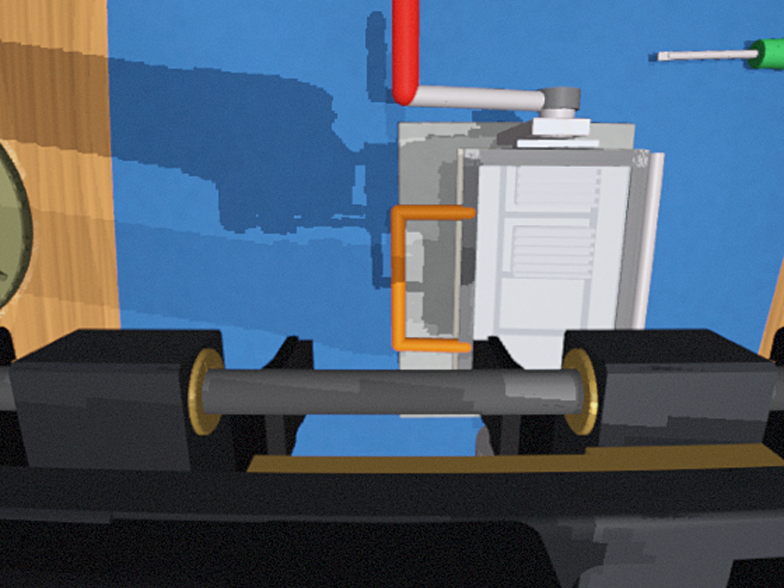

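View pics/c31.png

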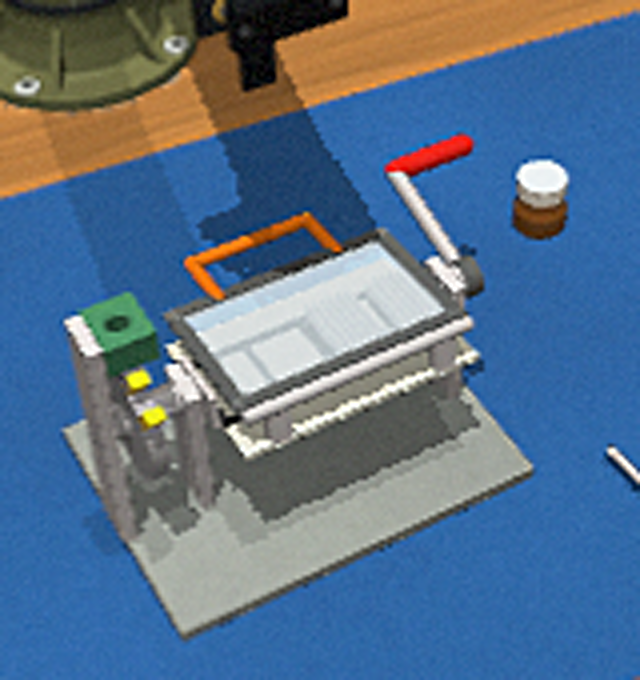

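```bash
python3 - <<'E'
from h import *
W=np.load("w31.npy",allow_pickle=True).item();D=cam("side");S=cam("scene")
w=lambda x,y:[x/1.4,y/1.4]
d=lambda x,y:[230+x/4,150+y/4]
s=lambda x,y:[180+x/4,130+y/4]
print("inner",trin((W,w(403,98)),(D,d(357,381)),(S,s(391,169))))
print("outer",trin((D,d(344,451)),(S,s(468,142))))
print("bar +y",trin((W,w(398,212)),(D,d(378,340)),(S,s(306,216))),"bar -y",trin((W,w(399,346)),(D,d(392,259)),(S,s(190,262))))
print("prev outer",trin((D,d(338,440)),(S,s(472,133))), "prev inner",trin((D,d(350,372)),(S,s(395,161))))
E
```

```text
inner (array([0.4415, 0.1087, 0.1365]), [np.float64(0.9), np.float64(2.6), np.float64(2.8)])
outer (array([0.4352, 0.1741, 0.1341]), [np.float64(2.9), np.float64(2.9)])
bar +y (array([0.4421, 0.0419, 0.1175]), [np.float64(2.7), np.float64(3.9), np.float64(2.4)]) bar -y (array([ 0.4508, -0.049 ,  0.1186]), [np.float64(1.9), np.float64(3.6), np.float64(2.8)])
prev outer (array([0.4391, 0.1753, 0.1446]), [np.float64(2.6), np.float64(2.6)]) prev inner (array([0.4454, 0.1112, 0.1461]), [np.float64(2.0), np.float64(2.0)])
```

```bash
python3 - <<'E'
from h import *
rows((.4388,.1425,.272),(.997,.078,0),n=5)
E
```

```text
translation [[-29, 0, 1], [-28, 0, 1], [-29, 0, 1], [-29, 0, 1], [-28.7, 0.2, 1.1]]
turn each [0.001, 0.0, -0.0] total deg 0.2 step mm 28.8
```

play_rows:
  translation:
    - [-29,0,1]
    - [-29,0,1]
    - [-29,0,1]
    - [-29,0,1]
    - [-28,0,1]
    - [0,30,0]
    - [0,40,0]
    - [0,40,0]
    - [0,30,0]
    - [0,15,0]
  turn:
    - [0,0,0]
    - [0,0,0]
    - [0,0,0]
    - [0,0,0]
    - [0,0,0]
    - [0,0,0]
    - [0,0,0]
    - [0,0,0]
    - [0,0,0]
    - [0,0,0]
  fingers: [0.2,0.2,0.2,0.2,0.2,0.2,0.2,0.2,0.2,0.2]
  grip_force: 25

```text
time: 31.37
position: [0.4362, 0.1421, 0.1141]
tool_rot: [-1.25, 1.156, -1.148]
ft_force: [-0.5, -0.4, -0.0]
grip_width: 0.602
```

```bash
python3 - <<'E'
from h import *
pr();c,im=snap("wrist","w32",s=1.2);np.save("w32.npy",c,allow_pickle=True);pr()
E
```

```text
t 31.37 p [436.2 142.1 114.1] ytool [-0.007 -0.    -1.   ] ztool [ 0.997  0.079 -0.007] F [-0.5 -0.4 -0. ] g 0.602 q [ 0.81  0.1  -1.21  2.01  0.1   1.11 -0.36]
t 31.42 p [435.2 141.8 112.9] ytool [-0.009  0.001 -1.   ] ztool [ 0.997  0.079 -0.009] F [-2.1 -1.3 -1.5] g 0.602 q [ 0.81  0.1  -1.21  2.01  0.1   1.11 -0.36]
```

View pics/w32.png

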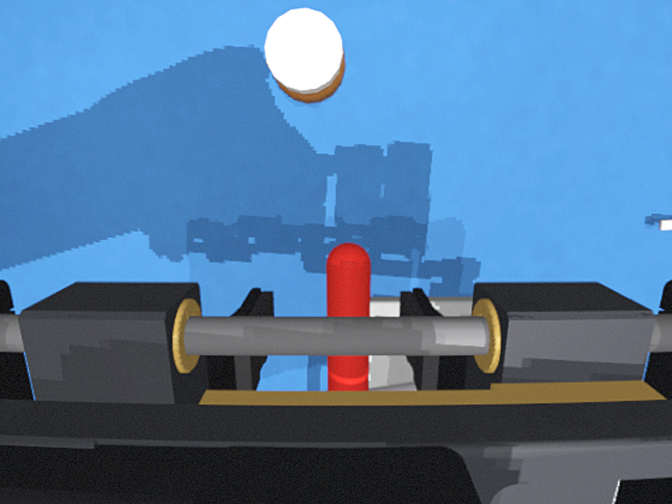

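play_rows:
  translation:
    - [0,0,3]
    - [0,-2,0]
    - [0,0,0]
    - [0,0,0]
    - [0,0,0]
    - [0,0,0]
    - [0,0,0]
    - [0,0,0]
    - [0,-4,1]
    - [0,-4,1]
  turn:
    - [0,0,0]
    - [0,0,0]
    - [0,0,0]
    - [0,0,0]
    - [0,0,0]
    - [0,0,0]
    - [0,0,0]
    - [0,0,0]
    - [0,0,0]
    - [0,0,0]
  fingers: [-1,-1,-1,-1,-1,-1,-1,-1,-1,-1]

```text
time: 32.25
position: [0.4422, 0.1428, 0.1275]
tool_rot: [-1.249, 1.154, -1.15]
ft_force: [-3.7, 0.2, -5.8]
grip_width: 0.173
```

play_rows:
  translation:
    - [0,-3,1]
    - [0,-2,0.5]
    - [0,0,0]
    - [0,0,0]
    - [0,0,0]
    - [0,0,0]
    - [0,0,0]
    - [0,0,0]
    - [0,0,0]
    - [0,0,0]
  turn:
    - [0,0,0]
    - [0,0,0]
    - [0,0,0]
    - [0,0,0]
    - [0,0,0]
    - [0,0,0]
    - [0,0,0]
    - [0,0,0]
    - [0,0,0]
    - [0,0,0]
  fingers: [-1,-1,-1,-1,-1,-1,-1,-1,-1,-1]

```text
time: 33.08
position: [0.4435, 0.1429, 0.1319]
tool_rot: [-1.249, 1.155, -1.149]
ft_force: [-5.7, 0.5, -15.0]
grip_width: 0.177
```

```bash
python3 - <<'E'
from h import *
pr();c,im=snap("side","s33",(230,150,350,300),4);pr();snap("scene","c33",(180,130,340,300),4)
E
```

```text
t 33.08 p [443.5 142.9 131.9] ytool [-0.005 -0.001 -1.   ] ztool [ 0.997  0.078 -0.005] F [ -5.7   0.5 -15. ] g 0.177 q [ 0.82  0.09 -1.21  1.97  0.09  1.15 -0.35]
t 33.13 p [443.5 142.9 131.9] ytool [-0.005 -0.001 -1.   ] ztool [ 0.997  0.078 -0.005] F [ -4.7   1.2 -14.9] g 0.179 q [ 0.82  0.09 -1.21  1.97  0.09  1.15 -0.35]
```

View pics/s33.png

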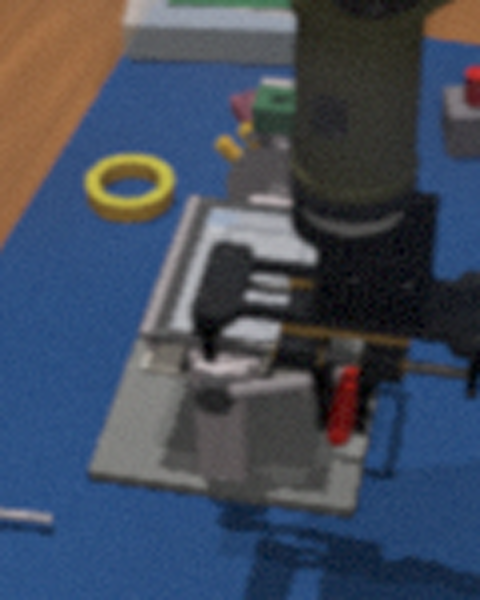

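View pics/c33.png

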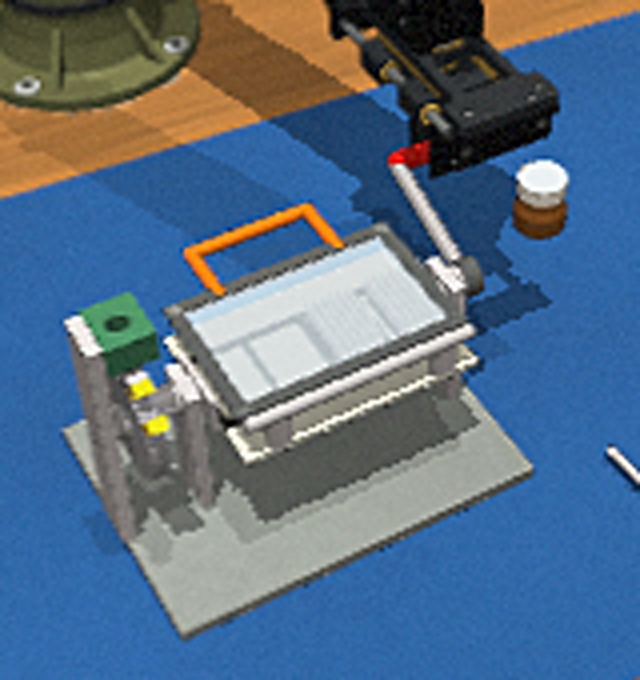

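play_rows:
  translation:
    - [0,4,-1]
    - [0,5,-1]
    - [0,5,-1]
    - [0,5,-1]
    - [0,5,-0.5]
    - [0,5,-0.5]
    - [0,5,0]
    - [0,5,0]
    - [0,5,0.5]
    - [0,5,0.5]
  turn:
    - [0,0,0]
    - [0,0,0]
    - [0,0,0]
    - [0,0,0]
    - [0,0,0]
    - [0,0,0]
    - [0,0,0]
    - [0,0,0]
    - [0,0,0]
    - [0,0,0]
  fingers: [-1,-1,-1,-1,-1,-1,-1,-1,-1,-1]

```text
time: 34.02
position: [0.4381, 0.1425, 0.0839]
tool_rot: [-1.254, 1.156, -1.149]
ft_force: [-14.9, -0.3, 3.5]
grip_width: 0.172
```

play_rows:
  translation:
    - [0,5,0.5]
    - [0,5,0.5]
    - [0,4,1]
    - [0,4,1]
    - [0,2,0.5]
    - [0,0,0]
    - [0,0,0]
    - [0,0,0]
    - [0,0,0]
    - [0,0,0]
  turn:
    - [0,0,0]
    - [0,0,0]
    - [0,0,0]
    - [0,0,0]
    - [0,0,0]
    - [0,0,0]
    - [0,0,0]
    - [0,0,0]
    - [0,0,0]
    - [0,0,0]
  fingers: [-1,-1,-1,-1,-1,-1,-1,-1,-1,-1]

```text
time: 34.85
position: [0.442, 0.1428, 0.0634]
tool_rot: [-1.252, 1.156, -1.149]
ft_force: [-11.0, 1.1, -4.9]
grip_width: 0.174
```

```bash
python3 - <<'E'
from h import *
pr();c,im=snap("side","s34",(230,150,350,300),4);pr();snap("scene","c34",(180,130,340,300),4)
snap("wrist","w34")
E
```

```text
t 34.85 p [442.  142.8  63.4] ytool [-0.007 -0.002 -1.   ] ztool [ 0.997  0.078 -0.008] F [-11.    1.1  -4.9] g 0.174 q [ 0.71  0.24 -1.15  2.04  0.25  1.02 -0.49]
t 34.9 p [442.  142.8  63.4] ytool [-0.007 -0.002 -1.   ] ztool [ 0.997  0.078 -0.008] F [-10.9   0.6  -5.8] g 0.176 q [ 0.71  0.24 -1.15  2.04  0.25  1.02 -0.49]
```

View pics/s34.png

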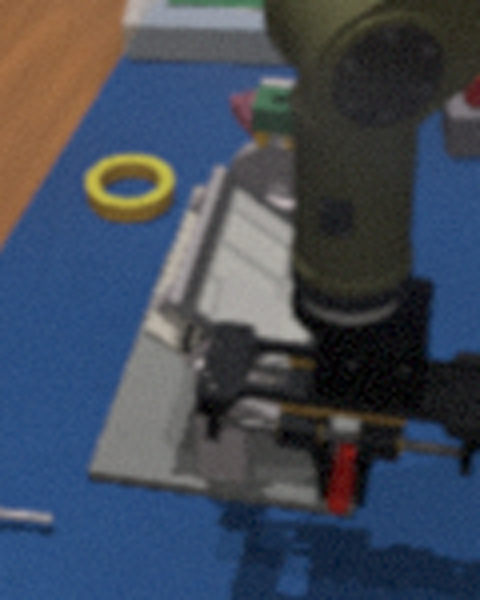

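View pics/c34.png

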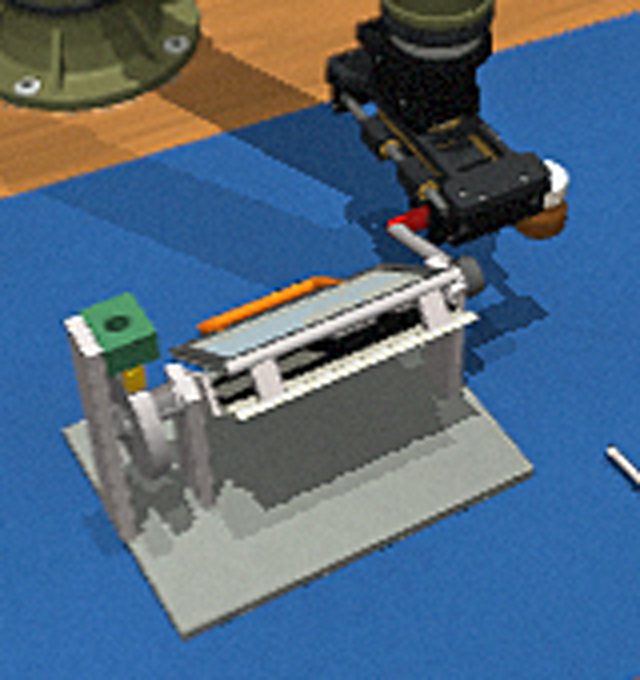

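View pics/w34.png

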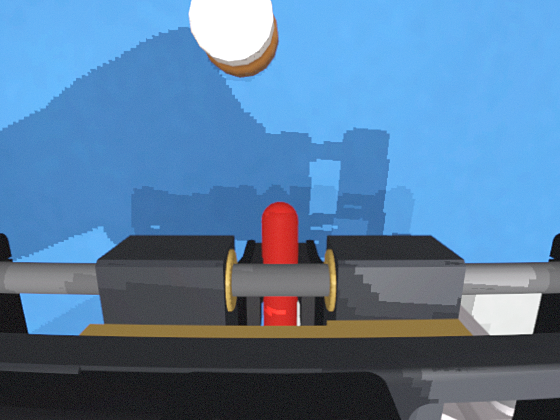

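```bash
python3 - <<'E'
from h import *
W=cam("wrist");D=cam("side");S=cam("scene")
d=lambda x,y:[230+x/4,150+y/4]
s=lambda x,y:[180+x/4,130+y/4]
print("outer",trin((W,(280,208)),(D,d(339,506))))
print("prev: s30 style check", trin((np.load('w32.npy',allow_pickle=True).item(),(349/1.2,249/1.2)),(D,d(343,452))))
# inner from scene, on plane ex
print("inner scene",[ (z,plane(S,s(393,227),z)) for z in(.07,.08,.09)])
# cover bar in scene ends
print("cover bar",[ (z,plane(S,[s(205,325),s(330,283)],z).round(4).tolist()) for z in(.05,.06,.07,.08)])
E
```

```text
outer (array([0.4371, 0.1731, 0.0822]), [np.float64(2.5), np.float64(2.5)])
prev: s30 style check (array([0.4359, 0.1736, 0.1349]), [np.float64(2.2), np.float64(2.2)])
inner scene [(0.07, array([[0.43401715, 0.1164464 , 0.07      ]])), (0.08, array([[0.44394452, 0.11174923, 0.08      ]])), (0.09, array([[0.45387188, 0.10705205, 0.09      ]]))]
cover bar [(0.05, [[0.4496, -0.041, 0.05], [0.4492, 0.0576, 0.05]]), (0.06, [[0.4591, -0.0437, 0.06], [0.4587, 0.0538, 0.06]]), (0.07, [[0.4686, -0.0464, 0.07], [0.4682, 0.0499, 0.07]]), (0.08, [[0.4781, -0.0492, 0.08], [0.4777, 0.046, 0.08]])]
```

play_rows:
  translation:
    - [0,2,0.5]
    - [0,2,0.5]
    - [0,1,0]
    - [0,0,0]
    - [0,0,0]
    - [0,0,0]
    - [0,0,0]
    - [0,0,0]
    - [0,0,0]
    - [0,0,0]
  turn:
    - [0,0,0]
    - [0,0,0]
    - [0,0,0]
    - [0,0,0]
    - [0,0,0]
    - [0,0,0]
    - [0,0,0]
    - [0,0,0]
    - [0,0,0]
    - [0,0,0]
  fingers: [-1,-1,-1,-1,-1,-1,-1,0.2,0.2,0.2]

```text
time: 35.83
position: [0.449, 0.1435, 0.0607]
tool_rot: [-1.241, 1.149, -1.154]
ft_force: [0.3, 1.2, -0.2]
grip_width: 0.319
```

play_rows:
  translation:
    - [0,0,0]
    - [0,0,0]
    - [0,0,0]
    - [0,-15,0]
    - [0,-30,0]
    - [0,-40,0]
    - [0,-40,0]
    - [0,-40,0]
    - [0,-40,0]
    - [0,-30,0]
  turn:
    - [0,0,0]
    - [0,0,0]
    - [0,0,0]
    - [0,0,0]
    - [0,0,0]
    - [0,0,0]
    - [0,0,0]
    - [0,0,0]
    - [0,0,0]
    - [0,0,0]
  fingers: [0.2,0.2,0.2,0.2,0.2,0.2,0.2,0.2,0.2,0.2]

```text
time: 36.67
position: [0.4477, 0.1438, 0.2984]
tool_rot: [-1.243, 1.146, -1.156]
ft_force: [-0.0, -0.1, 0.4]
grip_width: 0.599
```

```bash
python3 - <<'E'
from h import *
pr();c,im=snap("side","s35",(230,150,350,300),4);snap("scene","c35",(180,130,340,300),4)
c,im=snap("wrist","w35",s=1.4);np.save("w35.npy",c,allow_pickle=True);pr()
E
```

```text
t 36.67 p [447.7 143.8 298.4] ytool [ 0.006 -0.002 -1.   ] ztool [0.997 0.078 0.005] F [-0.  -0.1  0.4] g 0.599 q [ 0.93 -0.16 -1.15  1.73 -0.14  1.48 -0.13]
t 36.82 p [448.5 143.7 297.2] ytool [ 0.006 -0.001 -1.   ] ztool [0.997 0.078 0.006] F [ 0.2 -0.4 -1.5] g 0.6 q [ 0.93 -0.16 -1.16  1.73 -0.14  1.47 -0.13]
```

View pics/s35.png

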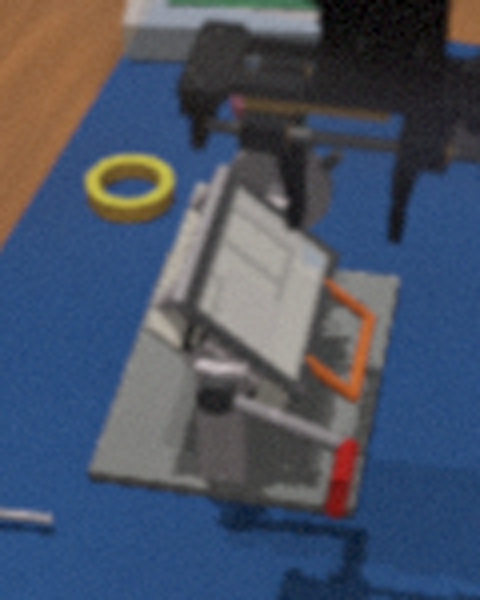

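View pics/c35.png

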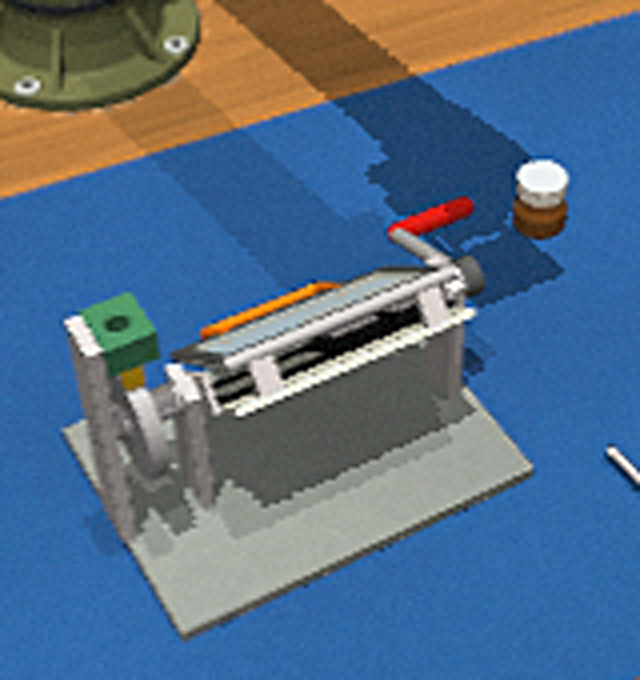

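View pics/w35.png

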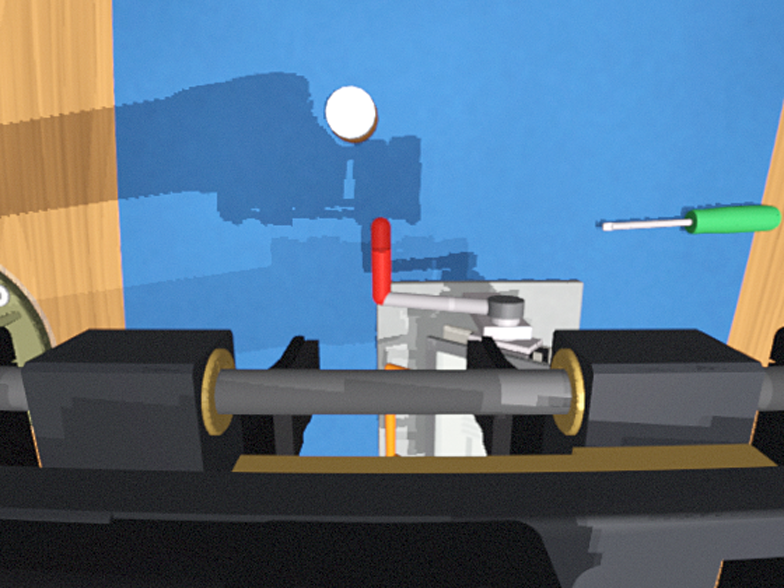

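```bash
python3 - <<'E'
from h import *
W=np.load("w35.npy",allow_pickle=True).item();D=cam("side");S=cam("scene")
w=lambda x,y:[x/1.4,y/1.4]
d=lambda x,y:[230+x/4,150+y/4]
s=lambda x,y:[180+x/4,130+y/4]
print("outer",trin((W,w(381,224)),(D,d(338,510)),(S,s(468,206))))
print("inner",trin((W,w(382,299)),(D,d(350,445)),(S,s(391,231))))
print("cover bar +y",trin((D,d(352,390)),(S,s(330,287))),"-y",trin((D,d(371,318)),(S,s(206,331))))
E
```

```text
outer (array([0.4396, 0.1719, 0.0754]), [np.float64(2.2), np.float64(4.2), np.float64(4.1)])
inner (array([0.444 , 0.1095, 0.0769]), [np.float64(2.2), np.float64(2.4), np.float64(0.6)])
cover bar +y (array([0.4593, 0.0478, 0.0644]), [np.float64(6.5), np.float64(6.5)]) -y (array([ 0.4616, -0.0458,  0.0589]), [np.float64(2.0), np.float64(2.0)])
```

play_rows:
  translation:
    - [40,2,4]
    - [40,2,4]
    - [40,2,4]
    - [40,2,4]
    - [40,2,4]
    - [40,2,3]
    - [40,2,0]
    - [40,2,-3]
    - [40,2,-3]
    - [40,2,-3]
  turn:
    - [0,0,0]
    - [0,0,0]
    - [0,0,0]
    - [0,0,0]
    - [0,0,0]
    - [0,0,0]
    - [0,0,0]
    - [0,0,0]
    - [0,0,0]
    - [0,0,0]
  fingers: [0.2,0.2,0.2,0.2,0.2,0.2,0.2,0.2,0.2,0.2]

```text
time: 37.65
position: [0.4911, -0.256, 0.2727]
tool_rot: [-1.246, 1.153, -1.15]
ft_force: [0.9, 0.2, 0.9]
grip_width: 0.606
```

```bash
python3 - <<'E'
from h import *
pr();rows((.442,-.35,.20),n=6)
E
```

```text
t 37.65 p [ 491.1 -256.   272.7] ytool [-0.002  0.001 -1.   ] ztool [ 0.997  0.079 -0.002] F [0.9 0.2 0.9] g 0.606 q [ 1.16  0.16 -0.81  1.59  0.12  1.44  0.42]
translation [[15, 12, -9], [15, 12, -10], [15, 12, -9], [15, 12, -9], [15, 13, -10], [14.9, 11.7, -9.2]]
turn each [0.0, 0.0, 0.0] total deg 0.0 step mm 21.4
```

play_rows:
  translation:
    - [15,12,-9]
    - [15,12,-9]
    - [15,12,-9]
    - [15,12,-9]
    - [15,12,-9]
    - [14,12,-9]
    - [0,0,0]
    - [0,0,0]
    - [0,0,0]
    - [0,0,0]
  turn:
    - [0,0,0]
    - [0,0,0]
    - [0,0,0]
    - [0,0,0]
    - [0,0,0]
    - [0,0,0]
    - [0,0,0]
    - [0,0,0]
    - [0,0,0]
    - [0,0,0]
  fingers: [0.2,0.2,0.2,0.2,0.2,0.2,0.2,0.2,0.2,0.2]

```text
time: 38.48
position: [0.4463, -0.346, 0.2034]
tool_rot: [-1.245, 1.148, -1.151]
ft_force: [0.6, -0.0, -0.5]
grip_width: 0.602
```

```bash
cat >> h.py <<'E'
def redhead(im,c,z):
    h=cv2.cvtColor(im,cv2.COLOR_BGR2HSV);m=(((h[...,0]<6)|(h[...,0]>174))&(h[...,1]>150)&(h[...,2]>60)).astype(np.uint8)
    for k in cv2.findContours(m,0,2)[0]:
        if cv2.contourArea(k)>150:
            print("red area",cv2.contourArea(k),"bbox",cv2.boundingRect(k))
E
python3 - <<'E'
from h import *
pr();c,im=snap("wrist","w36",s=1.4);np.save("w36.npy",c,allow_pickle=True);redhead(im,c,.077)
E
```

```text
t 38.48 p [ 446.3 -346.   203.4] ytool [ 0.001 -0.    -1.   ] ztool [0.997 0.08  0.001] F [ 0.6 -0.  -0.5] g 0.602 q [ 1.27  0.22 -0.75  1.67  0.15  1.31  0.58]
red area 539.0 bbox (259, 230, 23, 32)
```

View pics/w36.png

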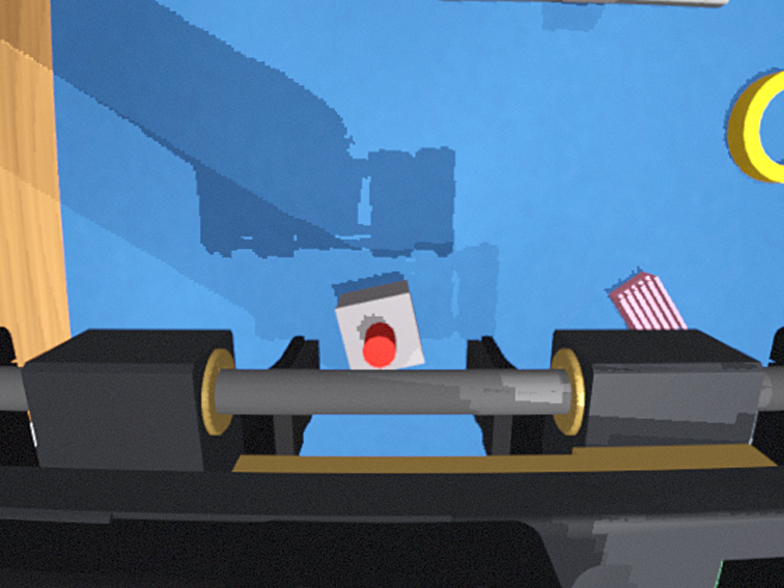

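```bash
python3 - <<'E'
from h import *
W=np.load("w36.npy",allow_pickle=True).item()
P=plane(W,[(270.3,250)],.077)[0];print(P, proj(W,P+[[0,-.011,0],[0,.011,0],[.011,0,0],[-.011,0,0]]))
rows((P[0],P[1],.12),(.997,.078,0),n=5)
E
```

```text
[ 0.44077914 -0.38884058  0.077     ] [[269.40130592 261.56951093]
 [271.21667611 238.21068183]
 [282.70882944 250.93957208]
 [257.87697117 249.05353274]]
translation [[8, 17, -2], [9, 16, -2], [8, 17, -1], [9, 17, -2], [8, 16.5, -1.9]]
turn each [-0.0, 0.0, 0.0] total deg 0.2 step mm 18.8
```

play_rows:
  translation:
    - [8,17,-2]
    - [9,17,-2]
    - [8,17,-2]
    - [9,17,-2]
    - [8,16,-1]
    - [0,15,0]
    - [0,20,0]
    - [0,20,0]
    - [0,10,0]
    - [0,0,0]
  turn:
    - [0,0,0]
    - [0,0,0]
    - [0,0,0]
    - [0,0,0]
    - [0,0,0]
    - [0,0,0]
    - [0,0,0]
    - [0,0,0]
    - [0,0,0]
    - [0,0,0]
  fingers: [0.2,0.2,0.2,0.2,0.2,0.2,0.2,0.2,0.2,0.2]

```text
time: 39.37
position: [0.4384, -0.3884, 0.0517]
tool_rot: [-1.245, 1.153, -1.148]
ft_force: [-0.0, 0.8, 0.9]
grip_width: 0.599
```

```bash
python3 - <<'E'
from h import *
pr();c,im=snap("wrist","w37",s=1.4);np.save("w37.npy",c,allow_pickle=True);redhead(im,c,.077);pr()
plan((.4408,-.3888,.05),(.997,.078,0))
E
```

```text
t 39.37 p [ 438.4 -388.4   51.7] ytool [-0.002  0.003 -1.   ] ztool [ 0.997  0.079 -0.002] F [-0.   0.8  0.9] g 0.599 q [ 1.24  0.41 -0.67  1.78  0.29  1.05  0.54]
red area 252.0 bbox (267, 296, 40, 12)
red area 724.5 bbox (265, 240, 42, 24)
t 39.42 p [ 439.2 -389.1   53.3] ytool [-0.001  0.001 -1.   ] ztool [ 0.997  0.079 -0.001] F [-0.3 -0.2  0.7] g 0.6 q [ 1.24  0.41 -0.68  1.78  0.29  1.06  0.54]
  turn [ 0.001  0.001 -0.001] deg 0.1 total shift in FINAL tool frame [-0.2  3.3  1.6]
  turn [-2.000e-03 -3.141e+00 -1.000e-03] deg 179.9 total shift in FINAL tool frame [ 0.2  3.3 -1.6]
  shift in CURRENT tool frame [-0.2  3.3  1.6]
```

View pics/w37.png

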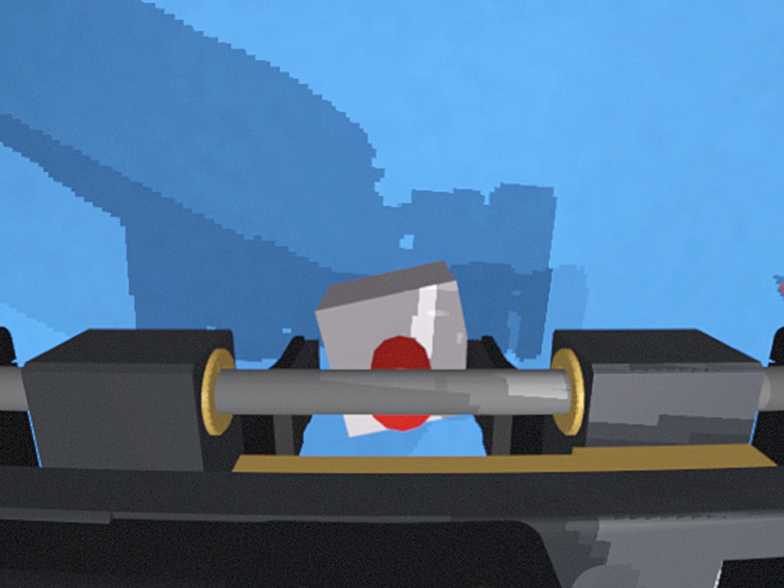

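play_rows:
  translation:
    - [0,2,1.5]
    - [0,0,0]
    - [0,0,0]
    - [0,0,0]
    - [0,0,0]
    - [0,0,0]
    - [0,0,0]
    - [0,0,0]
    - [0,0,0]
    - [0,0,0]
  turn:
    - [0,0,0]
    - [0,0,0]
    - [0,0,0]
    - [0,0,0]
    - [0,0,0]
    - [0,0,0]
    - [0,0,0]
    - [0,0,0]
    - [0,0,0]
    - [0,0,0]
  fingers: [-1,-1,-1,-1,-1,-1,-1,-1,-1,-1]
  grip_force: 35

```text
time: 40.25
position: [0.4408, -0.3901, 0.052]
tool_rot: [-1.245, 1.151, -1.152]
ft_force: [-1.2, 1.2, 4.2]
grip_width: 0.245
```

```bash
python3 - <<'E'
from h import *
pr();c,im=snap("wrist","w38",s=1.4);np.save("w38.npy",c,allow_pickle=True);redhead(im,c,.077);pr()
t,p,R,s=st();M=R.as_matrix()
for uv in [(280,240),(280,305)]:
  print(np.round((plane(c,[uv],.077)-p)@M*1000,1))
E
```

```text
t 40.25 p [ 440.8 -390.1   52. ] ytool [ 0.    -0.001 -1.   ] ztool [0.997 0.078 0.   ] F [-1.2  1.2  4.2] g 0.245 q [ 1.24  0.42 -0.67  1.78  0.3   1.05  0.54]
red area 908.0 bbox (258, 236, 45, 28)
t 40.3 p [ 440.8 -390.1   52. ] ytool [ 0.    -0.001 -1.   ] ztool [0.997 0.078 0.   ] F [-0.1  0.6  4.7] g 0.245 q [ 1.24  0.42 -0.67  1.78  0.3   1.05  0.54]
[[-18.8 -25.   -0.3]]
[[ 11.3 -25.   -0.3]]
```

View pics/w38.png

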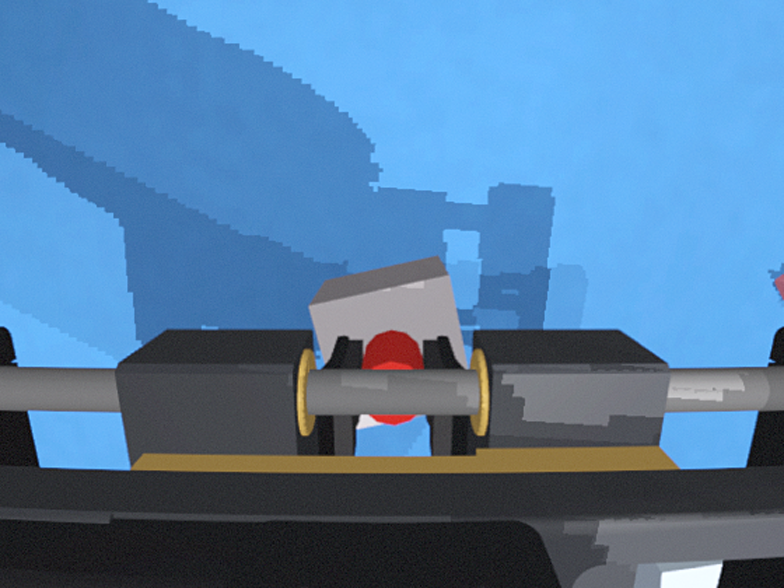

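play_rows:
  translation:
    - [0,-10,0]
    - [0,-25,0]
    - [0,-38,0]
    - [0,-40,0]
    - [0,-40,0]
    - [0,-40,0]
    - [0,-40,0]
    - [0,-10,0]
    - [0,0,0]
    - [0,0,0]
  turn:
    - [0,0,0]
    - [0,0,0]
    - [0,0,0]
    - [0,0,0]
    - [0,0,0]
    - [0,0,0]
    - [0,0,0]
    - [0,0,0]
    - [0,0,0]
    - [0,0,0]
  fingers: [-1,-1,-1,-1,-1,-1,-1,-1,-1,-1]

```text
time: 41.13
position: [0.4403, -0.3896, 0.2941]
tool_rot: [-1.245, 1.152, -1.151]
ft_force: [-0.1, -0.0, -1.0]
grip_width: 0.242
```

```bash
python3 - <<'E'
from h import *
pr();rows((.56,-.175,.29),(.997,.078,0),n=7)
E
```

```text
t 41.13 p [ 440.3 -389.6  294.1] ytool [-0.001  0.    -1.   ] ztool [ 0.997  0.078 -0.001] F [-0.1 -0.  -1. ] g 0.242 q [ 1.29  0.23 -0.73  1.48  0.15  1.49  0.64]
translation [[-29, 1, 19], [-29, 0, 20], [-30, 1, 19], [-29, 0, 20], [-29, 1, 19], [-29, 0, 20], [-29.6, 1.1, 19.1]]
turn each [0.0, 0.0, -0.0] total deg 0.0 step mm 35.1
```

play_rows:
  translation:
    - [-29,0,19]
    - [-29,0,20]
    - [-30,0,19]
    - [-29,0,20]
    - [-29,0,19]
    - [-29,0,20]
    - [-29,0,19]
    - [0,0,0]
    - [0,0,0]
    - [0,0,0]
  turn:
    - [0,0,0]
    - [0,0,0]
    - [0,0,0]
    - [0,0,0]
    - [0,0,0]
    - [0,0,0]
    - [0,0,0]
    - [0,0,0]
    - [0,0,0]
    - [0,0,0]
  fingers: [-1,-1,-1,-1,-1,-1,-1,-1,-1,-1]

```text
time: 41.97
position: [0.5591, -0.1762, 0.2921]
tool_rot: [-1.247, 1.155, -1.149]
ft_force: [-0.0, -0.5, -0.9]
grip_width: 0.243
```

```bash
python3 - <<'E'
from h import *
pr();c,im=snap("wrist","w39",s=1.4);np.save("w39.npy",c,allow_pickle=True);pr()
snap("side","s39",(230,120,370,260),4);snap("scene","c39",(160,120,320,270),4)
E
```

```text
t 41.97 p [ 559.1 -176.2  292.1] ytool [-0.004  0.001 -1.   ] ztool [ 0.997  0.078 -0.004] F [-0.  -0.5 -0.9] g 0.243 q [ 0.98  0.26 -0.86  1.48  0.19  1.5   0.19]
t 42.02 p [ 559.  -177.3  292.5] ytool [-0.003  0.    -1.   ] ztool [ 0.997  0.076 -0.003] F [ 0.4  0.7 -1. ] g 0.245 q [ 0.98  0.26 -0.86  1.48  0.19  1.5   0.19]
```

View pics/w39.png

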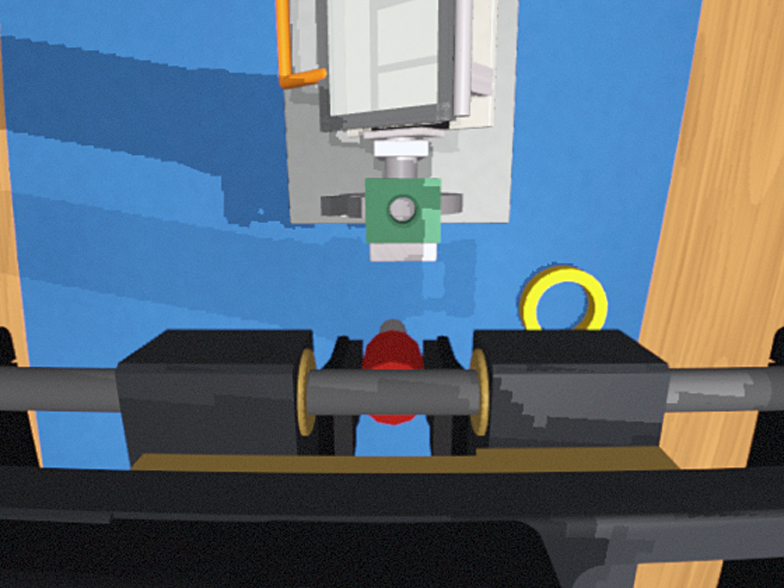

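View pics/c39.png

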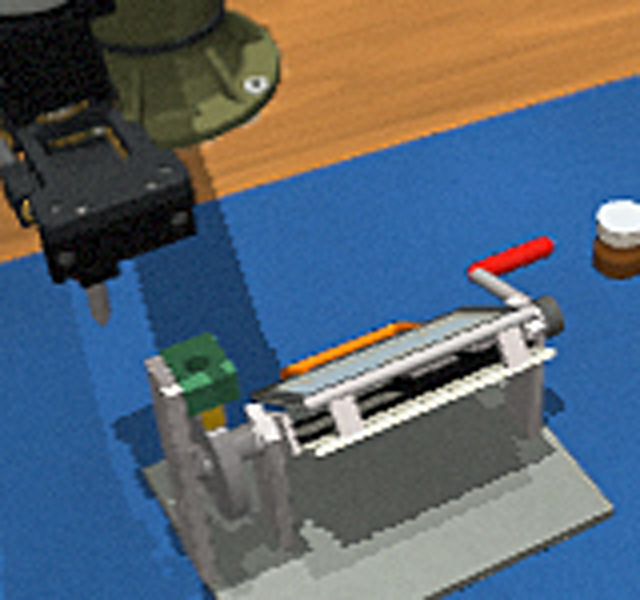

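```bash
python3 - <<'E'
from h import *
W=np.load("w39.npy",allow_pickle=True).item();im=cv2.imread("raw_w39.png")
h=cv2.cvtColor(im,cv2.COLOR_BGR2HSV);g=((h[...,0]>60)&(h[...,0]<85)&(h[...,1]>90)).astype(np.uint8)
cs,hi=cv2.findContours(g,cv2.RETR_CCOMP,cv2.CHAIN_APPROX_NONE)
for k,q in zip(cs,hi[0]):
    if cv2.contourArea(k)>60:
        (x,y),(a,b),an=cv2.fitEllipse(k) if q[3]>=0 else cv2.minAreaRect(k)
        print("hole" if q[3]>=0 else "block",(x,y),(a,b),plane(W,[(x,y)],.195))
P=plane(W,[(402.5/1.4,208.5/1.4)],.195);print(P)
pr();t,p,R,s=st();M=R.as_matrix()
# pin head top edge in hand, head top z = TCP+.025
print("red"); redhead(im,W,0)
print("head near edge tool x",np.round((plane(W,[(280,303)],p[2]+.025)-p)@M*1000,1), "nose",np.round((plane(W,[(280.5,227)],p[2]-.047)-p)@M*1000,1))
E
python3 - <<'E'
import cv2
im=cv2.imread("raw_w39.png")[110:330,230:330];cv2.imwrite("pics/w39z.png",cv2.resize(im[:140],None,fx=5,fy=4,interpolation=0))
E
```

```text
block (287.5, 150.0) (44.0, 53.0) [[ 0.56010103 -0.12875231  0.195     ]]
hole (287.029052734375, 148.99783325195312) (19.02727699279785, 20.236661911010742) [[ 0.55969343 -0.12804863  0.195     ]]
[[ 0.56003615 -0.12797072  0.195     ]]
t 42.12 p [ 559.2 -177.8  293.4] ytool [-0.002  0.    -1.   ] ztool [ 0.997  0.075 -0.002] F [ 0.1 -0.9 -1.3] g 0.242 q [ 0.98  0.26 -0.86  1.48  0.19  1.5   0.19]
red
red area 891.5 bbox (258, 236, 45, 28)
head near edge tool x [[  8.1 -25.   -0.2]] nose [[-4.8 47.  -0.2]]
```

View pics/w39z.png

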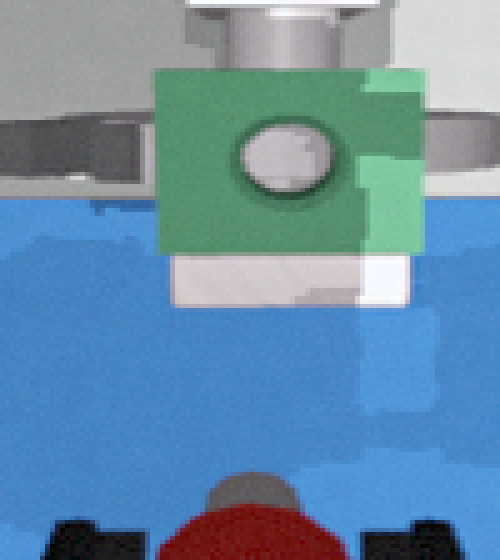

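```bash
python3 - <<'E'
from h import *
pr();rows((.5601,-.1293,.262),(.997,.078,0),n=4)
E
```

```text
t 42.12 p [ 559.2 -177.8  293.4] ytool [-0.002  0.    -1.   ] ztool [ 0.997  0.075 -0.002] F [ 0.1 -0.9 -1.3] g 0.242 q [ 0.98  0.26 -0.86  1.48  0.19  1.5   0.19]
translation [[-12, 8, 1], [-12, 8, 1], [-12, 8, 1], [-12.2, 7.4, 1.6]]
turn each [0.0, -0.001, -0.0] total deg 0.2 step mm 14.4
```

play_rows:
  translation:
    - [-12,0,1]
    - [-12,0,1]
    - [-12,0,1]
    - [-12,0,1]
    - [0,10,0]
    - [0,10,0]
    - [0,10,0]
    - [0,0,0]
    - [0,0,0]
    - [0,0,0]
  turn:
    - [0,-0.001,0]
    - [0,-0.001,0]
    - [0,-0.001,0]
    - [0,0,0]
    - [0,0,0]
    - [0,0,0]
    - [0,0,0]
    - [0,0,0]
    - [0,0,0]
    - [0,0,0]
  fingers: [-1,-1,-1,-1,-1,-1,-1,-1,-1,-1]

```text
time: 42.95
position: [0.5604, -0.1283, 0.2643]
tool_rot: [-1.246, 1.15, -1.15]
ft_force: [0.2, -0.4, -0.0]
grip_width: 0.242
```

```bash
python3 - <<'E'
from h import *
pr();c,im=snap("wrist","w40",s=1.4);np.save("w40.npy",c,allow_pickle=True);pr()
snap("side","s40",(250,120,350,220),6);snap("scene","c40",(160,150,260,250),6)
W=c;im=cv2.imread("raw_w40.png")
h=cv2.cvtColor(im,cv2.COLOR_BGR2HSV);g=((h[...,0]>60)&(h[...,0]<85)&(h[...,1]>90)).astype(np.uint8)
print([cv2.boundingRect(k) for k in cv2.findContours(g,0,2)[0] if cv2.contourArea(k)>60])
E
```

```text
t 42.95 p [ 560.4 -128.3  264.3] ytool [-0.  0. -1.] ztool [ 0.997  0.08  -0.   ] F [ 0.2 -0.4 -0. ] g 0.242 q [ 0.94  0.24 -0.89  1.56  0.19  1.44  0.12]
t 43.0 p [ 560.6 -128.2  264.7] ytool [ 0.  0. -1.] ztool [0.997 0.08  0.   ] F [ 0.5  0.6 -1.7] g 0.241 q [ 0.94  0.24 -0.89  1.55  0.19  1.44  0.12]
[(251, 193, 58, 52)]
```

View pics/w40.png

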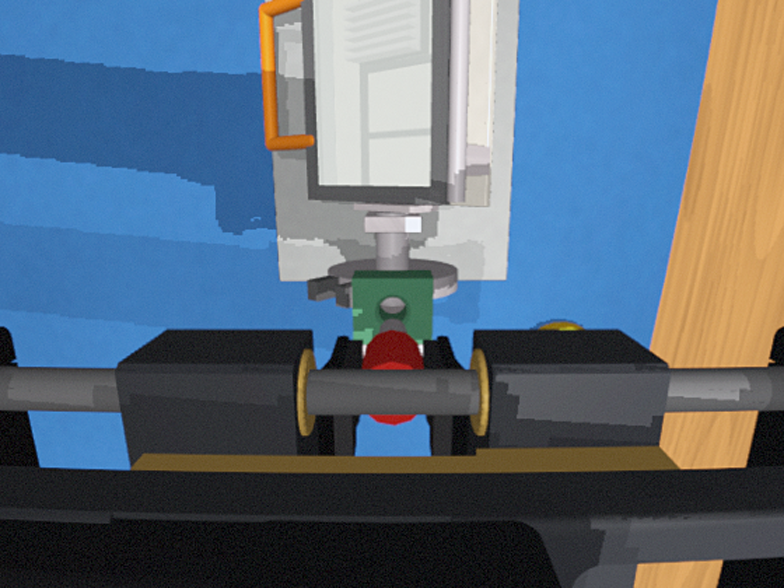

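View pics/s40.png

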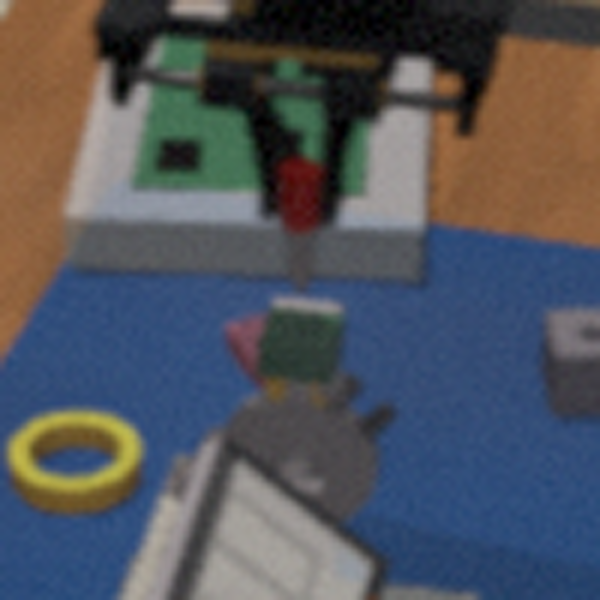

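View pics/c40.png

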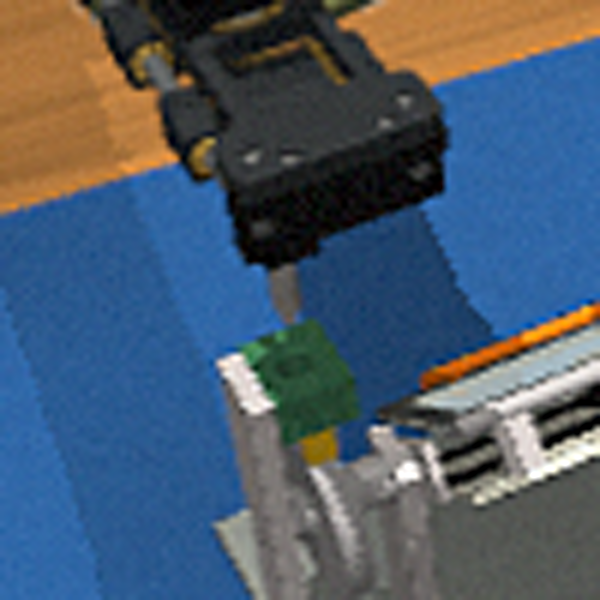

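```bash
python3 - <<'E'
from h import *
S=cam("scene");D=cam("side");W=np.load("w40.npy",allow_pickle=True).item()
print("scene tip",plane(S,[(160+290/6,150+320/6)],.2175),"hole",plane(S,[(160+296/6,150+364/6)],.195), plane(S,[(209.4,211.2),(209.25,210.75)],.195))
print("side tip",plane(D,[(250+302/6,120+287/6)],.2175),"hole early",plane(D,[(300.25,174.25)],.195))
im=cv2.imread("raw_w40.png")[180:300,230:330];cv2.imwrite("pics/w40z.png",cv2.resize(cv2.convertScaleAbs(im,alpha=1.5),None,fx=5,fy=5,interpolation=0))
print(proj(W,[.5598,-.1282,.195]))
E
```

```text
scene tip [[ 0.56084142 -0.12605525  0.2175    ]] hole [[ 0.56273596 -0.1271195   0.195     ]] [[ 0.56450455 -0.12755185  0.195     ]
 [ 0.56291461 -0.12739026  0.195     ]]
side tip [[ 0.55697912 -0.13244242  0.2175    ]] hole early [[ 0.55655052 -0.13078354  0.195     ]]
[[279.74581721 221.43365244]]
```

View pics/w40z.png

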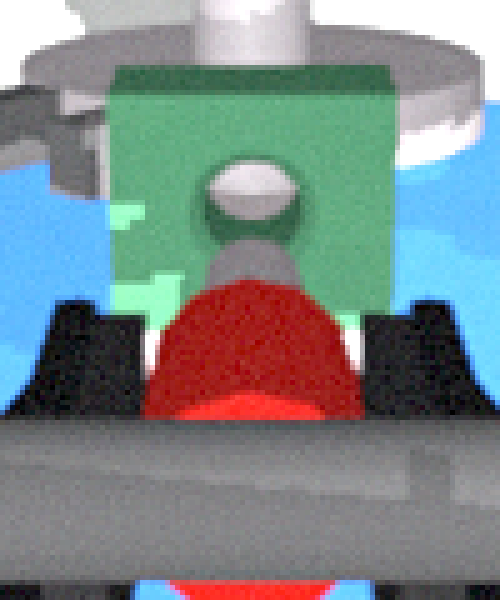

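play_rows:
  translation:
    - [0.5,4,0]
    - [0,5,0]
    - [0,5,0]
    - [0,5,0]
    - [0,5,0]
    - [0,5,0]
    - [0,3,0]
    - [0,0,0]
    - [0,0,0]
    - [0,0,0]
  turn:
    - [0,0,0]
    - [0,0,0]
    - [0,0,0]
    - [0,0,0]
    - [0,0,0]
    - [0,0,0]
    - [0,0,0]
    - [0,0,0]
    - [0,0,0]
    - [0,0,0]
  fingers: [-1,-1,-1,-1,-1,-1,-1,-1,-1,-1]

```text
time: 43.93
position: [0.5607, -0.1282, 0.2328]
tool_rot: [-1.246, 1.149, -1.15]
ft_force: [1.2, 0.0, -1.6]
grip_width: 0.241
```

```bash
python3 - <<'E'
from h import *
pr();snap("side","s41",(250,120,350,220),6);snap("scene","c41",(160,150,260,250),6);pr()
E
```

```text
t 43.93 p [ 560.7 -128.2  232.8] ytool [ 0. -0. -1.] ztool [0.997 0.081 0.   ] F [ 1.2  0.  -1.6] g 0.241 q [ 0.93  0.25 -0.88  1.6   0.2   1.38  0.11]
t 44.03 p [ 560.7 -128.2  232.9] ytool [ 0.001 -0.    -1.   ] ztool [0.997 0.081 0.001] F [ 0.1  0.3 -0.8] g 0.24 q [ 0.93  0.25 -0.88  1.6   0.2   1.38  0.11]
```

View pics/c41.png

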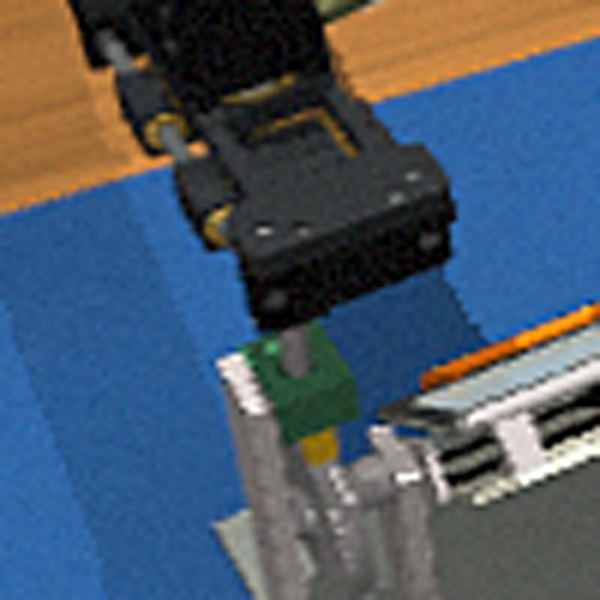

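View pics/s41.png

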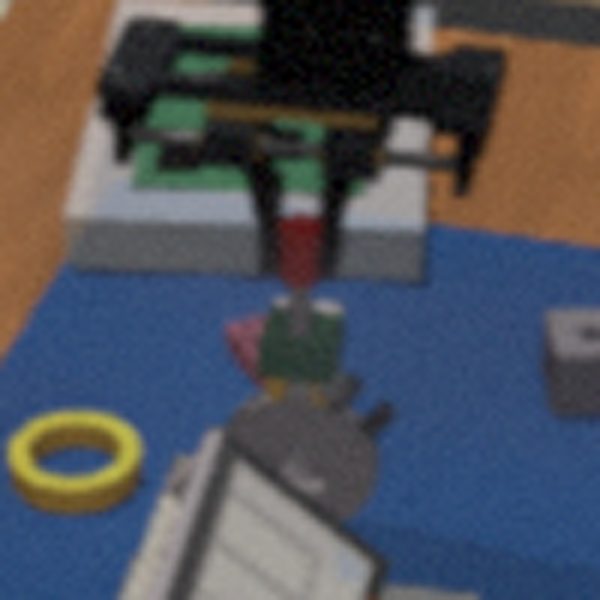

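play_rows:
  translation:
    - [0,3,0]
    - [0,3,0]
    - [0,3,0]
    - [0,3,0]
    - [0,3,0]
    - [0,3,0]
    - [0,0,0]
    - [0,0,0]
    - [0,0,0]
    - [0,0,0]
  turn:
    - [0,0,0]
    - [0,0,0]
    - [0,0,0]
    - [0,0,0]
    - [0,0,0]
    - [0,0,0]
    - [0,0,0]
    - [0,0,0]
    - [0,0,0]
    - [0,0,0]
  fingers: [-1,-1,-1,-1,-1,-1,-1,-1,-1,-1]

```text
time: 44.87
position: [0.5606, -0.1282, 0.2147]
tool_rot: [-1.246, 1.149, -1.15]
ft_force: [0.5, 0.7, -1.6]
grip_width: 0.239
```

play_rows:
  translation:
    - [0,2,0]
    - [0,2,0]
    - [0,2,0]
    - [0,2,0]
    - [0,2,0]
    - [0,2,0]
    - [0,1,0]
    - [0,0,0]
    - [0,0,0]
    - [0,0,0]
  turn:
    - [0,0,0]
    - [0,0,0]
    - [0,0,0]
    - [0,0,0]
    - [0,0,0]
    - [0,0,0]
    - [0,0,0]
    - [0,0,0]
    - [0,0,0]
    - [0,0,0]
  fingers: [-1,-1,-1,-1,-1,-1,-1,-1,-1,-1]

```text
time: 45.7
position: [0.5604, -0.1282, 0.202]
tool_rot: [-1.247, 1.149, -1.15]
ft_force: [-1.9, -0.6, 4.0]
grip_width: 0.247
```

```bash
python3 - <<'E'
from h import *
pr();snap("side","s42",(250,120,350,220),6);snap("scene","c42",(160,150,260,250),6);pr()
E
```

```text
t 45.7 p [ 560.4 -128.2  202. ] ytool [-0. -0. -1.] ztool [ 0.997  0.081 -0.   ] F [-1.9 -0.6  4. ] g 0.247 q [ 0.93  0.28 -0.88  1.65  0.22  1.32  0.09]
t 45.8 p [ 560.5 -128.2  202. ] ytool [ 0. -0. -1.] ztool [ 0.997  0.081 -0.   ] F [-3.  -0.   5.1] g 0.243 q [ 0.93  0.28 -0.88  1.65  0.22  1.32  0.09]
```

View pics/s42.png

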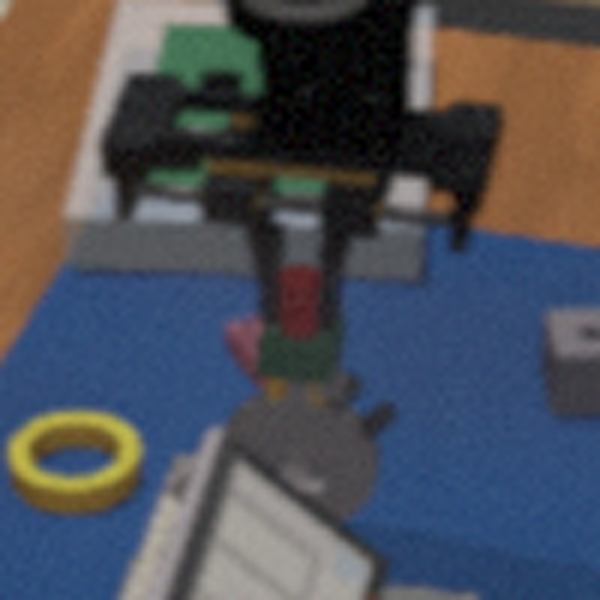

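play_rows:
  translation:
    - [0,1,0]
    - [0,1,0]
    - [0,0,0]
    - [0,0,0]
    - [0,0,0]
    - [0,0,0]
    - [0,0,0]
    - [0,0,0]
    - [0,0,0]
    - [0,0,0]
  turn:
    - [0,0,0]
    - [0,0,0]
    - [0,0,0]
    - [0,0,0]
    - [0,0,0]
    - [0,0,0]
    - [0,0,0]
    - [0,0,0]
    - [0,0,0]
    - [0,0,0]
  fingers: [-1,-1,-1,-1,-1,-1,0.2,0.2,0.2,0.2]

```text
time: 46.63
position: [0.5604, -0.1282, 0.1989]
tool_rot: [-1.246, 1.15, -1.149]
ft_force: [-0.4, 1.0, 1.1]
grip_width: 0.461
```

play_rows:
  translation:
    - [0,0,0]
    - [0,0,0]
    - [0,-5,0]
    - [0,-15,0]
    - [0,-30,0]
    - [0,-35,0]
    - [15,-30,0]
    - [30,-10,0]
    - [35,0,0]
    - [0,0,0]
  turn:
    - [0,0,0]
    - [0,0,0]
    - [0,0,0]
    - [0,0,0]
    - [0,0,0]
    - [0,0,0]
    - [0,0,0]
    - [0,0,0]
    - [0,0,0]
    - [0,0,0]
  fingers: [0.2,0.2,0.2,0.2,0.2,0.2,0.2,0.2,0.2,0.2]

```text
time: 47.47
position: [0.5665, -0.2174, 0.3249]
tool_rot: [-1.244, 1.155, -1.161]
ft_force: [-1.0, -1.9, -0.9]
grip_width: 0.601
```

```bash
python3 - <<'E'
from h import *
pr();snap("side","s43",(250,120,350,220),6);snap("scene","c43",(160,130,320,270),4);snap("wrist","w43",s=1.4);pr()
E
```

```text
t 47.47 p [ 566.5 -217.4  324.9] ytool [ 0.001 -0.005 -1.   ] ztool [0.998 0.07  0.001] F [-1.  -1.9 -0.9] g 0.601 q [ 0.98  0.29 -0.84  1.38  0.22  1.57  0.23]
t 47.62 p [ 566.9 -208.   324.3] ytool [-0.     0.001 -1.   ] ztool [ 0.997  0.08  -0.   ] F [0.1 1.  0.7] g 0.598 q [ 0.98  0.29 -0.85  1.38  0.22  1.57  0.23]
```

View pics/s43.png

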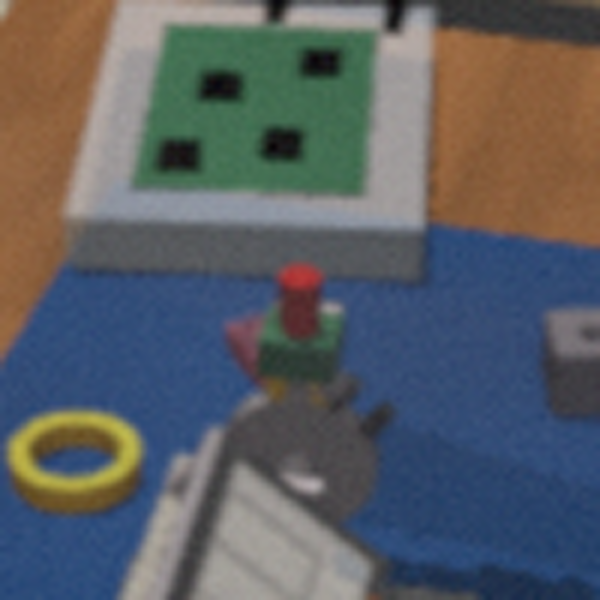

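View pics/c43.png

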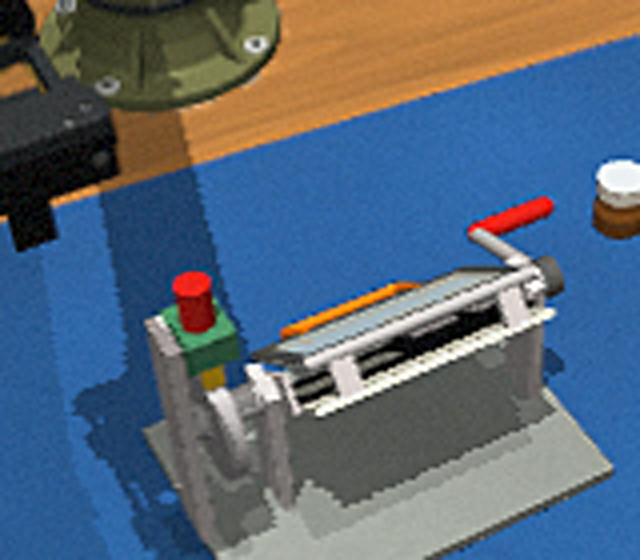

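View pics/w43.png

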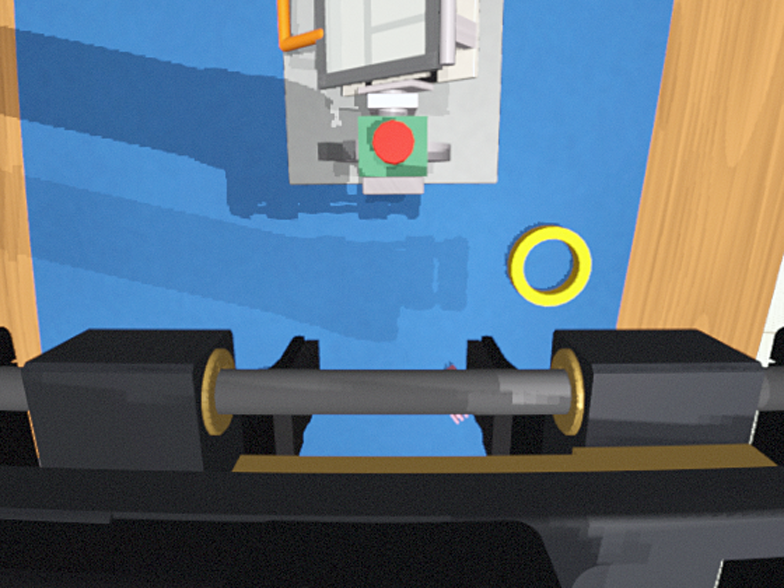

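```bash
python3 - <<'E'
from h import *
S=cam("scene");D=cam("side");W=cam("wrist")
print("head top",trin((S,[160+192/4,130+281/4]),(D,[250+300/6,120+273/6])))
pr();rows((.50,-.03,.33),n=6)
E
```

```text
head top (array([ 0.5583, -0.1265,  0.2276]), [np.float64(2.2), np.float64(2.2)])
t 47.62 p [ 566.9 -208.   324.3] ytool [-0.     0.001 -1.   ] ztool [ 0.997  0.08  -0.   ] F [0.1 1.  0.7] g 0.598 q [ 0.98  0.29 -0.85  1.38  0.22  1.57  0.23]
translation [[-30, -1, -9], [-31, -1, -8], [-30, -1, -9], [-31, -1, -9], [-30, -1, -9], [-30.8, -0.5, -8.4]]
turn each [0.0, 0.0, 0.0] total deg 0.0 step mm 31.7
```

play_rows:
  translation:
    - [-20,-4,-9]
    - [-20,0,-9]
    - [-20,0,-9]
    - [-20,0,-9]
    - [-20,0,-9]
    - [-20,0,-9]
    - [0,0,0]
    - [0,0,0]
    - [0,0,0]
    - [0,0,0]
  turn:
    - [0,0,0]
    - [0,0,0]
    - [0,0,0]
    - [0,0,0]
    - [0,0,0]
    - [0,0,0]
    - [0,0,0]
    - [0,0,0]
    - [0,0,0]
    - [0,0,0]
  fingers: [0.2,0.2,0.2,0.2,0.2,0.2,0.2,0.2,0.2,0.2]

```text
time: 48.45
position: [0.5036, -0.0932, 0.3284]
tool_rot: [-1.246, 1.15, -1.15]
ft_force: [-0.0, 0.0, -0.3]
grip_width: 0.599
```

```bash
python3 - <<'E'
from h import *
pr();snap("wrist","w44",s=1.4);snap("side","s44",(230,150,350,300),4)
snap("scene","c44")
E
```

```text
t 48.45 p [503.6 -93.2 328.4] ytool [-0. -0. -1.] ztool [ 0.997  0.08  -0.   ] F [-0.   0.  -0.3] g 0.599 q [ 1.02  0.04 -0.91  1.59  0.03  1.53  0.2 ]
```

View pics/w44.png

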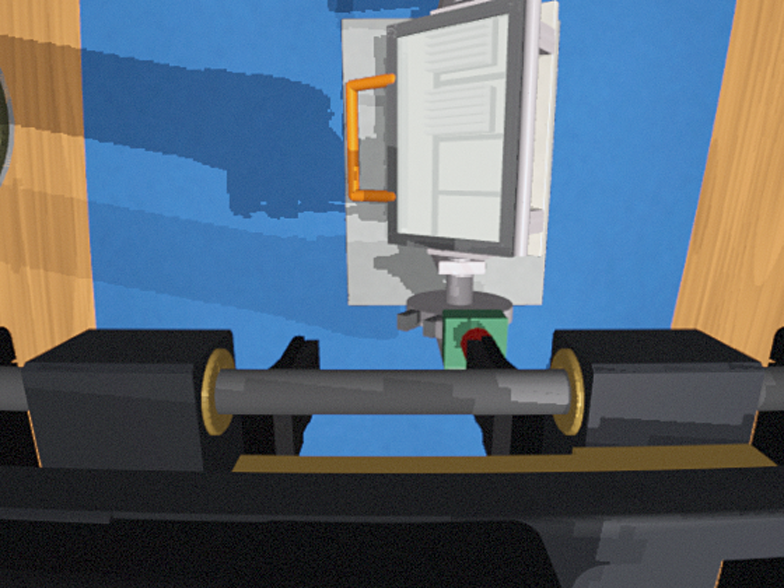

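View pics/s44.png

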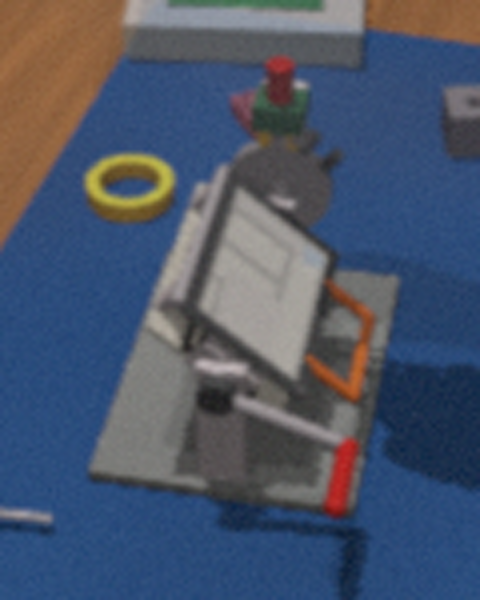

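View pics/c44.png

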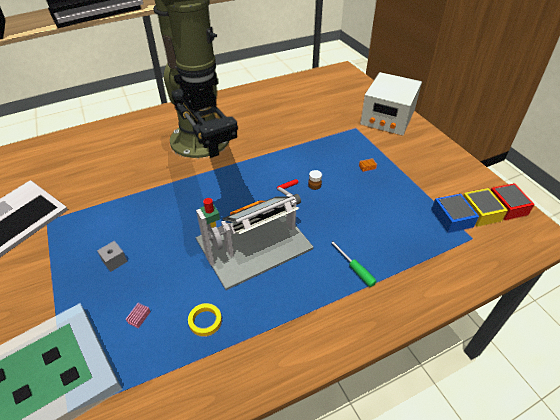

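```bash
python3 - <<'E'
from h import *
print(ctrl.close_job());pr()
E
```

```text
the job is handed in; nothing more can be done
None
the job is handed in; nothing more can be done
```

I finished the job and handed it in at about 48.5 s; the job interface reported no verdict. I saw only two modules on the bench. They sit upright in pockets 2 and 3 under the shut cover, with the tray at about 40 degrees and the pin home.

**Last checks:**
- **Pin:** the head top measured 0.2276 m, where home would be 0.227 m.
- **Tray:** the lever grip measured about 0.075 m high, matching 40 degrees. The yellow jaws stood either side of the pin.
- **Cover and modules:** the cover bar's height matched a shut cover, with about 6 mm disagreement between two views at one end. Both modules showed in their pockets through the cover.
- **Bystanders:** the jar, screwdriver and tape looked unmoved in the last picture. I did not measure them again.

**What went wrong along the way:**
- While I released the first module, a finger pressed the side upright with about 11 N and shifted the module inside its pocket. I pushed it back and re-measured it there.
- Closing the cover tilted the tray to about 0.1 rad. I brought it back level against its stop and held it before swinging it down.

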